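# Set the toppled glue bottles right in the pull-out tray under the bench shelf

### The job

Somebody has been rough with the glue tray under the little bench shelf and the bottles went over. Pull the tray right out by its handle, stand every glue bottle (those lying in the tray and any left lying on the bench) upright on the tray's floor along with the one still standing there, then push the tray fully home under the shelf with all the bottles still standing. Leave the sanding block, the plane and the tape measure where they are.

Things in the scene. Friction and masses are not known exactly. Their poses are not given: they have to be found in the camera images.
- rack: fixed plywood unit; origin on the bench below the closed tray's handle bar, y along the tray's path to the shelf, x across. Baseboard and guide battens (24 mm high, outer faces x +-47 mm) span y -400 to 470 mm. Shelf x +-79, y 80 to 480 mm on four posts, underside 165 mm above the bench, goods on it to 240 mm; under it a steel guard rail each side, x +-43 mm, 85 mm up.
- tray (a joint): how far the tray is pulled out, in m: 0 fully home under the shelf, 0.44 fully out against its stop. It slides straight along the rack's -y and stays where left; about 2 N of friction.
- tray_handle (a point): middle of the tray's handle: a level steel bar, 12 mm thick, 68 mm long across the path, 34 mm above the bench, 45 mm (to its axis) beyond the tray's end on the side away from the shelf. It can be pinched from above, one finger on either side of the bar along the path.
- tray_floor (a point): middle of the tray's inner floor, 16 mm above the bench; axes as the rack's: y along the lane towards the shelf, x across, z up. The tray is one lane, 400 mm long, 58 mm wide inside; side lips 8 mm, end boards 20 mm above the floor. Fully out, the lane ends 65 mm short of the shelf's edge.
- bottle_1: square white plastic glue bottle, 40 x 40 mm, 115 mm tall: flat-sided body to 85 mm, then shoulder and round black cap 26 mm across; 0.12 to 0.24 kg, centre of mass about 50 mm above the base. Origin: centre of the base; z runs from base to cap. Lies in the tray, cap to the handle, when present.
- bottle_2: square white plastic glue bottle, 40 x 40 mm, 115 mm tall: flat-sided body to 85 mm, then shoulder and round black cap 26 mm across; 0.12 to 0.24 kg, centre of mass about 50 mm above the base. Origin: centre of the base; z runs from base to cap. Lies in the tray, cap to the handle, when present.
- bottle_3: square white plastic glue bottle, 40 x 40 mm, 115 mm tall: flat-sided body to 85 mm, then shoulder and round black cap 26 mm across; 0.12 to 0.24 kg, centre of mass about 50 mm above the base. Origin: centre of the base; z runs from base to cap. Lies on the bench beyond the tray when present.
- bottle_4: square white plastic glue bottle, 40 x 40 mm, 115 mm tall: flat-sided body to 85 mm, then shoulder and round black cap 26 mm across; 0.12 to 0.24 kg, centre of mass about 50 mm above the base. Origin: centre of the base; z runs from base to cap. Lies on the bench beyond the tray when present.
- bottle_5: square white plastic glue bottle, 40 x 40 mm, 115 mm tall: flat-sided body to 85 mm, then shoulder and round black cap 26 mm across; 0.12 to 0.24 kg, centre of mass about 50 mm above the base. Origin: centre of the base; z runs from base to cap. The one still standing, near the tray's shelf end; always present.
- sanding_block: cork and wood sanding block, 115 x 62 x 40 mm, on the bench; origin at the centre of its underside. Not to be disturbed.
- block_plane: small steel plane, 160 x 46 x 55 mm, on the bench; origin at the centre of its underside. Not to be disturbed.
- tape_measure: grey tape measure, 70 x 36 x 62 mm, standing on the bench; origin at the centre of its underside. Not to be disturbed.
Mind the look-alikes: they are no part of the job. Leave any green or yellow look-alike of the bottle_3 alone. What is shaped like the bottle_4 but blue is not meant.

How it is judged:
By the outcome, as a careful person would: the job done as asked, in the order asked, and still so for the second after the job is handed in, with the robot touching nothing.
Of bottle_1, bottle_2, bottle_3, bottle_4 only 3 to 4 are there at a start; the rules pass over those that are not, and their reading is None.
At some moment in a run one of bottle_1, bottle_2, bottle_3, bottle_4 may be knocked a few centimetres aside while the robot is not near it.
Once in a run the grip may slacken for a moment while it holds something.
It also fails if it takes over 210 s, if anything falls off the work surface, if the arm or the gripper's body presses on something with over 40 N, if the wrist force passes 120 N, or if a joint passes its speed limit or range.

### The arm

A 7-joint arm with a two-finger parallel gripper is mounted at the origin on the work surface. World frame = base frame: x ahead of the robot, y to its left, z up, the work surface at z = 0. Lengths are in m, angles in rad, forces in N, time in s.
With the tool pointing down it reaches from about 0.425 to 1.025 m from the base axis. Payload 9.4 kg.
Tool frame: the origin (TCP) lies at the very end of the fingers, on their centre line; the grasp point (between the pads) lies 19 mm behind it (env.grasp_offset is the distance from the TCP to the grasp point, in m); x points along the fingers, z is the direction in which the jaws open and shut, and the axes are right-handed (so a half turn about x gives the same grasp; the last joint's range is limited). The gripper opens to 85 mm and grips with 20 to 120 N. Pads are 22 mm wide; open, the fingers measure 114 mm over their backs; the gripper's body (76 mm by 85 mm) begins 54 mm behind the grasp point. The pads swing forward as they close: fully open they stand 13 mm farther back than shut.
Start: joints at [1.1, 0.599, -0.003, 1.599, 0.002, 0.943, -0.08], TCP at [0.278, -0.67, 0.231] pointing down, gripper open.
Joint ranges: [-2.57, 2.57], [-0.35, 1.97], [-1.29, 1.29], [0.11, 2.56], [-1.05, 4.19], [0.11, 1.86], [-2.63, 2.63]. Speed limits (rad/s): [2.22, 2.22, 3.01, 3.01, 3.14, 3.14, 3.14].

### API

Orientations are given as a rotation vector (axis times angle).
In Python, from rig import env, viewer, job_done gives the robot as it stands.
- The arm moves only by the tool servo_tool, never from a script. Its argument "targets" is a list of rows, each a list of 3 entries, a list of its own where there are three numbers: the turn, a rotation vector about the tool's x, y, z in degrees, then the shift along the tool's x, y, z in mm, then the finger opening in mm, from 0 to 85.4. In form: [[[rx, ry, rz], [dx, dy, dz], jaw], ...]. A call has 1 to 20 rows; each row shifts and turns the pose as measured when the row begins, along the tool's axes as they then stand; what a row does not reach is not made up. A row lasts 1/10 s, in which the tool goes at most 50 mm and 8.59 degrees, less where a joint would pass 70% of its speed; a pose out of reach is approached as far as the arm can. A call is refused whole if a number of a shift passes 50 or a number of a turn 8.59, either way. A call with a gripper value outside its range is refused whole. The fingers move at their own pace and stop on an object; "squeeze" is the grip in N (left out, the last holds). Time passes only in rows, so rows that do not move let the fingers close. It gives the time, the measured TCP pose, the force and the opening at its end, in the units of the state.
- env.state(): the state, without advancing time (a new reading comes with each control period).
- viewer.snapshot(name): name is "scene" or "top" or "wrist"; returns a dict with "image" (480x640x3 uint8, blue, green, red), "fx", "fy", "cx", "cy" (pixels), "k1" (the pictures are not rectified: a ray, as slopes to the right and down, at radius r is drawn at 1 + k1 r^2 times it, then the intrinsics apply), "origin" and "rotation" of the camera in the world; the wrist camera has in their place "hand_eye" (4x4, takes a point from camera to tool coordinates, whose origin is the TCP and whose axes are the tool frame's). Camera axes: x right, y up, looking along -z (the intrinsics and any distortion apply to the point x, -y, -z); pixel columns grow to the right and rows downward; lengths in m; the calibration is good to about 2 mm. A picture is of the moment at which its call begins: read the wrist's pose just before it. There is no depth.
- job_done(): hands the job in, once; it reports no verdict.
Trained networks look in a picture, given as the dict that the camera call returned (one of the last four; its "shot" number tells which), for a name from the list of things; names that differ only in an ending like _2 or _b are one class to them, and where a whole thing is asked for, a point or a joint stands for the part that bears it (a point fixed in the world has none). Each returns a list of dicts, best first, with "p" (0 to 1); they miss things now and then, are a little off and sometimes report something else, mostly with a low value. They report only what shows in the picture. A call takes as long as a camera call. They do not tell look-alikes from the thing itself.
- viewer.masks_of(picture, name): "pixels" (480x640 bool, what is visible of it) and "location" ([column, row] in pixels, amid what is visible of it).
The state is a dict: "time_s": time; "joint_positions": joint angles; "joint_vel": joint speeds; "effort": joint torques, N m; "tool_pos": TCP position; "orientation": TCP orientation; "wrist_force": force on the tool from outside, world axes, zero at the start; "torque": the same for the moment, N m; "width": opening from 0.0 (shut) to 1.0 (fully open).
Only numpy, scipy, OpenCV 4.12 (cv2) and the standard library are available. Lean on these libraries where they do the work, as an engineer would, in place of code of your own. Each camera call takes 0.05 s, during which the arm holds its last target.

## Working session

There is one attempt and no reset: what is moved stays moved. The work goes in short steps, Python scripts to look and compute and a tool call to move; the robot and the scene stay as the last step left them, time stands still between calls to the robot, and variables do not carry over. Pictures are saved under pics/ and viewed, and the job is handed in when it is done.

Besides the shell and the picture viewer there is one more tool, called after "Call:" as name([rows], argument=value, ...), one row to a line, values as JSON. servo_tool: Moves the arm, as the interface text tells. Its arguments: {"type":"object","properties":{"targets":{"type":"array","items":{"type":"array"}},"squeeze":{"type":"number"}},"required":["targets"]}

```bash
ls; mkdir -p pics
python3 - <<'E'
from rig import env, viewer
import cv2
print(env.state(), env.grasp_offset)
for n in ["scene","top","wrist"]:
    s=viewer.snapshot(n); cv2.imwrite(f"pics/{n}0.png",s["image"])
    print(n,{k:v for k,v in s.items() if k!="image"})
E
```

```text
pics
{'time_s': 0.0, 'joint_positions': array([ 1.10026795,  0.60012007, -0.00254994,  1.60013302,  0.00176758,
        0.9429009 , -0.07982673]), 'joint_vel': array([ 0.00031706, -0.0006503 , -0.00084657, -0.00049377, -0.00110881,
       -0.00049993,  0.0004845 ]), 'effort': array([-1.90607534e-03, -7.76459956e+01,  1.56437393e+00, -2.58000576e+01,
        1.24645614e-02,  9.37882316e-03,  1.32781406e-05]), 'tool_pos': array([ 0.27801571, -0.669062  ,  0.23041939]), 'orientation': array([ 0.91519404,  1.3715553 , -0.91392694]), 'wrist_force': array([ 0.52273776, -0.46067657,  0.26713698]), 'torque': array([-0.04191934, -0.03233703, -0.00035541]), 'width': 0.9998041398206645} 0.0187
scene {'fx': 546.0582804127869, 'fy': 546.0582804127869, 'cx': 322.5904156975707, 'cy': 255.4886954148811, 'k1': -0.0011134274923167615, 'origin': array([ 1.59686529, -0.58610828,  0.83786774]), 'rotation': array([0.910394  , 0.54173099, 0.95342181]), 'shot': 1}
top {'fx': 532.9365621550756, 'fy': 532.9365621550756, 'cx': 330.38001719830197, 'cy': 228.2972842563437, 'k1': -0.1339195818601295, 'origin': array([0.39451665, 0.02375434, 1.30009645]), 'rotation': array([ 0.07127896, -0.08387878, -1.57707237]), 'shot': 2}
wrist {'fx': 373.1119882260803, 'fy': 373.1119882260803, 'cx': 315.3187510835697, 'cy': 243.1727660102012, 'k1': -0.06832688212208608, 'hand_eye': array([[-2.65590272e-04,  3.15773649e-01, -9.48834512e-01,
        -1.42295610e-01],
       [ 4.45516033e-04,  9.48834489e-01,  3.15773517e-01,
         8.07719424e-02],
       [ 9.99999865e-01, -3.38854614e-04, -3.92683433e-04,
         5.60194169e-04],
       [ 0.00000000e+00,  0.00000000e+00,  0.00000000e+00,
         1.00000000e+00]]), 'shot': 3}
```

View pics/scene0.png

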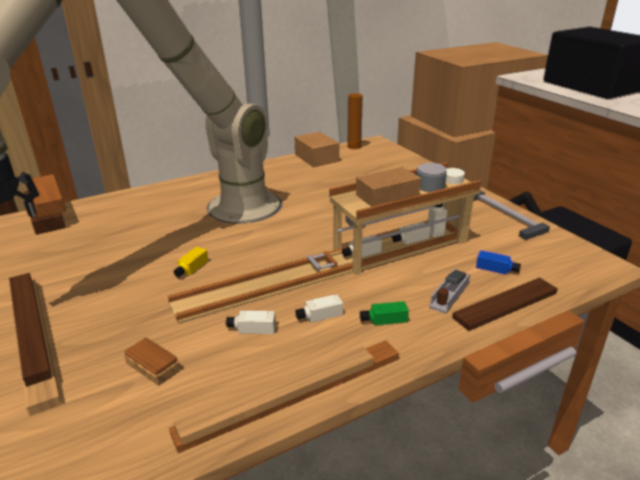

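View pics/top0.png

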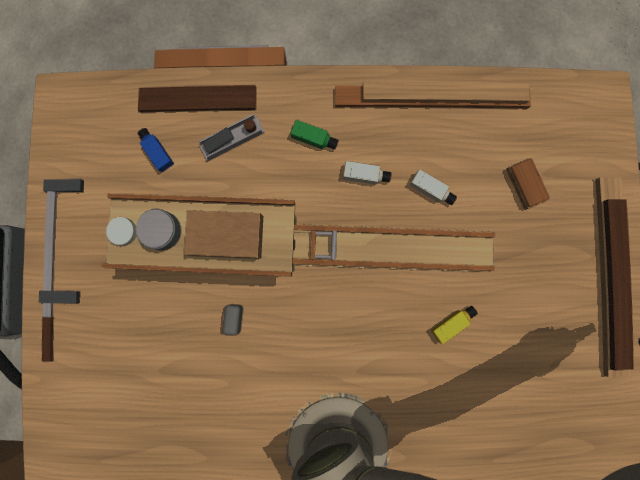

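View pics/wrist0.png

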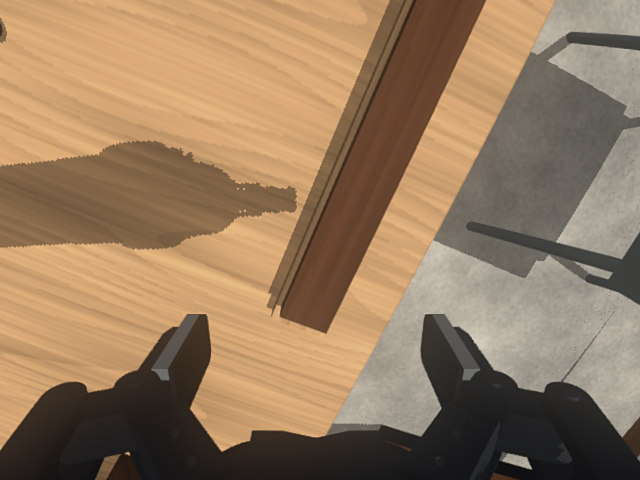

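```bash
cat > h.py <<'E'
import numpy as np, cv2
from scipy.spatial.transform import Rotation as R
from rig import env, viewer
def campose(s,st=None):
    if "hand_eye" in s:
        T=np.eye(4);T[:3,:3]=R.from_rotvec(st["orientation"]).as_matrix();T[:3,3]=st["tool_pos"]
        T=T@s["hand_eye"];return T[:3,:3],T[:3,3]
    return R.from_rotvec(s["rotation"]).as_matrix(),np.array(s["origin"])
def KD(s): return np.array([[s["fx"],0,s["cx"]],[0,s["fy"],s["cy"]],[0,0,1.]]),np.array([s["k1"],0,0,0,0.])
def ray(s,uv,st=None):
    K,D=KD(s);p=cv2.undistortPoints(np.array([[uv]],float),K,D)[0,0]
    Rm,o=campose(s,st);return o,Rm@np.array([p[0],-p[1],-1])
def onz(s,uv,z,st=None):
    o,d=ray(s,uv,st);return o+d*(z-o[2])/d[2]
def proj(s,P,st=None):
    K,D=KD(s);Rm,o=campose(s,st);c=(np.atleast_2d(P)-o)@Rm
    c=c*[1,-1,-1];return cv2.projectPoints(c.reshape(-1,1,3),np.zeros(3),np.zeros(3),K,D)[0][:,0]
def snap(n,fn=None):
    st=env.state();s=viewer.snapshot(n)
    if fn: cv2.imwrite(f"pics/{fn}.png",s["image"])
    return s,st
def Rt(tool,jaw):
    "tool x dir, jaw z dir -> matrix"
    x=np.array(tool,float);x/=np.linalg.norm(x);z=np.array(jaw,float);z-=x*(z@x);z/=np.linalg.norm(z)
    return np.column_stack([x,np.cross(z,x),z])
def plan(P,Rm,n=None,st=None,vmax=40,wmax=8):
    "rows to TCP P, orientation Rm (3x3)"
    st=st or env.state();p0=st["tool_pos"];R0=R.from_rotvec(st["orientation"])
    rv=(R0.inv()*R.from_matrix(Rm)).as_rotvec();dp=np.array(P)-p0
    N=n or max(1,int(np.ceil(max(np.linalg.norm(dp)*1000/vmax,np.degrees(np.linalg.norm(rv))/wmax))))
    print("dist mm",np.round(dp*1000,1),"rot deg",np.round(np.degrees(rv),1),"N",N)
    t=np.round(np.degrees(rv)/N,2)
    for k in range(N):
        Rk=R0*R.from_rotvec(rv*k/N)
        print("[%s,%s]"%(t.tolist(),np.round(Rk.inv().apply(dp/N)*1000,1).tolist()))
E
python3 - <<'E'
from h import *
s,st=snap("top")
for n in ["rack","tray","tray_handle","bottle_1","sanding_block","block_plane","tape_measure"]:
    for d in viewer.masks_of(s,n):
        m=d["pixels"].astype(np.uint8);r=cv2.minAreaRect(cv2.findNonZero(m)) if m.any() else None
        print(n,round(d["p"],2),np.round(d["location"],1),m.sum(),r, onz(s,d["location"],0.02).round(3))
E
```

```text
rack 0.59 [252.6 240.3] 22466 ((299.3555603027344, 238.76205444335938), (391.8002014160156, 77.59296417236328), 2.700629234313965) [0.493 0.201 0.02 ]
tray_handle 0.76 [311.7 245.1] 887 ((314.6547546386719, 244.27447509765625), (42.98430252075195, 28.50310707092285), 1.548157811164856) [0.481 0.058 0.02 ]
bottle_1 0.94 [432.  188.7] 811 ((433.9231262207031, 188.38461303710938), (48.1254768371582, 19.349416732788086), 29.74488067626953) [ 0.617 -0.237  0.02 ]
bottle_1 0.83 [364.  172.7] 809 ((366.6886901855469, 173.16036987304688), (47.607872009277344, 19.96459197998047), 10.619654655456543) [ 0.657 -0.07   0.02 ]
bottle_1 0.75 [154.6 152.4] 752 ((154.0384521484375, 148.8076934814453), (48.53627395629883, 19.137157440185547), 56.3099365234375) [0.714 0.449 0.02 ]
bottle_1 0.71 [314.5 134. ] 857 ((314.3630065917969, 135.69863891601562), (48.22095489501953, 20.716283798217773), 20.556047439575195) [0.755 0.05  0.02 ]
bottle_1 0.65 [452.8 321.9] 796 ((454.5846252441406, 322.8230895996094), (18.68133544921875, 48.85212326049805), 52.12501525878906) [ 0.293 -0.279  0.02 ]
bottle_1 0.65 [311.3 241.2] 868 ((315.0865173339844, 244.29965209960938), (43.848854064941406, 28.530122756958008), 1.5481576919555664) [0.49  0.059 0.02 ]
sanding_block 0.89 [526.2 186.7] 1235 ((527.5, 183.0), (45.16857147216797, 28.621667861938477), 63.43495178222656) [ 0.622 -0.475  0.02 ]
block_plane 0.64 [231.9 136.3] 1324 ((230.00003051757812, 137.00001525878906), (21.46625328063965, 63.50432586669922), 63.43495178222656) [0.752 0.255 0.02 ]
block_plane 0.58 [363.6 174.2] 804 ((367.1799621582031, 173.24000549316406), (47.376155853271484, 19.374727249145508), 8.130102157592773) [ 0.653 -0.069  0.02 ]
block_plane 0.49 [311.6 242.4] 873 ((315.0, 244.5), (44.0, 29.0), 0.0) [0.487 0.058 0.02 ]
tape_measure 0.79 [231.3 321.4] 545 ((232.21949768066406, 319.0243835449219), (17.889907836914062, 32.46687316894531), 6.340191841125488) [0.299 0.252 0.02 ]
```

Run:
```python
from h import *
s,st=snap("top");i=s["image"]
cv2.imwrite("pics/top_c.png",cv2.resize(i[180:300,270:510],None,fx=3.3,fy=3.3,interpolation=cv2.INTER_CUBIC))
s,st=snap("scene");i=s["image"]
cv2.imwrite("pics/sc_c.png",cv2.resize(i[150:350,160:480],None,fx=2.5,fy=2.5,interpolation=cv2.INTER_CUBIC))
```

```text
(no output)
```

View pics/top_c.png

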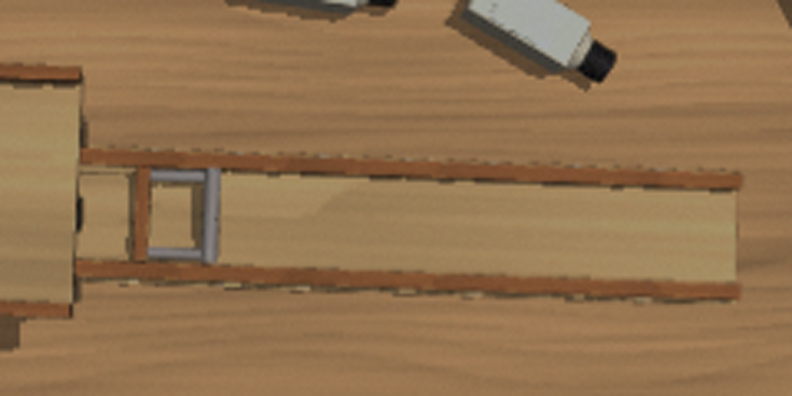

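View pics/sc_c.png

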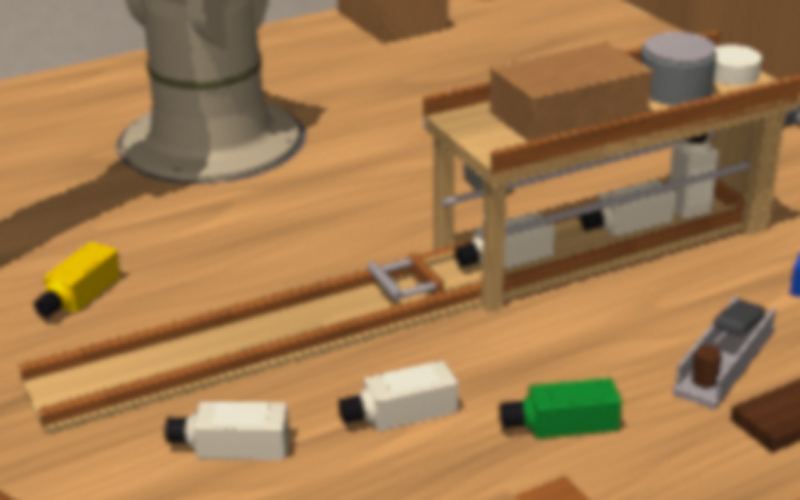

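Run:
```python
from h import *
s,st=snap("top")
f=lambda a,b,z:onz(s,(270+a/3.3-.35,180+b/3.3-.35),z)
A=f(742,174,.024);B=f(80,149,.024);C=f(742,187,.024);D=f(80,163,.024)
E_=f(740,284,.024);F=f(76,261,.024)
for n,p in zip("ABCDEF",(A,B,C,D,E_,F)):print(n,p.round(4))
print("handle",f(212.5,168,.04).round(4),f(209.5,263,.04).round(4))
for a,b in((B,A),(D,C),(F,E_)): d=a-b;print(np.degrees(np.arctan2(-d[0],d[1])))
```

```text
A [ 0.5079 -0.3877  0.024 ]
B [0.5299 0.1008 0.024 ]
C [ 0.4982 -0.3873  0.024 ]
D [0.5197 0.1008 0.024 ]
E [ 0.4266 -0.3833  0.024 ]
F [0.4482 0.1039 0.024 ]
handle [0.5138 0.0045 0.04  ] [0.4454 0.0072 0.04  ]
-2.5833482186037307
-2.5132594999936013
-2.539899481685075
```

```bash
cat >> h.py <<'E'
yaw=np.radians(-2.54); XR=np.array([np.cos(yaw),np.sin(yaw),0]);YR=np.array([-np.sin(yaw),np.cos(yaw),0]);Z=np.array([0,0,1.])
H0=np.array([0.4796,0.0058,0])
def rk(x,y,z): return H0+XR*x+YR*y+Z*z
E
python3 - <<'E'
from h import *
st=env.state();print(R.from_rotvec(st["orientation"]).as_matrix().round(3))
plan(rk(0,0,.20),Rt(-Z,YR));plan(rk(0,0,.2),Rt(-Z,-YR))
E
```

```text
[[-0.     0.923  0.384]
 [-0.     0.384 -0.923]
 [-1.    -0.    -0.   ]]
dist mm [201.4 675.3 -31.3] rot deg [-154.9   -0.    -0. ] N 20
[[-7.74, -0.0, -0.0],[1.6, 22.3, -27.3]]
[[-7.74, -0.0, -0.0],[1.6, 25.7, -24.1]]
[[-7.74, -0.0, -0.0],[1.6, 28.7, -20.4]]
[[-7.74, -0.0, -0.0],[1.6, 31.2, -16.3]]
[[-7.74, -0.0, -0.0],[1.6, 33.1, -12.0]]
[[-7.74, -0.0, -0.0],[1.6, 34.5, -7.4]]
[[-7.74, -0.0, -0.0],[1.6, 35.1, -2.7]]
[[-7.74, -0.0, -0.0],[1.6, 35.2, 2.1]]
[[-7.74, -0.0, -0.0],[1.6, 34.6, 6.8]]
[[-7.74, -0.0, -0.0],[1.6, 33.3, 11.4]]
[[-7.74, -0.0, -0.0],[1.6, 31.5, 15.8]]
[[-7.74, -0.0, -0.0],[1.6, 29.1, 19.9]]
[[-7.74, -0.0, -0.0],[1.6, 26.1, 23.6]]
[[-7.74, -0.0, -0.0],[1.6, 22.7, 26.9]]
[[-7.74, -0.0, -0.0],[1.6, 18.9, 29.8]]
[[-7.74, -0.0, -0.0],[1.6, 14.7, 32.0]]
[[-7.74, -0.0, -0.0],[1.6, 10.2, 33.7]]
[[-7.74, -0.0, -0.0],[1.6, 5.6, 34.8]]
[[-7.74, -0.0, -0.0],[1.6, 0.9, 35.2]]
[[-7.74, -0.0, -0.0],[1.6, -3.9, 35.0]]
dist mm [201.4 675.3 -31.3] rot deg [25.1 -0.   0. ] N 18
[[1.39, -0.0, 0.0],[1.7, 24.7, -30.4]]
[[1.39, -0.0, 0.0],[1.7, 24.0, -30.9]]
[[1.39, -0.0, 0.0],[1.7, 23.2, -31.5]]
[[1.39, -0.0, 0.0],[1.7, 22.4, -32.1]]
[[1.39, -0.0, 0.0],[1.7, 21.7, -32.6]]
[[1.39, -0.0, 0.0],[1.7, 20.9, -33.1]]
[[1.39, -0.0, 0.0],[1.7, 20.0, -33.6]]
[[1.39, -0.0, 0.0],[1.7, 19.2, -34.1]]
[[1.39, -0.0, 0.0],[1.7, 18.4, -34.6]]
[[1.39, -0.0, 0.0],[1.7, 17.5, -35.0]]
[[1.39, -0.0, 0.0],[1.7, 16.7, -35.4]]
[[1.39, -0.0, 0.0],[1.7, 15.8, -35.8]]
[[1.39, -0.0, 0.0],[1.7, 14.9, -36.2]]
[[1.39, -0.0, 0.0],[1.7, 14.1, -36.5]]
[[1.39, -0.0, 0.0],[1.7, 13.2, -36.9]]
[[1.39, -0.0, 0.0],[1.7, 12.3, -37.2]]
[[1.39, -0.0, 0.0],[1.7, 11.4, -37.5]]
[[1.39, -0.0, 0.0],[1.7, 10.4, -37.7]]
```

Call:
servo_tool([
  [[1.4,0,0],[1.5,25,-30],50],
  [[1.4,0,0],[1.5,24,-31],50],
  [[1.4,0,0],[1.5,23,-31],50],
  [[1.4,0,0],[1.5,22,-32],50],
  [[1.4,0,0],[1.5,22,-33],50],
  [[1.4,0,0],[1.5,21,-33],50],
  [[1.4,0,0],[1.5,20,-34],50],
  [[1.4,0,0],[1.5,19,-34],50],
  [[1.4,0,0],[1.5,18,-35],50],
  [[1.4,0,0],[1.5,17,-35],50],
  [[1.4,0,0],[1.5,17,-35],50],
  [[1.4,0,0],[1.5,16,-36],50],
  [[1.4,0,0],[1.5,15,-36],50],
  [[1.4,0,0],[1.5,14,-36],50],
  [[1.4,0,0],[1.5,13,-37],50],
  [[1.4,0,0],[1.5,12,-37],50],
  [[1.4,0,0],[1.5,11,-37],50],
  [[1.4,0,0],[1.5,10,-37],50],
])

```text
time_s: 2.5
tool_pos: [0.4929, 0.0198, 0.2039]
orientation: [1.264, 1.16, -1.259]
wrist_force: [-0.1, -0.4, 0.5]
width: 0.584
```

Run:
```python
from h import *
st=env.state();print(st["time_s"],st["tool_pos"],st["wrist_force"],st["joint_positions"].round(2))
plan(rk(0,0,.20),Rt(-Z,-YR))
s,st=snap("wrist","w1")
for d in viewer.masks_of(s,"tray_handle"):
    m=d["pixels"].astype(np.uint8);print(d["p"],d["location"],cv2.boundingRect(m))
print(proj(s,[rk(0,0,.034),rk(.034,0,.034),rk(-.034,0,.034)],st))
```

```text
2.5 [0.49288619 0.01978108 0.20387175] [-0.1063946  -0.39880382  0.50228836] [-0.21  0.36  0.06  2.16 -0.02  0.61 -1.78]
dist mm [-13.3 -14.   -3.9] rot deg [-1.7  0.4 -0.6] N 1
[[-1.73, 0.37, -0.6],[3.8, -12.2, 14.9]]
0.92 [254.3, 223.4] (167, 190, 171, 78)
[[330.25633556 233.65922419]
 [329.5378624  195.17230978]
 [330.91111883 269.80925585]]
```

View pics/w1.png

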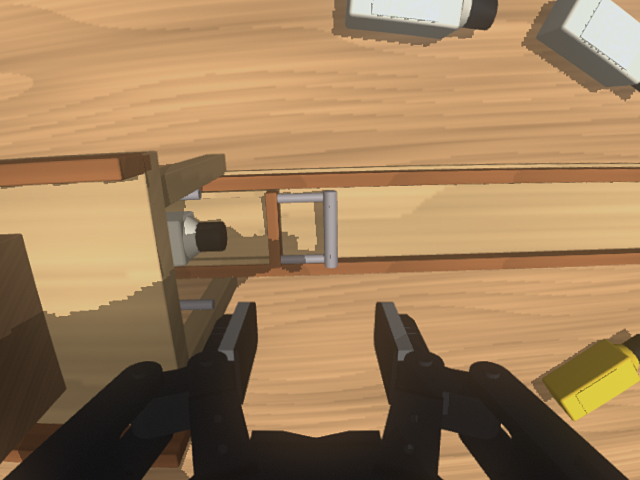

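Call:
servo_tool([
  [[-1.7,0.4,-0.6],[15,-13,14],38],
  [[0,0,0],[30,0,0],38],
  [[0,0,0],[35,0,0],38],
  [[0,0,0],[35,0,0],38],
])

```text
time_s: 3.0
tool_pos: [0.4849, 0.0117, 0.0905]
orientation: [1.242, 1.188, -1.22]
wrist_force: [1.0, 0.4, -0.1]
width: 0.443
```

Run:
```python
from h import *
plan(rk(0,0,.022),Rt(-Z,-YR))
```

```text
dist mm [ -5.3  -5.9 -68.5] rot deg [ 0.8 -0.3 -0.8] N 2
[[0.38, -0.13, -0.39],[34.2, -3.0, 3.2]]
[[0.38, -0.13, -0.39],[34.2, -2.8, 3.1]]
```

Call:
servo_tool([
  [[0.8,-0.3,-0.8],[10,-5,6],38],
  [[0,0,0],[30,0,0],38],
  [[0,0,0],[28,0,0],38],
  [[0,0,0],[0,0,0],38],
])

```text
time_s: 3.4
tool_pos: [0.4782, 0.0025, 0.0193]
orientation: [1.24, 1.188, -1.251]
wrist_force: [0.0, 0.4, 0.1]
width: 0.448
```

Run:
```python
from h import *
plan(rk(0,0,.022),Rt(-Z,-YR))
s,st=snap("wrist","w2")
```

```text
dist mm [1.4 3.3 2.7] rot deg [-0.3  0.2  0.4] N 1
[[-0.28, 0.17, 0.35],[-2.7, 1.2, -3.3]]
```

View pics/w2.png

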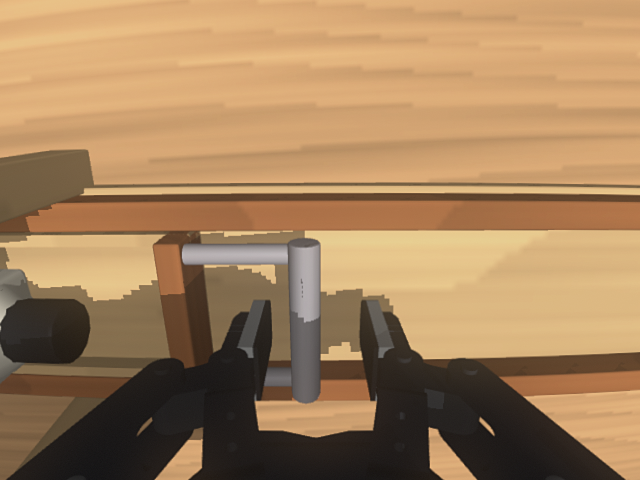

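Call:
servo_tool([
  [[-0.3,0.2,0.3],[-2,1,-3],38],
  [[0,0,0],[0,0,0],10],
  [[0,0,0],[0,0,0],5],
  [[0,0,0],[0,0,0],5],
  [[0,0,0],[0,0,0],5],
  [[0,0,0],[0,0,0],5],
], squeeze=50)

```text
time_s: 4.05
tool_pos: [0.4812, 0.0051, 0.027]
orientation: [1.245, 1.185, -1.238]
wrist_force: [0.6, 0.7, -12.9]
width: 0.109
```

Call:
servo_tool([
  [[0,0,0],[3,0,5],5],
  [[0,0,0],[2,0,10],5],
  [[0,0,0],[0,0,15],5],
  [[0,0,0],[0,0,20],5],
  [[0,0,0],[0,0,25],5],
  [[0,0,0],[0,0,25],5],
  [[0,0,0],[0,0,25],5],
  [[0,0,0],[0,0,25],5],
  [[0,0,0],[0,0,25],5],
  [[0,0,0],[0,0,25],5],
])

```text
time_s: 5.05
tool_pos: [0.4722, -0.1906, 0.027]
orientation: [1.242, 1.198, -1.222]
wrist_force: [1.2, 4.6, -7.0]
width: 0.113
```

Run:
```python
from h import *
st=env.state();print(st["wrist_force"],st["joint_positions"].round(2))
plan(rk(0,-.44,.0235),Rt(-Z,-YR),vmax=25)
```

```text
[ 1.23599828  4.59214215 -7.00731129] [ 0.32  0.68 -0.06  2.23  0.12  0.22 -1.44]
dist mm [ -12.1 -243.2   -3.5] rot deg [ 0.8 -0.6 -0.3] N 10
[[0.08, -0.06, -0.03],[0.1, -0.5, 24.3]]
[[0.08, -0.06, -0.03],[0.1, -0.4, 24.3]]
[[0.08, -0.06, -0.03],[0.1, -0.4, 24.3]]
[[0.08, -0.06, -0.03],[0.2, -0.4, 24.3]]
[[0.08, -0.06, -0.03],[0.2, -0.3, 24.3]]
[[0.08, -0.06, -0.03],[0.2, -0.3, 24.3]]
[[0.08, -0.06, -0.03],[0.2, -0.3, 24.3]]
[[0.08, -0.06, -0.03],[0.3, -0.2, 24.3]]
[[0.08, -0.06, -0.03],[0.3, -0.2, 24.3]]
[[0.08, -0.06, -0.03],[0.3, -0.2, 24.3]]
```

Call:
servo_tool([
  [[0.3,-0.3,0],[1,0,25],5],
  [[0.3,-0.3,-0.3],[0,0,25],5],
  [[0.2,0,0],[0,0,25],5],
  [[0,0,0],[0,0,25],5],
  [[0,0,0],[0,0,25],5],
  [[0,0,0],[0,0,25],5],
  [[0,0,0],[0,0,20],5],
  [[0,0,0],[0,0,20],5],
])

```text
time_s: 5.85
tool_pos: [0.4632, -0.3822, 0.027]
orientation: [1.244, 1.194, -1.236]
wrist_force: [2.0, 3.3, -6.4]
width: 0.106
```

Run:
```python
from h import *
st=env.state();print(st["wrist_force"],st["joint_positions"].round(2))
plan(rk(0,-.44,.0235),Rt(-Z,-YR),vmax=25)
```

```text
[ 2.03098845  3.28299678 -6.41268852] [ 0.68  0.74 -0.12  2.02  0.19  0.4  -1.2 ]
dist mm [ -3.1 -51.6  -3.5] rot deg [ 0.2 -0.4  0. ] N 3
[[0.07, -0.12, 0.0],[1.1, -0.3, 17.2]]
[[0.07, -0.12, 0.0],[1.1, -0.3, 17.2]]
[[0.07, -0.12, 0.0],[1.1, -0.3, 17.2]]
```

Call:
servo_tool([
  [[0,0,0],[0,0,15],5],
  [[0,0,0],[0,0,15],5],
  [[0,0,0],[0,0,10],5],
  [[0,0,0],[0,0,6],5],
  [[0,0,0],[0,0,6],5],
  [[0,0,0],[0,0,5],5],
  [[0,0,0],[0,0,4],5],
])

```text
time_s: 6.55
tool_pos: [0.4612, -0.4254, 0.027]
orientation: [1.252, 1.226, -1.222]
wrist_force: [0.4, 9.7, 0.1]
width: 0.113
```

Call:
servo_tool([
  [[0,0,0],[0,0,8],5],
  [[0,0,0],[0,0,10],5],
  [[0,0,0],[0,0,10],5],
])

```text
time_s: 6.85
tool_pos: [0.4611, -0.4254, 0.0268]
orientation: [1.26, 1.27, -1.203]
wrist_force: [4.5, 29.6, 4.4]
width: 0.115
```

Call:
servo_tool([
  [[0,0,0],[0,0,0],40],
  [[0,0,0],[0,0,0],40],
  [[0,0,0],[0,0,0],40],
  [[0,0,0],[0,0,0],40],
  [[0,0,0],[-30,0,0],40],
  [[0,0,0],[-45,0,0],40],
  [[0,0,0],[-45,0,0],40],
  [[0,0,0],[-45,0,0],60],
  [[0,0,0],[-45,0,0],60],
  [[0,0,0],[-30,0,0],60],
])

```text
time_s: 7.85
tool_pos: [0.4635, -0.4453, 0.2725]
orientation: [1.259, 1.273, -1.21]
wrist_force: [0.8, -0.3, 0.3]
width: 0.704
```

Run:
```python
from h import *
snap("top","top2");snap("scene","scene2")
s,st=snap("wrist","w3");print(st["tool_pos"],st["joint_positions"].round(2))
```

```text
[ 0.46464327 -0.44645968  0.27415742] [ 0.86  0.5  -0.25  1.69  0.09  1.03 -1.  ]
```

View pics/top2.png

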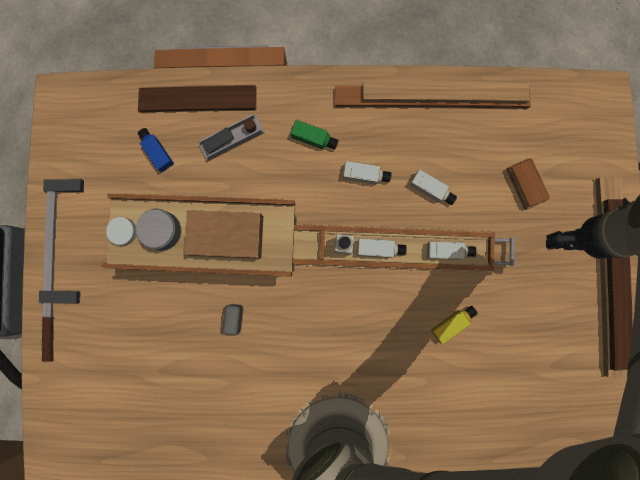

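View pics/scene2.png

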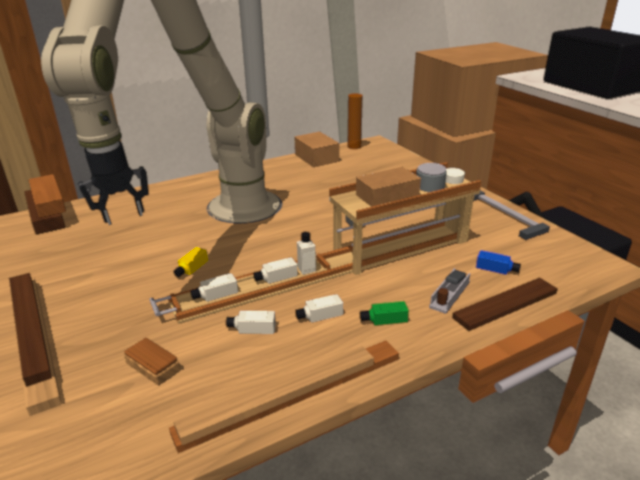

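```bash
cat > fk.py <<'E'
import numpy as np, itertools
from scipy.optimize import least_squares
from scipy.spatial.transform import Rotation as R
from rig import env
D=[([1.10026795,0.60012007,-0.00254994,1.60013302,0.00176758,0.9429009,-0.07982673],[0.27801571,-0.669062,0.23041939],[0.91519404,1.3715553,-0.91392694]),
([-0.21,0.36,0.06,2.16,-0.02,0.61,-1.78],[0.4929,0.0198,0.2039],[1.264,1.16,-1.259]),
([0.32,0.68,-0.06,2.23,0.12,0.22,-1.44],[0.4722,-0.1906,0.027],[1.242,1.198,-1.222]),
([0.68,0.74,-0.12,2.02,0.19,0.4,-1.2],[0.4632,-0.3822,0.027],[1.244,1.194,-1.236])]
st=env.state();D.append((st["joint_positions"],st["tool_pos"],st["orientation"]))
def fk(q,p,sg):
    y0,d1,a,b,L,ox1,ox2,ox3,oy,y7,e2,e4,e6=p
    Rm=R.from_euler('z',y0+sg[0]*q[0]);P=Rm.apply([ox1,oy,d1])
    Rm=Rm*R.from_euler('y',q[1]+e2)*R.from_euler('z',sg[1]*q[2]);P=P+Rm.apply([ox2,0,a])
    Rm=Rm*R.from_euler('y',q[3]+e4)*R.from_euler('z',sg[2]*q[4]);P=P+Rm.apply([ox3,0,b])
    Rm=Rm*R.from_euler('y',q[5]+e6)*R.from_euler('z',sg[3]*q[6]+y7);P=P+Rm.apply([0,0,L])
    # tool x along link z, tool z along ?
    return P,Rm*R.from_matrix(np.array([[0,0,1],[0,1,0],[1,0,0]]).T*np.array([1,-1,1]))
def res(p,sg):
    r=[]
    for q,P,o in D:
        a,Ra=fk(q,p,sg);r+=list((a-P)*1000);r+=list((Ra.inv()*R.from_rotvec(o)).as_rotvec()*200)
    return np.array(r+list(0.02*1000*np.array(p)[[5,6,7,8]])+list(50*np.array(p)[10:13]))
if __name__=="__main__":
    best=[]
    for sg in itertools.product([1,-1],repeat=4):
        for y7 in (0,1.57,3.14,-1.57):
            f=least_squares(res,[0,.35,.45,.45,.25,0,0,0,0,y7,0,0,0],args=(sg,));best.append((f.cost,sg,f.x))
    best.sort(key=lambda t:t[0])
    for c,s,x in best[:3]:print(c,s,x.round(3).tolist())
    c,s,x=best[0];print(res(x,s)[:30].round(1));np.savez("fk.npz",p=x,sg=s)
E
python3 fk.py
```

```text
24.81977382333113 (-1, -1, -1, -1) [0.006, 0.164, 0.655, 0.443, 0.214, -0.005, 0.012, -0.004, -0.06, -3.134, -0.018, 0.027, -0.008]
24.81977382367285 (-1, -1, -1, -1) [0.006, 0.164, 0.655, 0.443, 0.214, -0.005, 0.012, -0.004, -0.06, -3.134, -0.018, 0.027, -0.008]
24.819773823691683 (-1, -1, -1, -1) [0.006, 0.164, 0.655, 0.443, 0.214, -0.005, 0.012, -0.004, -0.06, 3.149, -0.018, 0.027, -0.008]
[ 0.7 -0.1 -0.7 -0.4 -0.2  0.  -0.5  1.2 -0.8  0.2 -0.1 -0.4  2.4 -1.3
  1.6  0.7  0.5 -1.9 -2.6  1.9 -2.5 -0.7 -0.9  0.9 -0.6 -1.   2.5  0.2
  0.5  0.7]
```

```bash
sed -i 's/^H0=.*/H0=np.array([0.4796,0.0058,0])+0.009*YR/' h.py
cat >> h.py <<'E'
_f=np.load("fk.npz");from fk import fk as _fk
from scipy.optimize import least_squares
LO=np.array([-2.57,-.35,-1.29,.11,-1.05,.11,-2.63]);HI=np.array([2.57,1.97,1.29,2.56,4.19,1.86,2.63])
def ik(P,Rm,q0,reg=1e-2):
    def r(q):
        a,Ra=_fk(q,_f["p"],_f["sg"]);return np.r_[(a-P)*1000,(Ra.inv()*R.from_matrix(Rm)).as_rotvec()*200,reg*(q-q0)*10]
    s=least_squares(r,np.clip(q0,LO+.01,HI-.01),bounds=(LO,HI));e=r(s.x);return s.x,np.linalg.norm(e[:3]),np.degrees(np.linalg.norm(e[3:6])/200)
def tilt(d,a): "tool dir: horizontal d, a deg below horizontal";a=np.radians(a);return np.cos(a)*np.array(d)-np.sin(a)*Z
E
python3 - <<'E'
from h import *
s,st=snap("top")
rel=lambda p:((p-H0)@XR*1000,(p-H0)@YR*1000)
for d in viewer.masks_of(s,"bottle_1"):
    m=d["pixels"].astype(np.uint8);r=cv2.minAreaRect(cv2.findNonZero(m))
    p=onz(s,r[0],.03);print(round(d["p"],2),np.round(d["location"]),np.round(r[0],1),np.round(r[1],1),round(r[2]),p.round(3),np.round(rel(p)))
q0=st["joint_positions"]
for y in (-.35,-.25,-.1,-.03):
  for nm,d,js in (("+Y",YR,XR),("-Y",-YR,XR),("+X",XR,YR)):
    for al in (30,40,50):
      for sg in (1,-1):
        G=rk(0,y,.066);t=tilt(d,al);res=[ik(G+t*.0187,Rt(t,sg*js),q) for q in (q0,np.array([.8,.3,0,1.8,1.5,1,0]),np.array([.3,.3,0,2,3.,.8,0]),np.array([.8,.3,0,1.8,-1,1,0]))]
        b=min(res,key=lambda r:r[1]+r[2]);print(y,nm,al,sg,round(b[1],1),round(b[2],1),b[0].round(2))
E
```

```text
0.96 [447. 250.] [450.5 251. ] [18. 49.] 90 [ 0.463 -0.276  0.03 ] [  -4. -291.]
0.91 [451. 324.] [454.8 323.2] [18.7 48.3] 55 [ 0.29  -0.282  0.03 ] [-176. -305.]
0.82 [154. 148.] [153.7 148.8] [48.3 18. ] 56 [0.721 0.448 0.03 ] [221. 443.]
0.79 [367. 174.] [367.3 173.9] [47.5 20. ] 9 [ 0.652 -0.078  0.03 ] [176. -85.]
0.69 [312. 135.] [314.3 136.2] [48.  19.1] 20 [0.747 0.051 0.03 ] [265.  48.]
0.68 [380. 249.] [381.5 248. ] [18. 49.] 90 [ 0.472 -0.109  0.03 ] [  -3. -124.]
0.64 [346. 244.] [343.8 244.9] [17.7 19.2] 6 [ 0.48  -0.019  0.03 ] [  2. -33.]
0.63 [430. 188.] [434.1 188.3] [47.  20.1] 27 [ 0.616 -0.24   0.03 ] [ 147. -248.]
-0.35 +Y 30 1 0.0 0.0 [ 1.36  1.25 -1.1   1.77  0.08  1.07  0.33]
-0.35 +Y 30 -1 0.0 0.0 [ 0.84  0.91 -0.14  1.83 -0.69  1.26 -1.95]
-0.35 +Y 40 1 0.0 0.0 [ 1.33  1.17 -1.07  1.8   0.18  0.99  0.28]
-0.35 +Y 40 -1 0.0 0.0 [ 0.8   0.85 -0.11  1.87 -0.65  1.12 -1.98]
-0.35 +Y 50 1 0.0 0.0 [ 0.87  0.82 -0.26  1.89 -0.48  0.92  0.99]
-0.35 +Y 50 -1 0.0 0.0 [ 0.74  0.8  -0.07  1.91 -0.61  0.98 -2.01]
-0.35 -Y 30 1 0.0 0.0 [ 0.28  0.83 -0.07  2.25  1.72  1.0
[... 3573 characters left out ...]
9  -0.51  2.2   1.16  1.45  1.5 ]
-0.03 -Y 40 1 0.0 0.0 [-0.09  0.82 -0.42  2.22  1.15  1.21 -1.56]
-0.03 -Y 40 -1 0.0 0.0 [ 0.01  0.86 -0.56  2.2   1.18  1.31  1.55]
-0.03 -Y 50 1 0.0 0.0 [-0.16  0.74 -0.24  2.24  1.11  0.92 -1.45]
-0.03 -Y 50 -1 0.0 0.0 [ 0.09  0.83 -0.62  2.21  1.19  1.18  1.59]
-0.03 +X 30 1 14.3 2.4 [ 0.59  1.33 -1.29  2.56  2.54  1.74 -0.55]
-0.03 +X 30 -1 14.3 2.4 [ 0.59  1.33 -1.29  2.56  2.54  1.74  2.59]
-0.03 +X 40 1 0.0 0.0 [ 0.56  1.18 -1.18  2.56  2.43  1.53 -0.69]
-0.03 +X 40 -1 0.0 0.0 [ 0.56  1.18 -1.18  2.56  2.43  1.53  2.45]
-0.03 +X 50 1 0.0 0.0 [ 0.26  0.8  -0.58  2.53  2.59  0.96 -1.12]
-0.03 +X 50 -1 0.0 0.0 [ 0.04  0.74 -0.26  2.56  2.8   0.9   1.75]
```

Run:
```python
from h import *
st=env.state();q=st["joint_positions"]
t=tilt(YR,55);G=rk(0,-.285,.045);M=Rt(t,-XR);P=G+t*.0187
print(P, ik(P,M,q)); Ph=P+Z*.13-YR*.06
print(ik(Ph,M,q));plan(Ph,M)
```

```text
[ 0.46784389 -0.2592135   0.02968186] (array([ 0.65451712,  0.79135839, -0.09333661,  2.02822646, -0.67949099,
        0.77972829, -2.00476792]), np.float64(1.9393771059780693e-05), np.float64(1.5892180647163386e-05))
(array([ 0.7012483 ,  0.62534486, -0.04109456,  1.8937086 , -0.53912645,
        1.06994408, -2.14634083]), np.float64(1.9310652479374488e-05), np.float64(1.6931451097167427e-05))
dist mm [   2.6  124.9 -108.5] rot deg [ 88.5  26.1 -22.4] N 12
[[7.38, 2.18, -1.87],[9.8, 0.3, -9.7]]
[[7.38, 2.18, -1.87],[10.1, -0.6, -9.3]]
[[7.38, 2.18, -1.87],[10.5, -1.4, -8.8]]
[[7.38, 2.18, -1.87],[10.9, -2.1, -8.2]]
[[7.38, 2.18, -1.87],[11.3, -2.8, -7.5]]
[[7.38, 2.18, -1.87],[11.6, -3.3, -6.6]]
[[7.38, 2.18, -1.87],[12.0, -3.7, -5.7]]
[[7.38, 2.18, -1.87],[12.3, -4.0, -4.8]]
[[7.38, 2.18, -1.87],[12.6, -4.1, -3.8]]
[[7.38, 2.18, -1.87],[12.9, -4.2, -2.7]]
[[7.38, 2.18, -1.87],[13.1, -4.0, -1.7]]
[[7.38, 2.18, -1.87],[13.2, -3.7, -0.7]]
```

Run:
```python
from h import *
st=env.state()
for z in(.16,.28):
 for js in(-XR,XR):
  q=st["joint_positions"];print(z,js[0])
  for k in range(0,19):
    a=np.radians(35-k*5); t=-Z*np.cos(a)+YR*np.sin(a)
    # warm
    q2,e1,e2=ik(rk(0,-.3,z)+t*.0187,Rt(t,js),q)
    if k%1==0:print(35-k*5,q2.round(2),round(e1,1),round(e2,1),"max dq",abs(q2-q).max().round(2))
    q=q2
```

```text
0.16 -0.999017526045259
35 [ 0.66  0.62 -0.07  1.97 -0.58  0.99 -2.15] 0.0 0.0 max dq 1.14
30 [ 0.62  0.6  -0.04  1.98 -0.55  0.92 -2.18] 0.0 0.0 max dq 0.07
25 [ 0.58  0.58 -0.01  2.   -0.51  0.85 -2.22] 0.0 0.0 max dq 0.07
20 [ 0.53  0.56  0.03  2.02 -0.46  0.79 -2.26] 0.0 0.0 max dq 0.07
15 [ 0.48  0.54  0.07  2.04 -0.41  0.72 -2.31] 0.0 0.0 max dq 0.06
10 [ 0.41  0.53  0.12  2.07 -0.35  0.66 -2.37] 0.0 0.0 max dq 0.06
5 [ 0.34  0.52  0.18  2.09 -0.29  0.6  -2.43] 0.0 0.0 max dq 0.07
0 [ 0.27  0.51  0.25  2.11 -0.23  0.54 -2.5 ] 0.0 0.0 max dq 0.08
-5 [ 0.18  0.51  0.33  2.14 -0.16  0.48 -2.57] 0.0 0.0 max dq 0.09
-10 [ 0.07  0.52  0.44  2.17 -0.11  0.43 -2.63] 0.0 0.0 max dq 0.11
-15 [-0.06  0.54  0.59  2.2  -0.11  0.38 -2.63] 0.0 0.0 max dq 0.15
-20 [-0.17  0.58  0.72  2.22 -0.12  0.32 -2.63] 0.0 0.0 max dq 0.13
-25 [-0.27  0.62  0.84  2.25 -0.13  0.27 -2.63] 0.0 0.0 max dq 0.12
-30 [-0.35  0.67  0.94  2.27 -0.14  0.22 -2.63] 0.0 0.0 max dq 0.1
-35 [-0.42  0.73  1.03  2.29 -0.15  0.17 -2.63] 0.0 0.0 max dq 0.09
-40 [-0.47  0.79  1.1   2.31 -0.17  0.12 -2.63] 0.0 0.0 max dq 0.07

[... 3415 characters left out ...]
 0.0 0.0 max dq 0.08
-10 [ 0.96  0.47 -0.78  1.94  0.63  0.92 -0.21] 0.0 0.0 max dq 0.08
-15 [ 0.91  0.45 -0.74  1.96  0.71  0.92 -0.29] 0.0 0.0 max dq 0.09
-20 [ 0.85  0.44 -0.7   1.98  0.8   0.93 -0.38] 0.0 0.0 max dq 0.09
-25 [ 0.8   0.43 -0.67  2.    0.9   0.95 -0.46] 0.0 0.0 max dq 0.09
-30 [ 0.75  0.43 -0.64  2.02  0.99  0.98 -0.55] 0.0 0.0 max dq 0.09
-35 [ 0.71  0.43 -0.61  2.05  1.07  1.02 -0.64] 0.0 0.0 max dq 0.09
-40 [ 0.66  0.43 -0.59  2.07  1.15  1.07 -0.72] 0.0 0.0 max dq 0.08
-45 [ 0.62  0.44 -0.56  2.09  1.23  1.12 -0.79] 0.0 0.0 max dq 0.08
-50 [ 0.58  0.45 -0.54  2.11  1.29  1.18 -0.86] 0.0 0.0 max dq 0.07
-55 [ 0.54  0.47 -0.52  2.12  1.35  1.25 -0.93] 0.0 0.0 max dq 0.07
```

Run:
```python
from h import *
t=tilt(YR,55);G=rk(0,-.285,.045);M=Rt(t,XR);P=G+t*.0187
plan(P+Z*.16-YR*.03,M)
```

```text
dist mm [  3.9 154.9 -78.5] rot deg [-86.7  22.3  26. ] N 12
[[-7.22, 1.86, 2.17],[7.4, 0.3, -12.4]]
[[-7.22, 1.86, 2.17],[7.9, 1.6, -12.0]]
[[-7.22, 1.86, 2.17],[8.3, 2.8, -11.5]]
[[-7.22, 1.86, 2.17],[8.8, 3.9, -10.8]]
[[-7.22, 1.86, 2.17],[9.3, 4.8, -10.0]]
[[-7.22, 1.86, 2.17],[9.8, 5.7, -9.0]]
[[-7.22, 1.86, 2.17],[10.3, 6.3, -7.9]]
[[-7.22, 1.86, 2.17],[10.8, 6.9, -6.7]]
[[-7.22, 1.86, 2.17],[11.3, 7.2, -5.5]]
[[-7.22, 1.86, 2.17],[11.7, 7.4, -4.2]]
[[-7.22, 1.86, 2.17],[12.1, 7.4, -2.9]]
[[-7.22, 1.86, 2.17],[12.5, 7.2, -1.5]]
```

Call:
servo_tool([
  [[-7.2,1.9,2.2],[7,0,-12],60],
  [[-7.2,1.9,2.2],[8,2,-12],60],
  [[-7.2,1.9,2.2],[8,3,-12],60],
  [[-7.2,1.9,2.2],[9,4,-11],60],
  [[-7.2,1.9,2.2],[9,5,-10],60],
  [[-7.2,1.9,2.2],[10,6,-9],60],
  [[-7.2,1.9,2.2],[10,6,-8],60],
  [[-7.2,1.9,2.2],[11,7,-7],60],
  [[-7.2,1.9,2.2],[11,7,-6],60],
  [[-7.2,1.9,2.2],[12,7,-4],60],
  [[-7.2,1.9,2.2],[12,7,-3],60],
  [[-7.2,1.9,2.2],[12,7,-2],60],
  [[0,0,0],[0,0,0],60],
])

```text
time_s: 9.4
tool_pos: [0.452, -0.2772, 0.1712]
orientation: [0.51, 1.509, 0.525]
wrist_force: [0.7, 0.3, 0.9]
width: 0.701
```

Run:
```python
from h import *
t=tilt(YR,55);G=rk(0,-.285,.045);M=Rt(t,XR);P=G+t*.0187
plan(P+Z*.16-YR*.03,M,n=2)
s,st=snap("wrist","w4");print(st["joint_positions"].round(2))
for d in viewer.masks_of(s,"bottle_1"):
    m=d["pixels"].astype(np.uint8);print(d["p"],d["location"],cv2.boundingRect(m))
```

```text
dist mm [ 14.5 -12.   18.4] rot deg [ 2.5 -1.7 -2.9] N 2
[[1.27, -0.86, -1.45],[-11.0, 0.9, 7.2]]
[[1.27, -0.86, -1.45],[-10.9, 0.7, 7.4]]
[ 1.27  0.84 -0.91  1.82  0.05  1.06  0.43]
0.9 [524.0, 136.2] (493, 84, 57, 112)
0.83 [114.0, 328.6] (66, 277, 101, 100)
0.78 [350.2, 48.4] (326, 0, 52, 95)
0.77 [514.6, 297.7] (471, 232, 93, 135)
0.62 [572.2, 49.1] (549, 5, 54, 91)
0.58 [342.1, 148.5] (317, 90, 50, 127)
```

View pics/w4.png

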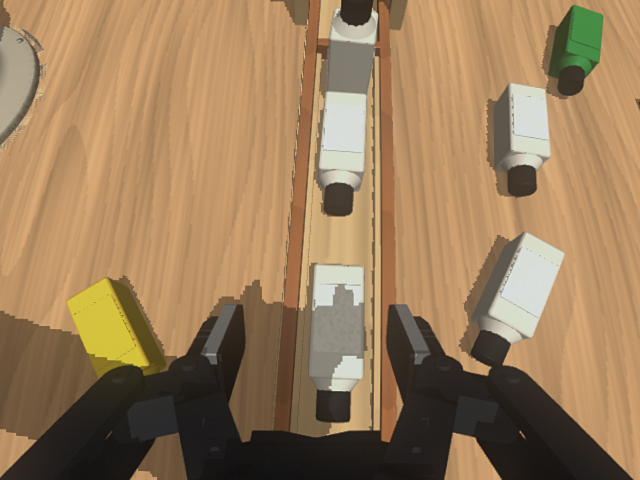

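Run:
```python
from h import *
s,st=snap("wrist")
def rel(p):return np.round([(p-H0)@XR*1000,(p-H0)@YR*1000],1)
for n,z,pts in (("A",.056,[(313,265),(364,265),(309,378),(362,379)]),("B",.056,[(326,92),(367,93),(319,170),(364,171)]),
  ("C",.04,[(510,84),(546,87),(505,155),(550,153)]),("D",.04,[(524,233),(565,254),(482,308),(527,328)])):
    print(n,[tuple(rel(onz(s,p,z,st))) for p in pts])
print("cap end A",rel(onz(s,(333,421),.036,st)))
i=s["image"];cv2.imwrite("pics/w4c.png",cv2.resize(i[220:440,270:590],None,fx=2.5,fy=2.5,interpolation=cv2.INTER_CUBIC))
```

```text
A [(np.float64(-19.0), np.float64(-238.5)), (np.float64(20.5), np.float64(-236.6)), (np.float64(-17.7), np.float64(-321.7)), (np.float64(19.8), np.float64(-320.7))]
B [(np.float64(-15.3), np.float64(-70.6)), (np.float64(23.0), np.float64(-69.7)), (np.float64(-18.1), np.float64(-154.4)), (np.float64(20.2), np.float64(-153.4))]
C [(np.float64(172.4), np.float64(-32.9)), (np.float64(210.9), np.float64(-33.1)), (np.float64(154.6), np.float64(-119.1)), (np.float64(199.7), np.float64(-113.6))]
D [(np.float64(161.4), np.float64(-196.9)), (np.float64(195.7), np.float64(-214.4)), (np.float64(117.7), np.float64(-263.4)), (np.float64(153.2), np.float64(-278.1))]
cap end A [   1.3 -351.6]
```

View pics/w4c.png

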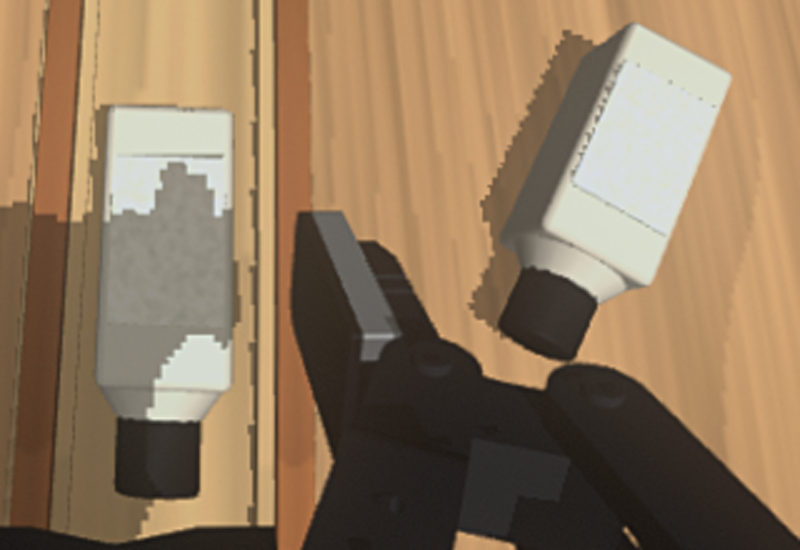

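```bash
cat >> h.py <<'E'
def graspP(x,y,ztcp,c=-YR,a=35):
    "grasp TCP pose for lying bottle w/ cap dir c, grasp point at rack x,y"
    t=tilt(-np.array(c),90-a);G=rk(x,y,0);P=G+t*.0187;P[2]=ztcp;return P,Rt(t,-np.cross(c,Z)*-1 if False else np.cross(Z,c)*1.0)
E
python3 - <<'E'
from h import *
P,M=graspP(.001,-.284,.030);print(M.round(2))
plan(P,M,n=5)
E
```

```text
[[ 0.03  0.04  1.  ]
 [ 0.57  0.82 -0.04]
 [-0.82  0.57  0.  ]]
dist mm [  16.1   20.5 -143.3] rot deg [ 2.3 -1.5 -2.6] N 5
[[0.45, -0.31, -0.52],[25.2, -14.2, 3.2]]
[[0.45, -0.31, -0.52],[25.3, -14.0, 3.2]]
[[0.45, -0.31, -0.52],[25.5, -13.7, 3.1]]
[[0.45, -0.31, -0.52],[25.6, -13.5, 3.1]]
[[0.45, -0.31, -0.52],[25.8, -13.2, 3.1]]
```

Call:
servo_tool([
  [[0.5,-0.3,-0.5],[25,-14,3],62],
  [[0.5,-0.3,-0.5],[25,-14,3],62],
  [[0.5,-0.3,-0.5],[25,-13,3],62],
  [[0.5,-0.3,-0.5],[22,-12,3],62],
  [[0,0,0],[0,0,0],62],
])

```text
time_s: 10.05
tool_pos: [0.4669, -0.2677, 0.0637]
orientation: [0.516, 1.505, 0.431]
wrist_force: [0.4, 0.1, -0.2]
width: 0.731
```

Run:
```python
from h import *
P,M=graspP(.001,-.284,.030)
plan(P,M,n=1)
s,st=snap("wrist","w5")
```

```text
dist mm [  2.    9.4 -33.7] rot deg [-0.6  0.2  0.3] N 1
[[-0.62, 0.18, 0.26],[33.1, -11.4, 1.6]]
```

View pics/w5.png

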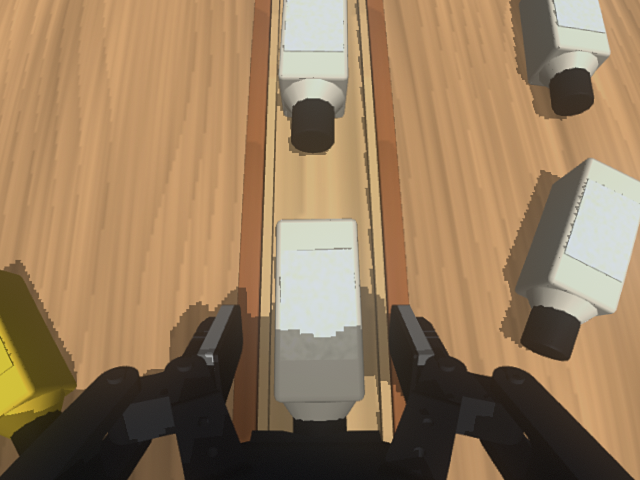

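Well centred. Down the last 33 mm, then close.

Call:
servo_tool([
  [[-0.3,0,0],[16,-6,1],60],
  [[-0.3,0,0],[15,-5,0],60],
  [[0,0,0],[2,0,0],60],
  [[0,0,0],[0,0,0],60],
])

```text
time_s: 10.5
tool_pos: [0.4705, -0.26, 0.0331]
orientation: [0.505, 1.498, 0.434]
wrist_force: [-0.4, -0.9, -0.9]
width: 0.701
```

Run:
```python
from h import *
P,M=graspP(.001,-.284,.030)
plan(P,M,n=1)
```

```text
dist mm [-1.6  1.7 -3.1] rot deg [0.  0.5 0.5] N 1
[[0.02, 0.46, 0.55],[3.5, -0.4, -1.7]]
```

Call:
servo_tool([
  [[0,0.4,0.5],[3,0,-1],60],
  [[0,0,0],[0,0,0],30],
  [[0,0,0],[0,0,0],30],
  [[0,0,0],[0,0,0],30],
  [[0,0,0],[0,0,0],30],
  [[0,0,0],[0,0,0],30],
], squeeze=60)

```text
time_s: 11.1
tool_pos: [0.4697, -0.2588, 0.0315]
orientation: [0.511, 1.502, 0.443]
wrist_force: [1.0, 0.5, -1.5]
width: 0.459
```

Run:
```python
from h import *
P,M=graspP(.001,-.284,.030)
plan(P,M,n=1)
print(env.state()["width"]*85.4)
```

```text
dist mm [-0.8  0.6 -1.5] rot deg [-0.   0.1  0. ] N 1
[[-0.0, 0.09, 0.04],[1.5, -0.4, -0.8]]
39.19033549719051
```

```bash
cat >> h.py <<'E'
def T(Rm,P):
    M=np.eye(4);M[:3,:3]=Rm;M[:3,3]=P;return M
def toolT(st=None):
    st=st or env.state();return T(R.from_rotvec(st["orientation"]).as_matrix(),st["tool_pos"])
def hold(x,y,zaxis,c=-YR):
    "lying bottle base centre rack x,y ; axis height ; cap dir"
    j=np.cross(Z,c);B=T(np.column_stack([j,np.cross(c,j),c]),rk(x,y,zaxis))
    M=np.linalg.inv(toolT())@B;np.save("hold.npy",M);print("hold (bottle base in tool mm)",(M[:3,3]*1000).round(1))
def place(x,y,zb,j=None):
    "tool pose for standing bottle base at rack x,y, height zb"
    j=XR if j is None else j;B=T(np.column_stack([j,np.cross(Z,j),Z]),rk(x,y,zb))
    M=B@np.linalg.inv(np.load("hold.npy"));return M[:3,3],M[:3,:3]
E
python3 - <<'E'
from h import *
hold(.001,-.2375,.036)
P,M=place(0,-.355,.15);print(P,ik(P,M,env.state()["joint_positions"]))
plan(P,M)
E
```

```text
hold (bottle base in tool mm) [17.1 32.3 -0.9]
[ 0.46488869 -0.34439851  0.18630011] (array([ 0.71595528,  0.66886028, -0.68316195,  2.15172037,  1.54875624,
        1.34711691, -1.08699742]), np.float64(5.962174573952411e-05), np.float64(4.8089176146231796e-05))
dist mm [ -4.8 -85.6 154.8] rot deg [ -0.1  -0.  -90. ] N 12
[[-0.01, -0.0, -7.5],[-14.7, 1.5, -0.1]]
[[-0.01, -0.0, -7.5],[-14.7, -0.4, -0.1]]
[[-0.01, -0.0, -7.5],[-14.6, -2.3, -0.1]]
[[-0.01, -0.0, -7.5],[-14.1, -4.2, -0.1]]
[[-0.01, -0.0, -7.5],[-13.5, -6.0, -0.1]]
[[-0.01, -0.0, -7.5],[-12.6, -7.7, -0.1]]
[[-0.01, -0.0, -7.5],[-11.5, -9.3, -0.1]]
[[-0.01, -0.0, -7.5],[-10.1, -10.7, -0.1]]
[[-0.01, -0.0, -7.5],[-8.7, -11.9, -0.1]]
[[-0.01, -0.0, -7.5],[-7.0, -13.0, -0.1]]
[[-0.01, -0.0, -7.5],[-5.3, -13.8, -0.1]]
[[-0.01, -0.0, -7.5],[-3.4, -14.3, -0.1]]
```

Call:
servo_tool([
  [[0,0,0],[-8,6,0],30],
  [[0,0,0],[-16,12,0],30],
  [[0,0,0],[-20,14,0],30],
  [[0,0,0],[-20,14,0],30],
  [[0,0,0],[-24,17,0],30],
  [[0,0,0],[-24,17,0],30],
  [[0,0,0],[-20,14,0],30],
])

```text
time_s: 11.8
tool_pos: [0.4683, -0.2556, 0.2044]
orientation: [0.51, 1.505, 0.445]
wrist_force: [1.2, -0.5, -2.4]
width: 0.463
```

Run:
```python
from h import *
P,M=place(0,-.355,.15)
st=env.state();print(st["width"]*85.4,st["wrist_force"])
plan(P,M)
```

```text
39.54652077446558 [ 1.15644716 -0.49901456 -2.40734697]
dist mm [ -3.4 -88.8 -18.1] rot deg [  0.   -0.1 -90. ] N 12
[[0.0, -0.01, -7.5],[-3.0, -6.9, 0.0]]
[[0.0, -0.01, -7.5],[-2.1, -7.3, 0.0]]
[[0.0, -0.01, -7.5],[-1.1, -7.5, 0.0]]
[[0.0, -0.01, -7.5],[-0.1, -7.6, 0.0]]
[[0.0, -0.01, -7.5],[0.9, -7.5, 0.0]]
[[0.0, -0.01, -7.5],[1.8, -7.3, 0.0]]
[[0.0, -0.01, -7.5],[2.8, -7.0, 0.0]]
[[0.0, -0.01, -7.5],[3.7, -6.6, 0.0]]
[[0.0, -0.01, -7.5],[4.5, -6.1, 0.0]]
[[0.0, -0.01, -7.5],[5.3, -5.4, 0.0]]
[[0.0, -0.01, -7.5],[5.9, -4.7, 0.0]]
[[0.0, -0.01, -7.5],[6.5, -3.9, 0.0]]
```

Call:
servo_tool([
  [[0,0,-7.5],[-3,-7,0],30],
  [[0,0,-7.5],[-2,-7,0],30],
  [[0,0,-7.5],[-1,-7,0],30],
  [[0,0,-7.5],[0,-8,0],30],
  [[0,0,-7.5],[1,-8,0],30],
  [[0,0,-7.5],[2,-7,0],30],
  [[0,0,-7.5],[3,-7,0],30],
  [[0,0,-7.5],[4,-7,0],30],
  [[0,0,-7.5],[4,-6,0],30],
  [[0,0,-7.5],[5,-5,0],30],
  [[0,0,-7.5],[6,-5,0],30],
  [[0,0,-7.5],[6,-4,0],30],
  [[0,0,0],[0,0,0],30],
])

```text
time_s: 13.1
tool_pos: [0.472, -0.3403, 0.217]
orientation: [-0.747, 1.396, -0.843]
wrist_force: [-0.2, 0.4, -2.6]
width: 0.46
```

Run:
```python
from h import *
P,M=place(0,-.355,.15)
st=env.state();print(st["width"]*85.4,st["wrist_force"],st["joint_positions"].round(2))
plan(P,M,n=2)
snap("wrist","w6");snap("scene","s6")
```

```text
39.30353761108154 [-0.20938461  0.39825609 -2.62650048] [ 0.12  0.61 -0.15  2.28  1.43  1.13 -1.35]
dist mm [ -7.1  -4.1 -30.7] rot deg [-2.2  1.6  3.6] N 2
[[-1.11, 0.82, 1.8],[9.7, 11.8, -4.2]]
[[-1.11, 0.82, 1.8],[10.2, 11.6, -3.8]]
```

View pics/s6.png

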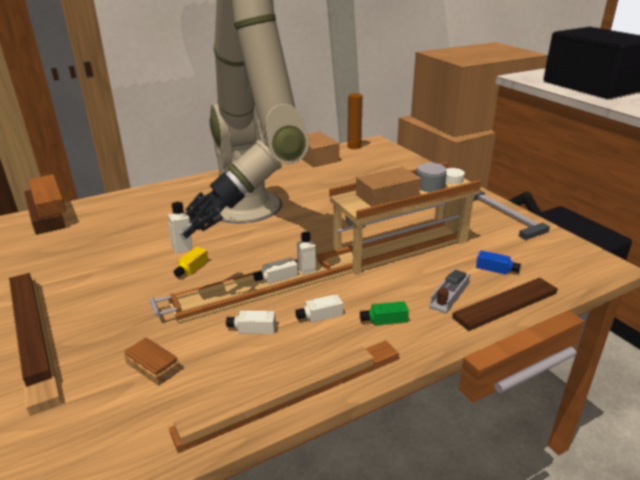

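View pics/w6.png

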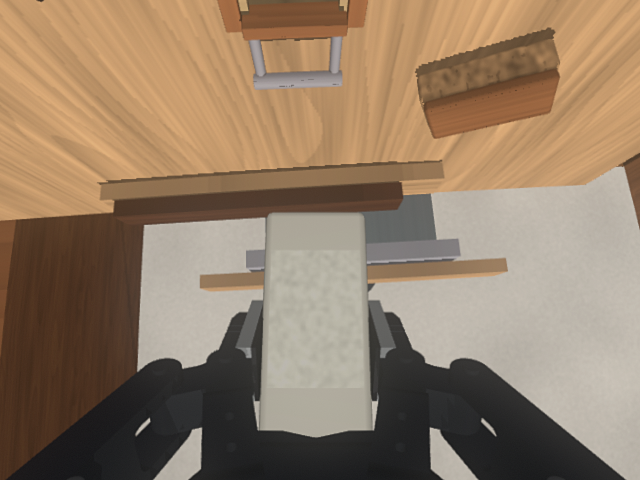

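```bash
cat >> h.py <<'E'
def bottlecorners(Bm):
    pts=np.array([[a*.02,b*.02,z] for z in(0,.085) for a in(-1,1) for b in(-1,1)]);return (Bm[:3,:3]@pts.T).T+Bm[:3,3]
E
python3 - <<'E'
from h import *
s,st=snap("wrist")
B=toolT(st)@np.load("hold.npy");print(B.round(3));print(proj(s,bottlecorners(B),st).round(0).tolist())
P,M=place(0,-.355,.15);plan(P,M,n=1)
P,M=place(0,-.355,.04);plan(P,M,n=4)
E
```

```text
[[ 0.998  0.048 -0.047  0.472]
 [-0.045  0.997  0.061 -0.34 ]
 [ 0.05  -0.059  0.997  0.182]
 [ 0.     0.     0.     1.   ]]
[[273.0, 247.0], [263.0, 219.0], [354.0, 247.0], [364.0, 219.0], [268.0, 432.0], [254.0, 456.0], [359.0, 432.0], [372.0, 456.0]]
dist mm [ -5.8  -1.6 -33. ] rot deg [-2.5  1.5  3.4] N 1
[[-2.53, 1.49, 3.41],[18.7, 26.9, -7.5]]
dist mm [  -5.8   -1.6 -143. ] rot deg [-2.5  1.5  3.4] N 4
[[-0.63, 0.37, 0.85],[19.0, 30.1, -3.3]]
[[-0.63, 0.37, 0.85],[19.5, 29.9, -2.8]]
[[-0.63, 0.37, 0.85],[20.0, 29.6, -2.4]]
[[-0.63, 0.37, 0.85],[20.4, 29.3, -1.9]]
```

Call:
servo_tool([
  [[-2.5,1.5,3.4],[0,0,-6],30],
  [[0,0,0],[18,28,0],30],
  [[0,0,0],[20,29,0],30],
  [[0,0,0],[20,29,0],30],
  [[0,0,0],[10,14,0],30],
  [[0,0,0],[0,0,0],30],
])

```text
time_s: 13.85
tool_pos: [0.4654, -0.3462, 0.1048]
orientation: [-0.686, 1.451, -0.789]
wrist_force: [-0.1, -0.1, -1.2]
width: 0.46
```

Run:
```python
from h import *
print(env.state()["wrist_force"])
P,M=place(0,-.355,.018);plan(P,M,n=1)
s,st=snap("wrist","w7")
```

```text
[-0.08032791 -0.12484325 -1.16252642]
dist mm [ -0.5   1.8 -50.5] rot deg [-1.5 -0.2 -1. ] N 1
[[-1.52, -0.16, -0.95],[28.2, 41.9, -1.7]]
```

View pics/w7.png

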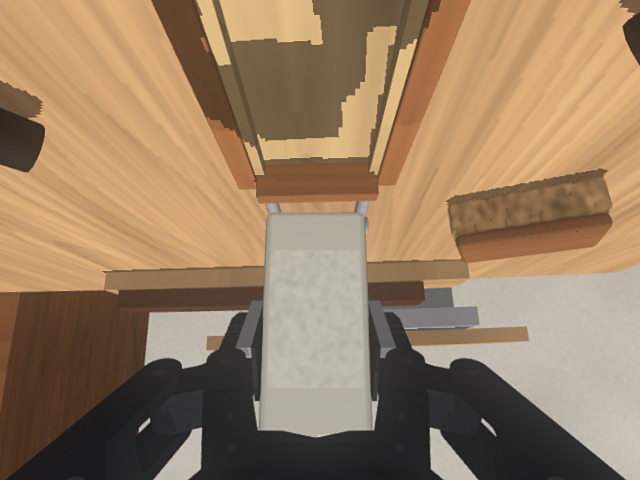

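Run:
```python
from h import *
s,st=snap("wrist")
def rel(p):return np.round([(p-H0)@XR*1000,(p-H0)@YR*1000],1)
for uv in((257,181),(378,178),(318,165)):print(rel(onz(s,uv,.036,st)))
```

```text
[ -26.9 -369.7]
[  34.6 -369.9]
[   4.3 -355.1]
```

Run:
```python
from h import *
s,st=snap("wrist")
def rel(p):return np.round([(p-H0)@XR*1000,(p-H0)@YR*1000],1)
for uv in((318,181),(318,200),(270,205),(365,205)):print(rel(onz(s,uv,.036,st)))
i=s["image"];cv2.imwrite("pics/w7c.png",cv2.resize(i[130:250,220:420],None,fx=4,fy=4,interpolation=cv2.INTER_CUBIC))
s,st=snap("top");i=s["image"];cv2.imwrite("pics/t7c.png",cv2.resize(i[200:290,320:530],None,fx=3.8,fy=3.8,interpolation=cv2.INTER_CUBIC))
print(proj(s,[rk(0,-.385,.036),rk(0,-.395,.036),rk(0,-.44,.04),rk(0,.015,.036),rk(0,-.4,.024)]))
```

```text
[   4.4 -373.1]
[   4.2 -397.1]
[ -24.2 -402.4]
[  32.4 -406.3]
[[489.50705313 250.55697939]
 [493.5424274  250.69444423]
 [512.15774433 251.21225621]
 [323.49987109 244.66316016]
 [494.01903901 251.04478992]]
```

View pics/t7c.png

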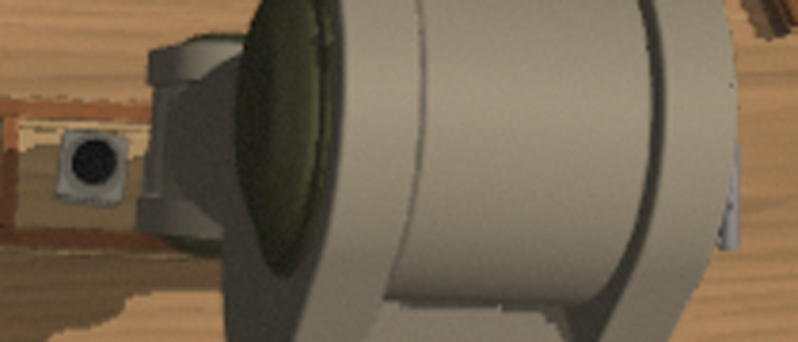

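View pics/w7c.png

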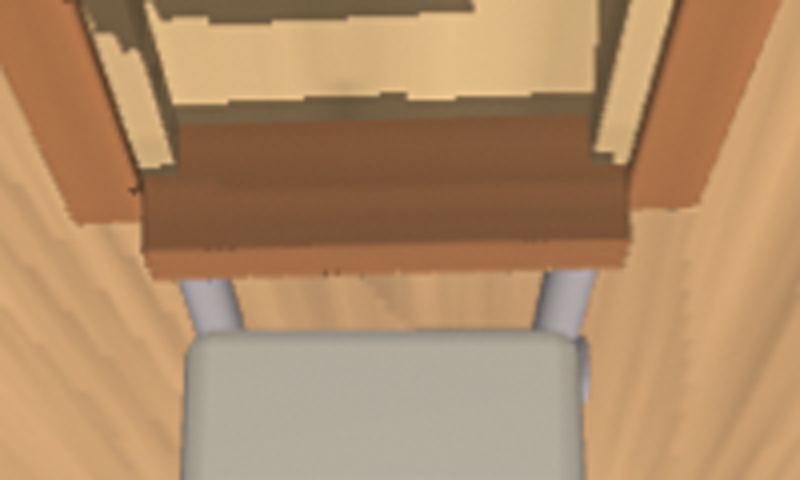

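Run:
```python
from h import *
P,M=place(0.002,-.355,.020);plan(P,M,n=2)
```

```text
dist mm [  0.8   1.5 -50.9] rot deg [-1.6  0.  -0.8] N 2
[[-0.8, 0.0, -0.4],[14.3, 21.1, -0.3]]
[[-0.8, 0.0, -0.4],[14.1, 21.2, 0.0]]
```

Call:
servo_tool([
  [[-1.5,0,-0.8],[5,7,1],30],
  [[0,0,0],[9,13,0],30],
  [[0,0,0],[8,12,0],30],
  [[0,0,0],[4,6,0],30],
  [[0,0,0],[0,0,0],30],
])

```text
time_s: 14.55
tool_pos: [0.4701, -0.3456, 0.0634]
orientation: [-0.721, 1.45, -0.784]
wrist_force: [0.5, -0.2, -1.7]
width: 0.458
```

Run:
```python
from h import *
print(env.state()["wrist_force"])
P,M=place(0.002,-.355,.018);plan(P,M,n=1)
```

```text
[ 0.50904885 -0.21637904 -1.73983512]
dist mm [-3.3  1.1 -9.1] rot deg [-0.2  0.3  0.1] N 1
[[-0.18, 0.31, 0.13],[4.4, 8.0, -3.4]]
```

Call:
servo_tool([
  [[-0.2,0.3,0],[3,5,-3],30],
  [[0,0,0],[2,3,0],30],
  [[0,0,0],[0,0,0],30],
])

```text
time_s: 14.85
tool_pos: [0.467, -0.3452, 0.0567]
orientation: [-0.726, 1.454, -0.788]
wrist_force: [0.6, 0.1, -2.2]
width: 0.456
```

Run:
```python
from h import *
print(env.state()["wrist_force"])
P,M=place(0.002,-.355,.016);plan(P,M,n=1)
s,st=snap("wrist","w8")
```

```text
[ 0.57869915  0.08878918 -2.16708629]
dist mm [-0.1  0.7 -4.4] rot deg [0.  0.1 0.5] N 1
[[0.01, 0.06, 0.45],[2.0, 4.0, -0.1]]
```

View pics/w8.png

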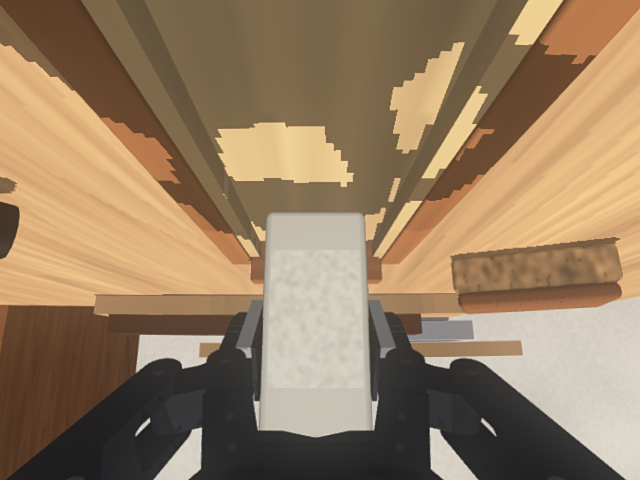

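Inside the lane, centred. Step down in small increments to touch.

Call:
servo_tool([
  [[0,0,0.4],[1,1.7,0],30],
  [[0,0,0],[0.6,0.9,0],30],
  [[0,0,0],[0.6,0.9,0],30],
])

```text
time_s: 15.2
tool_pos: [0.4671, -0.3454, 0.0563]
orientation: [-0.725, 1.452, -0.787]
wrist_force: [-1.3, 6.4, 9.3]
width: 0.458
```

Call:
servo_tool([
  [[0,0,0],[0,0,0],46],
  [[0,0,0],[0,0,0],54],
  [[0,0,0],[0,0,0],58],
  [[0,0,0],[0,0,0],58],
  [[0,0,0],[-10,0,0],58],
  [[0,0,0],[-20,0,0],58],
  [[0,0,0],[-30,0,0],58],
  [[0,0,0],[-30,0,0],58],
  [[0,0,0],[-25,-20,0],60],
])

```text
time_s: 16.1
tool_pos: [0.4686, -0.2595, 0.1387]
orientation: [-0.725, 1.459, -0.789]
wrist_force: [1.0, 0.5, 0.5]
width: 0.703
```

Run:
```python
from h import *
print(env.state()["wrist_force"])
s,st=snap("wrist","w9")
snap("scene","s9")
```

```text
[1.00928243 0.45578649 0.49456065]
```

View pics/w9.png

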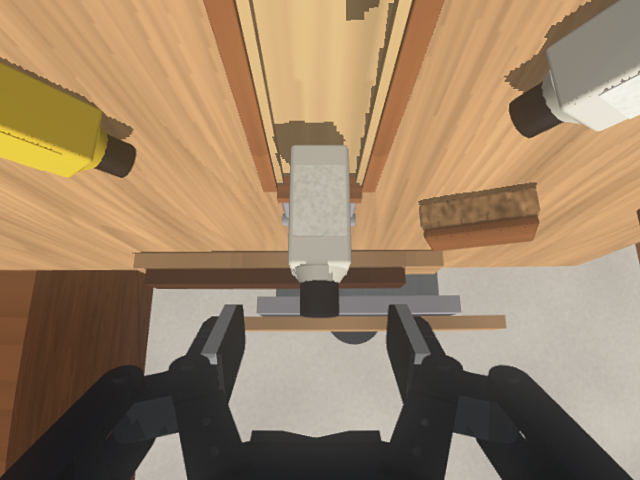

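View pics/s9.png

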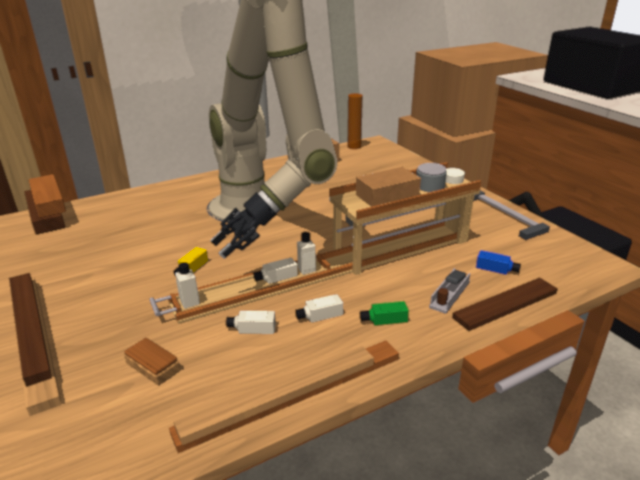

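Run:
```python
from h import *
st=env.state()
P,M=graspP(.002,-.117,.030)
print(ik(P,M,st["joint_positions"]))
P2=P+Z*.16-YR*.03
print(ik(P2,M,st["joint_positions"]))
plan(P2,M)
```

```text
(array([ 1.06421295,  1.23700408, -1.27824352,  2.13119874,  0.93705508,
        0.65831414, -0.7366536 ]), np.float64(5.197192490769945e-05), np.float64(3.309563907091474e-05))
(array([ 1.15621734,  0.90081652, -1.29      ,  2.02734257,  0.32837351,
        0.77463821, -0.25933843]), np.float64(7.382598757820998e-05), np.float64(4.141935331297688e-05))
dist mm [  6.6 139.1  47.9] rot deg [-0.1  0.2 90.5] N 12
[[-0.01, 0.02, 7.54],[-11.8, 3.3, 0.0]]
[[-0.01, 0.02, 7.54],[-11.3, 4.8, 0.0]]
[[-0.01, 0.02, 7.54],[-10.6, 6.2, 0.0]]
[[-0.01, 0.02, 7.54],[-9.7, 7.6, 0.0]]
[[-0.01, 0.02, 7.54],[-8.6, 8.8, 0.0]]
[[-0.01, 0.02, 7.54],[-7.3, 9.8, 0.0]]
[[-0.01, 0.02, 7.54],[-6.0, 10.7, 0.0]]
[[-0.01, 0.02, 7.54],[-4.5, 11.4, 0.0]]
[[-0.01, 0.02, 7.54],[-3.0, 11.9, 0.0]]
[[-0.01, 0.02, 7.54],[-1.4, 12.2, 0.0]]
[[-0.01, 0.02, 7.54],[0.2, 12.3, 0.0]]
[[-0.01, 0.02, 7.54],[1.8, 12.1, 0.0]]
```

Call:
servo_tool([
  [[0,0,0],[-20,-30,0],60],
  [[0,0,7.5],[-12,3,0],60],
  [[0,0,7.5],[-11,5,0],60],
  [[0,0,7.5],[-11,6,0],60],
  [[0,0,7.5],[-10,8,0],60],
  [[0,0,7.5],[-9,9,0],60],
  [[0,0,7.5],[-7,10,0],60],
  [[0,0,7.5],[-6,11,0],60],
  [[0,0,7.5],[-4,11,0],60],
  [[0,0,7.5],[-3,12,0],60],
  [[0,0,7.5],[-1,12,0],60],
  [[0,0,7.5],[0,12,0],60],
  [[0,0,7.5],[2,12,0],60],
  [[0,0,0],[0,0,0],60],
])

```text
time_s: 17.6
tool_pos: [0.4755, -0.114, 0.2333]
orientation: [0.546, 1.482, 0.489]
wrist_force: [-0.4, -0.3, -0.0]
width: 0.702
```

Run:
```python
from h import *
print(env.state()["joint_positions"].round(2))
s,st=snap("wrist","w10")
P,M=graspP(.002,-.117,.030)
plan(P+Z*.1,M)
for d in viewer.masks_of(s,"bottle_1"):
    m=d["pixels"].astype(np.uint8);print(d["p"],d["location"],cv2.boundingRect(m))
```

```text
[ 1.15  0.68 -1.    2.   -0.13  0.86  0.28]
dist mm [   1.6   21.9 -103.9] rot deg [ 0.7  0.4 -2.8] N 3
[[0.22, 0.15, -0.93],[31.8, -15.4, -0.2]]
[[0.22, 0.15, -0.93],[32.1, -14.9, -0.1]]
[[0.22, 0.15, -0.93],[32.3, -14.4, 0.1]]
0.96 [542.2, 187.7] (518, 139, 56, 101)
0.89 [314.9, 236.1] (293, 197, 50, 78)
0.84 [472.3, 462.8] (449, 436, 51, 44)
0.76 [488.3, 297.6] (463, 245, 55, 118)
0.74 [311.0, 337.2] (289, 278, 47, 130)
```

View pics/w10.png

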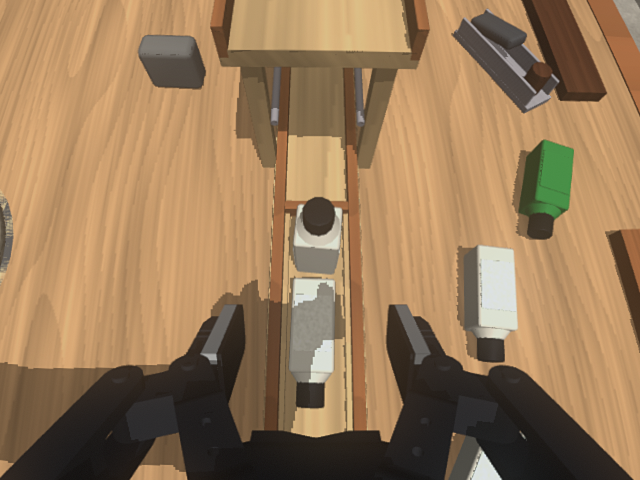

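Run:
```python
from h import *
s,st=snap("wrist")
def rel(p):return np.round([(p-H0)@XR*1000,(p-H0)@YR*1000],1)
for p in [(292,279),(335,279),(290,373),(331,374)]: print(rel(onz(s,p,.056,st)))
print("C",[rel(onz(s,p,.04,st)).tolist() for p in [(480,246),(513,247),(475,330),(517,328)]])
print("b5 cap",rel(onz(s,(319,216),.131,st)),"shoulder",rel(onz(s,(293,240),.101,st)),"b5 base front", [rel(onz(s,p,.016,st)).tolist() for p in((296,271),(337,274))])
print("lane edge",[rel(onz(s,p,.024,st)).tolist() for p in((281,330),(352,330))])
i=s["image"];cv2.imwrite("pics/w10c.png",cv2.resize(i[180:420,240:540],None,fx=2.5,fy=2.5,interpolation=cv2.INTER_CUBIC))
```

```text
[-18.2 -67.8]
[ 22.1 -67.4]
[ -17.7 -151.7]
[  17.9 -152.3]
C [[173.3, -27.5], [208.7, -28.1], [157.0, -112.6], [199.4, -111.0]]
b5 cap [  5.1 -35.9] shoulder [-16.  -45.1] b5 base front [[-16.3, -49.4], [26.9, -52.2]]
lane edge [[-29.3, -111.5], [40.5, -110.9]]
```

View pics/w10c.png

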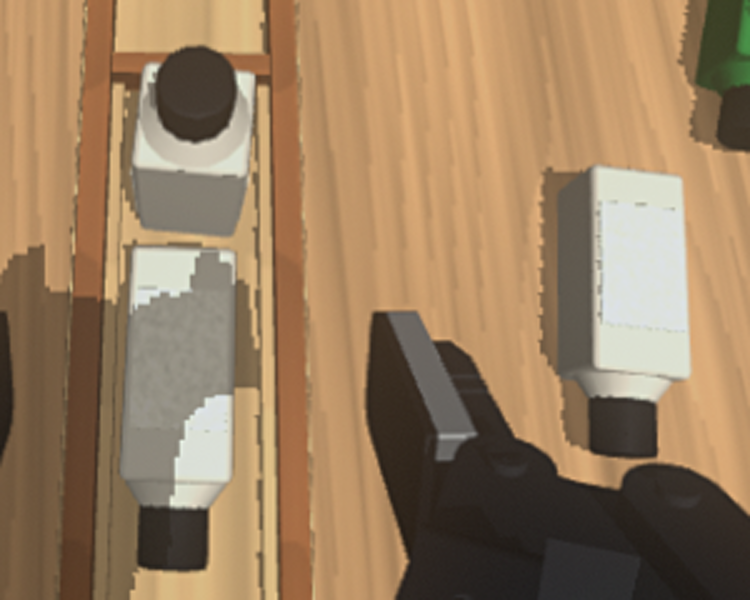

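Run:
```python
from h import *
P,M=graspP(.0015,-.116,.031)
plan(P+Z*.02,M,n=6)
```

```text
dist mm [   0.6   21.2 -184.2] rot deg [ 0.9  0.4 -2.5] N 6
[[0.15, 0.07, -0.42],[26.5, -15.9, -0.5]]
[[0.15, 0.07, -0.42],[26.6, -15.7, -0.4]]
[[0.15, 0.07, -0.42],[26.7, -15.5, -0.3]]
[[0.15, 0.07, -0.42],[26.8, -15.3, -0.3]]
[[0.15, 0.07, -0.42],[27.0, -15.1, -0.2]]
[[0.15, 0.07, -0.42],[27.1, -14.9, -0.1]]
```

Call:
servo_tool([
  [[0.3,0.2,-0.8],[26,-16,0],60],
  [[0.3,0.2,-0.8],[27,-16,0],60],
  [[0.3,0,-0.8],[27,-15,0],60],
  [[0,0,0],[27,-15,0],60],
  [[0,0,0],[27,-15,0],60],
  [[0,0,0],[18,-10,0],60],
  [[0,0,0],[0,0,0],60],
])

```text
time_s: 18.45
tool_pos: [0.4825, -0.0895, 0.0622]
orientation: [0.467, 1.501, 0.436]
wrist_force: [-0.6, -0.5, -0.1]
width: 0.703
```

Run:
```python
from h import *
P,M=graspP(.0015,-.116,.031)
plan(P,M,n=2)
print(env.state()["joint_positions"].round(2))
snap("wrist","w11")
```

```text
dist mm [ -5.7  -1.  -31.2] rot deg [1.4 0.1 1.9] N 2
[[0.71, 0.04, 0.93],[12.7, -9.0, -3.1]]
[[0.71, 0.04, 0.93],[12.6, -9.2, -2.9]]
[ 0.93  0.87 -0.8   2.13  0.04  0.49  0.24]
```

View pics/w11.png

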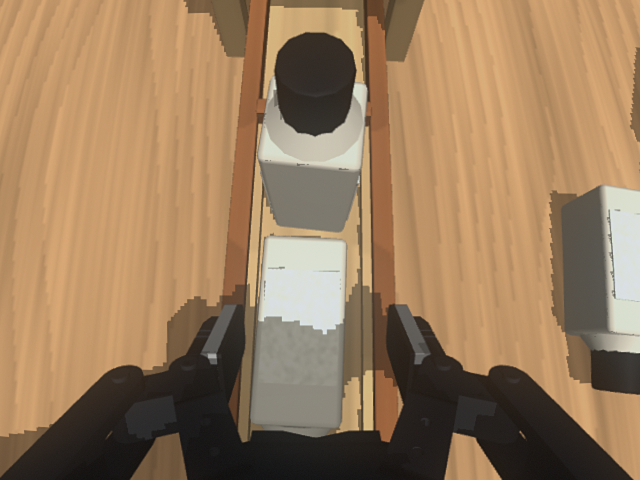

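Call:
servo_tool([
  [[0.7,0,0.9],[12,-9,-3],60],
  [[0.7,0,0.9],[12,-9,-3],60],
  [[0,0,0],[2,-1,0],60],
  [[0,0,0],[0,0,0],60],
])

```text
time_s: 18.9
tool_pos: [0.479, -0.0913, 0.0325]
orientation: [0.506, 1.498, 0.441]
wrist_force: [-0.4, -0.2, 0.4]
width: 0.702
```

Run:
```python
from h import *
P,M=graspP(.0015,-.116,.031)
plan(P,M,n=1);print(env.state()["wrist_force"])
```

```text
dist mm [-2.1  0.8 -1.5] rot deg [0.2 0.3 0.2] N 1
[[0.22, 0.33, 0.25],[1.6, -0.2, -2.2]]
[-0.4030753  -0.16974494  0.38449408]
```

Call:
servo_tool([
  [[0.2,0.3,0.2],[1,0,-2],60],
  [[0,0,0],[0,0,0],30],
  [[0,0,0],[0,0,0],30],
  [[0,0,0],[0,0,0],30],
  [[0,0,0],[0,0,0],30],
  [[0,0,0],[0,0,0],30],
])

```text
time_s: 19.5
tool_pos: [0.4771, -0.0914, 0.0324]
orientation: [0.51, 1.503, 0.442]
wrist_force: [-0.7, 0.5, -2.1]
width: 0.461
```

Run:
```python
from h import *
st=env.state();print(st["width"]*85.4,st["wrist_force"],st["tool_pos"])
hold(.0015,-.069,.036)
snap("wrist","w12")
```

```text
39.34045286953456 [-0.72669517  0.46483582 -2.10405759] [ 0.47706809 -0.09136844  0.03241476]
hold (bottle base in tool mm) [18.3 32.5 -0.3]
```

View pics/w12.png

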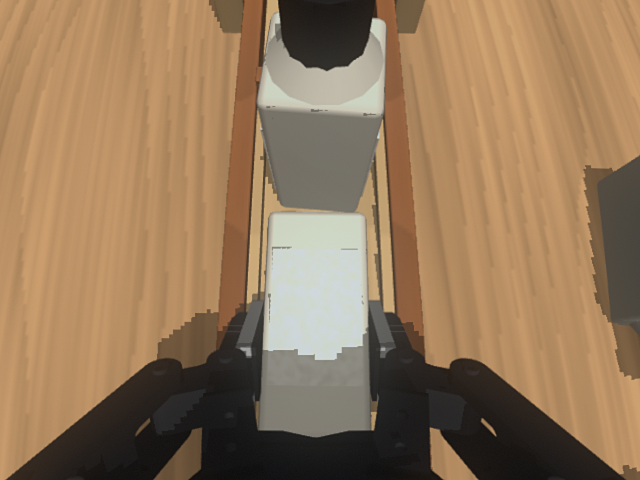

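Call:
servo_tool([
  [[0,0,0],[-8,6,0],30],
  [[0,0,0],[-16,11,0],30],
  [[0,0,0],[-20,14,0],30],
  [[0,0,0],[-20,14,0],30],
  [[0,0,0],[-24,17,0],30],
  [[0,0,0],[-24,17,0],30],
  [[0,0,0],[-24,17,0],30],
  [[0,0,0],[-10,7,0],30],
])

```text
time_s: 20.35
tool_pos: [0.475, -0.0884, 0.2197]
orientation: [0.51, 1.507, 0.445]
wrist_force: [0.7, 0.1, -2.9]
width: 0.46
```

Run:
```python
from h import *
P,M=place(0.003,-.303,.19)
st=env.state();print(st["width"]*85.4,st["wrist_force"],st["joint_positions"].round(2))
plan(P,M,n=14)
```

```text
39.283430673924414 [ 0.69468918  0.13900809 -2.87073089] [ 1.07  0.66 -0.97  2.04 -0.11  0.79  0.22]
dist mm [  -5.3 -203.3    7.5] rot deg [  0.1  -0.2 -90.1] N 14
[[0.01, -0.02, -6.43],[-8.8, -11.6, 0.2]]
[[0.01, -0.02, -6.43],[-7.4, -12.5, 0.2]]
[[0.01, -0.02, -6.43],[-6.0, -13.3, 0.2]]
[[0.01, -0.02, -6.43],[-4.4, -13.8, 0.2]]
[[0.01, -0.02, -6.43],[-2.9, -14.2, 0.2]]
[[0.01, -0.02, -6.43],[-1.2, -14.5, 0.2]]
[[0.01, -0.02, -6.43],[0.4, -14.5, 0.2]]
[[0.01, -0.02, -6.43],[2.0, -14.4, 0.3]]
[[0.01, -0.02, -6.43],[3.6, -14.1, 0.3]]
[[0.01, -0.02, -6.43],[5.2, -13.6, 0.3]]
[[0.01, -0.02, -6.43],[6.7, -12.9, 0.3]]
[[0.01, -0.02, -6.43],[8.1, -12.1, 0.3]]
[[0.01, -0.02, -6.43],[9.4, -11.1, 0.3]]
[[0.01, -0.02, -6.43],[10.6, -10.0, 0.3]]
```

Call:
servo_tool([
  [[0,0,-6.4],[-9,-12,0],30],
  [[0,0,-6.4],[-7,-12,0],30],
  [[0,0,-6.4],[-6,-13,0],30],
  [[0,0,-6.4],[-4,-14,0],30],
  [[0,0,-6.4],[-3,-14,0],30],
  [[0,0,-6.4],[-1,-14,0],30],
  [[0,0,-6.4],[0,-14,0],30],
  [[0,0,-6.4],[2,-14,0],30],
  [[0,0,-6.4],[4,-14,0],30],
  [[0,0,-6.4],[5,-14,0],30],
  [[0,0,-6.4],[7,-13,0],30],
  [[0,0,-6.4],[8,-12,0],30],
  [[0,0,-6.4],[9,-11,0],30],
  [[0,0,-6.4],[10,-10,0],30],
  [[0,0,0],[0,0,0],30],
])

```text
time_s: 21.85
tool_pos: [0.465, -0.292, 0.2335]
orientation: [-0.76, 1.436, -0.813]
wrist_force: [-0.0, 0.7, -2.4]
width: 0.459
```

Run:
```python
from h import *
P,M=place(0.003,-.303,.10)
st=env.state();print(st["width"]*85.4,st["wrist_force"],st["joint_positions"].round(2))
plan(P,M,n=5)
snap("wrist","w13")
```

```text
39.15761353089463 [-6.04878961e-04  7.19129616e-01 -2.36749980e+00] [ 0.05  0.56 -0.19  2.28  1.3   1.17 -1.27]
dist mm [  4.7   0.4 -96.4] rot deg [0.1 0.6 2.6] N 5
[[0.02, 0.12, 0.53],[10.2, 16.4, 0.8]]
[[0.02, 0.12, 0.53],[10.4, 16.3, 0.8]]
[[0.02, 0.12, 0.53],[10.5, 16.2, 0.9]]
[[0.02, 0.12, 0.53],[10.6, 16.1, 0.9]]
[[0.02, 0.12, 0.53],[10.8, 16.0, 0.9]]
```

View pics/w13.png

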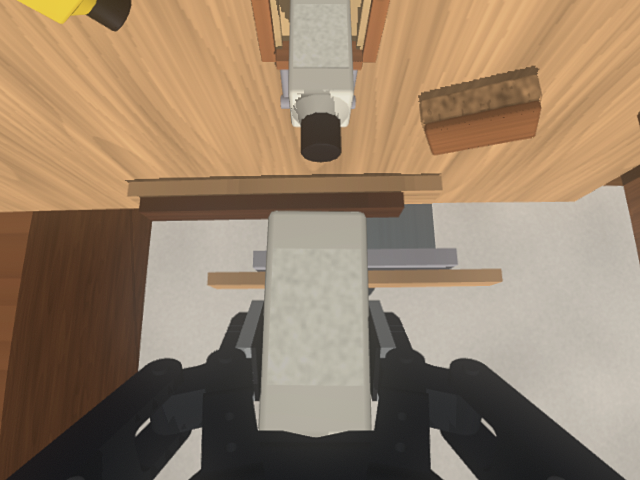

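Run:
```python
from h import *
s,st=snap("wrist")
def rel(p):return np.round([(p-H0)@XR*1000,(p-H0)@YR*1000],1)
print([rel(onz(s,p,.101,st)).tolist() for p in((291,67),(354,67))])
s,st=snap("top","t13");i=s["image"][200:290,320:530];cv2.imwrite("pics/t13c.png",cv2.resize(i,None,fx=3.8,fy=3.8,interpolation=cv2.INTER_CUBIC))
```

```text
[[-13.7, -313.4], [20.4, -313.2]]
```

Run:
```python
from h import *
s,st=snap("wrist")
def rel(p):return np.round([(p-H0)@XR*1000,(p-H0)@YR*1000],1)
i=s["image"][0:180,250:390];cv2.imwrite("pics/w13c.png",cv2.resize(i,None,fx=3.3,fy=3.3,interpolation=cv2.INTER_CUBIC))
for r in (88,92,96,100):print(r,[rel(onz(s,p,.101,st)).tolist() for p in((290,r),(353,r))])
```

```text
88 [[-14.9, -333.8], [22.5, -333.9]]
92 [[-15.1, -337.6], [22.9, -337.7]]
96 [[-15.3, -341.5], [23.3, -341.6]]
100 [[-15.5, -345.5], [23.7, -345.7]]
```

View pics/w13c.png

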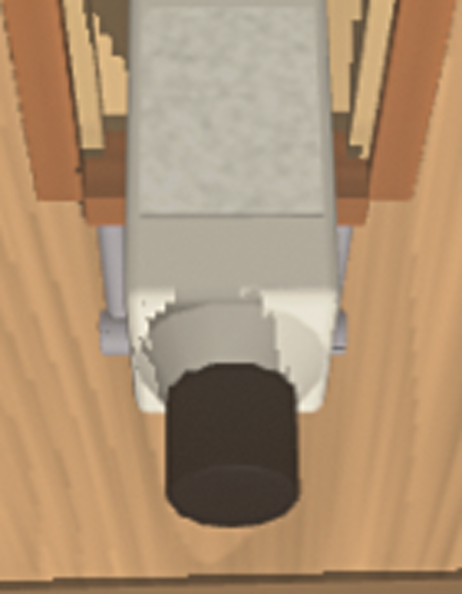

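Run:
```python
from h import *
P,M=place(0.004,-.301,.05);plan(P,M,n=6)
```

```text
dist mm [   5.8    3.3 -148.8] rot deg [-0.3  0.6  2.4] N 6
[[-0.05, 0.1, 0.41],[12.8, 21.2, 0.7]]
[[-0.05, 0.1, 0.41],[13.0, 21.1, 0.7]]
[[-0.05, 0.1, 0.41],[13.1, 21.1, 0.8]]
[[-0.05, 0.1, 0.41],[13.3, 21.0, 0.8]]
[[-0.05, 0.1, 0.41],[13.4, 20.9, 0.8]]
[[-0.05, 0.1, 0.41],[13.6, 20.8, 0.9]]
```

Call:
servo_tool([
  [[-0.3,0.6,2.4],[-1,0,5],30],
  [[0,0,0],[13,21,0],30],
  [[0,0,0],[5,8,0],30],
  [[0,0,0],[0,0,0],30],
])

```text
time_s: 22.45
tool_pos: [0.4703, -0.2913, 0.205]
orientation: [-0.707, 1.454, -0.782]
wrist_force: [-0.6, -0.9, -2.6]
width: 0.458
```

Run:
```python
from h import *
P,M=place(0.004,-.301,.045);plan(P,M,n=5)
```

```text
dist mm [   0.5    1.6 -122.8] rot deg [-0.5  0.  -0.5] N 5
[[-0.1, 0.0, -0.09],[14.0, 20.2, -0.1]]
[[-0.1, 0.0, -0.09],[13.9, 20.2, -0.1]]
[[-0.1, 0.0, -0.09],[13.9, 20.3, -0.0]]
[[-0.1, 0.0, -0.09],[13.9, 20.3, -0.0]]
[[-0.1, 0.0, -0.09],[13.8, 20.3, 0.0]]
```

Call:
servo_tool([
  [[-0.5,0,-0.5],[8,10,0],30],
  [[0,0,0],[12,17,0],30],
  [[0,0,0],[0,0,0],30],
])

```text
time_s: 22.75
tool_pos: [0.4706, -0.293, 0.1735]
orientation: [-0.718, 1.454, -0.785]
wrist_force: [0.6, -0.6, -1.5]
width: 0.462
```

Run:
```python
from h import *
P,M=place(0.004,-.301,.045);plan(P,M,n=4)
B=toolT()@np.load("hold.npy");b=B[:3,3]-H0;print("bottle base rack",b@XR*1e3,b@YR*1e3,b[2]*1e3, B[:3,2])
snap("wrist","w14")
```

```text
dist mm [  0.2   3.3 -91.3] rot deg [-0.2  0.   0. ] N 4
[[-0.05, 0.01, 0.0],[12.4, 19.2, -0.1]]
[[-0.05, 0.01, 0.0],[12.4, 19.2, -0.1]]
[[-0.05, 0.01, 0.0],[12.4, 19.2, -0.1]]
[[-0.05, 0.01, 0.0],[12.4, 19.2, -0.0]]
bottle base rack 4.089779519797001 -304.3454178925114 136.3359229336857 [-3.09654943e-03  2.31394659e-04  9.99995179e-01]
```

View pics/w14.png

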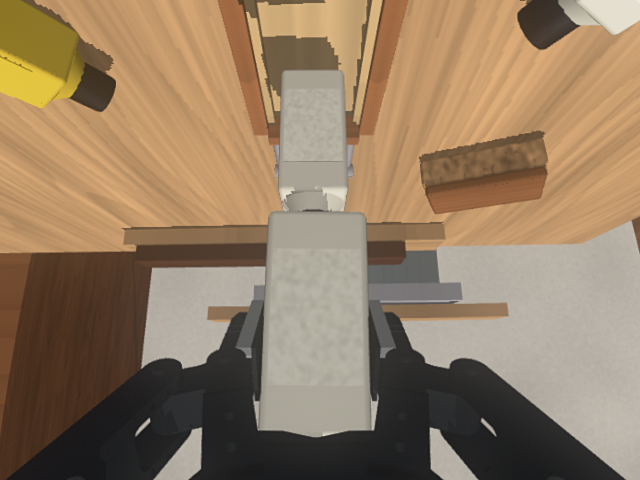

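Call:
servo_tool([
  [[-0.2,0,0],[-3,3,0],30],
  [[0,0,0],[12,18,0],30],
  [[0,0,0],[12,19,0],30],
  [[0,0,0],[6,10,0],30],
  [[0,0,0],[0,0,0],30],
])

```text
time_s: 23.3
tool_pos: [0.4733, -0.2863, 0.1226]
orientation: [-0.718, 1.448, -0.786]
wrist_force: [-0.6, 0.1, -0.9]
width: 0.461
```

Run:
```python
from h import *
P,M=place(0.004,-.300,.02);plan(P,M,n=1)
B=toolT()@np.load("hold.npy");b=B[:3,3]-H0;print("bottle base rack",b@XR*1e3,b@YR*1e3,b[2]*1e3,env.state()["wrist_force"])
snap("wrist","w15")
```

```text
dist mm [ -2.5  -2.4 -65.5] rot deg [-0.4  0.3  0.1] N 1
[[-0.36, 0.31, 0.11],[39.4, 52.3, -3.0]]
bottle base rack 6.703783942047828 -297.56250933188335 85.4477104612084 [-0.56505142  0.14682017 -0.92881773]
```

View pics/w15.png

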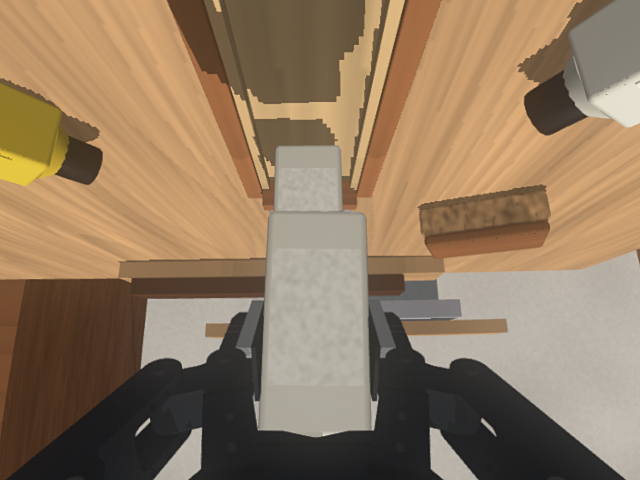

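Call:
servo_tool([
  [[-0.3,0.3,0],[8,8,-3],30],
  [[0,0,0],[11,15,0],30],
  [[0,0,0],[11,16,0],30],
  [[0,0,0],[0,0,0],30],
])

```text
time_s: 23.75
tool_pos: [0.4713, -0.2895, 0.0753]
orientation: [-0.719, 1.451, -0.788]
wrist_force: [0.3, -0.8, -2.2]
width: 0.46
```

Run:
```python
from h import *
P,M=place(0.004,-.300,.021);plan(P,M,n=1)
B=toolT()@np.load("hold.npy");b=B[:3,3]-H0;print("bottle base rack",b@XR*1e3,b@YR*1e3,b[2]*1e3,env.state()["wrist_force"])
```

```text
dist mm [ -0.5   0.8 -17.1] rot deg [-0.3  0.1  0.2] N 1
[[-0.3, 0.14, 0.19],[9.1, 14.5, -0.6]]
bottle base rack 4.742228104464369 -300.93915755018406 38.111569935268854 [ 0.27320878 -0.7911468  -2.16584645]
```

Call:
servo_tool([
  [[-0.3,0,0.2],[4,7,-1],30],
  [[0,0,0],[3,5,0],30],
  [[0,0,0],[1,2,0],30],
  [[0,0,0],[0.6,1,0],30],
])

```text
time_s: 24.15
tool_pos: [0.4705, -0.2884, 0.059]
orientation: [-0.721, 1.454, -0.783]
wrist_force: [0.2, -0.3, -2.4]
width: 0.458
```

Run:
```python
from h import *
B=toolT()@np.load("hold.npy");b=B[:3,3]-H0;print("bottle base rack",b@XR*1e3,b@YR*1e3,b[2]*1e3,env.state()["wrist_force"],B[:3,2])
```

```text
bottle base rack 3.787787871717424 -299.79932441316384 21.79231395620397 [ 0.16578219 -0.31579764 -2.43119908] [-2.39814492e-03  7.04099327e-04  9.99996877e-01]
```

Call:
servo_tool([
  [[0,0,0],[0.7,1,0],30],
  [[0,0,0],[0.7,1,0],30],
])

```text
time_s: 24.35
tool_pos: [0.4707, -0.2886, 0.0572]
orientation: [-0.721, 1.452, -0.784]
wrist_force: [0.4, 3.6, 6.8]
width: 0.456
```

Call:
servo_tool([
  [[0,0,0],[0,0,0],46],
  [[0,0,0],[0,0,0],54],
  [[0,0,0],[0,0,0],58],
  [[0,0,0],[0,0,0],58],
  [[0,0,0],[-10,0,0],58],
  [[0,0,0],[-20,0,0],58],
  [[0,0,0],[-30,0,0],58],
  [[0,0,0],[-30,0,0],58],
  [[0,0,0],[-15,-30,0],60],
  [[0,0,0],[-20,-30,0],60],
])

```text
time_s: 25.35
tool_pos: [0.4721, -0.2146, 0.1799]
orientation: [-0.725, 1.458, -0.781]
wrist_force: [0.6, -0.3, 0.6]
width: 0.699
```

Run:
```python
from h import *
s,st=snap("wrist","w16")
snap("scene","s16");snap("top","t16")
```

```text
(no output)
```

View pics/w16.png

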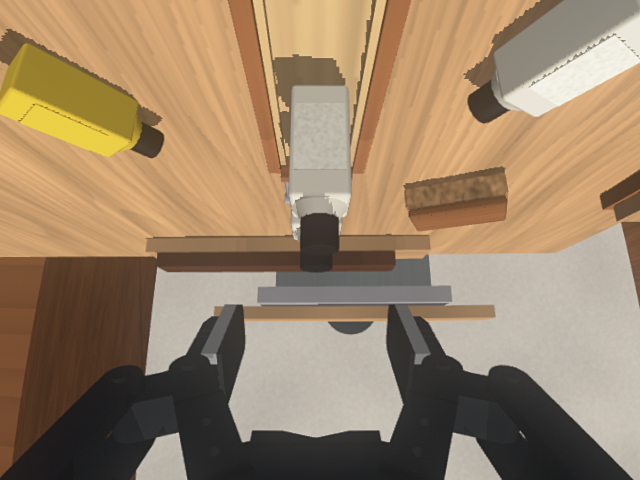

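View pics/s16.png

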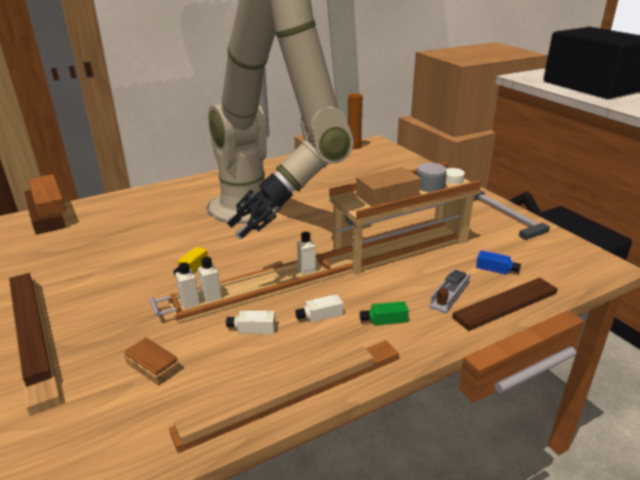

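View pics/t16.png

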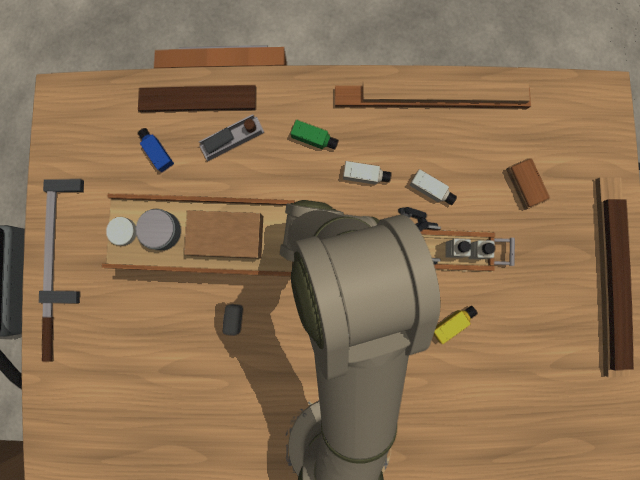

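```bash
cat >> h.py <<'E'
def cdir(deg): "cap dir: -YR turned deg toward -XR"; a=np.radians(deg);return -YR*np.cos(a)-XR*np.sin(a)
E
python3 - <<'E'
from h import *
st=env.state()
c=cdir(30);P,M=graspP(.156,-.247,.016,c)
print(P,ik(P,M,st["joint_positions"]))
P2=P+Z*.15+c*.03
print(ik(P2,M,st["joint_positions"]))
plan(P2,M)
E
```

```text
[ 0.63066865 -0.22983751  0.016     ] (array([ 1.0854101 ,  1.21974782, -1.14492085,  1.8186366 ,  0.86415366,
        0.55653376, -0.86932745]), np.float64(3.3919978476832e-05), np.float64(3.207033197457942e-05))
(array([ 1.18117024,  1.06357637, -1.29      ,  1.76115314,  0.62203659,
        0.74706394, -0.7407335 ]), np.float64(3.8774392826097746e-05), np.float64(2.9951589151398536e-05))
dist mm [141.6 -40.2 -15.1] rot deg [32.9  6.1 87.8] N 12
[[2.74, 0.51, 7.32],[3.1, -0.6, 11.9]]
[[2.74, 0.51, 7.32],[2.9, -0.4, 12.0]]
[[2.74, 0.51, 7.32],[2.8, -0.2, 12.0]]
[[2.74, 0.51, 7.32],[2.7, 0.1, 12.0]]
[[2.74, 0.51, 7.32],[2.6, 0.3, 12.1]]
[[2.74, 0.51, 7.32],[2.5, 0.5, 12.1]]
[[2.74, 0.51, 7.32],[2.5, 0.8, 12.0]]
[[2.74, 0.51, 7.32],[2.5, 1.1, 12.0]]
[[2.74, 0.51, 7.32],[2.6, 1.3, 12.0]]
[[2.74, 0.51, 7.32],[2.6, 1.5, 11.9]]
[[2.74, 0.51, 7.32],[2.8, 1.8, 11.9]]
[[2.74, 0.51, 7.32],[2.9, 2.0, 11.8]]
```

Call:
servo_tool([
  [[0,0,0],[-20,-30,0],60],
  [[0,0,0],[-15,-22,0],60],
  [[2.7,0.5,7.3],[3,-1,12],60],
  [[2.7,0.5,7.3],[3,0,12],60],
  [[2.7,0.5,7.3],[3,0,12],60],
  [[2.7,0.5,7.3],[3,0,12],60],
  [[2.7,0.5,7.3],[3,0,12],60],
  [[2.7,0.5,7.3],[3,0,12],60],
  [[2.7,0.5,7.3],[3,1,12],60],
  [[2.7,0.5,7.3],[3,1,12],60],
  [[2.7,0.5,7.3],[3,1,12],60],
  [[2.7,0.5,7.3],[3,1,12],60],
  [[2.7,0.5,7.3],[3,2,12],60],
  [[2.7,0.5,7.3],[3,2,12],60],
  [[0,0,0],[0,0,0],60],
])

```text
time_s: 27.0
tool_pos: [0.6222, -0.2522, 0.2171]
orientation: [0.933, 1.298, 0.08]
wrist_force: [-1.2, -0.7, -0.8]
width: 0.703
```

Run:
```python
from h import *
s,st=snap("wrist","w17");print(st["joint_positions"].round(2))
c=cdir(30);P,M=graspP(.156,-.247,.016,c)
plan(P+Z*.15+c*.03,M,n=1)
for d in viewer.masks_of(s,"bottle_1"):
    m=d["pixels"].astype(np.uint8);print(d["p"],d["location"],cv2.boundingRect(m))
```

```text
[ 1.13  0.78 -0.88  1.77 -0.14  0.74 -0.03]
dist mm [ -7.8  -5.3 -52.6] rot deg [-0.8 -1.1 -3.5] N 1
[[-0.82, -1.13, -3.48],[35.9, -39.6, -2.4]]
0.95 [274.3, 77.3] (253, 34, 44, 90)
0.7 [172.9, 469.9] (143, 458, 44, 22)
0.64 [257.3, 185.5] (226, 136, 66, 106)
0.59 [60.0, 210.6] (7, 168, 109, 86)
0.57 [314.7, 338.1] (290, 277, 47, 131)
0.18 [124.8, 308.9] (64, 173, 118, 302)
```

View pics/w17.png

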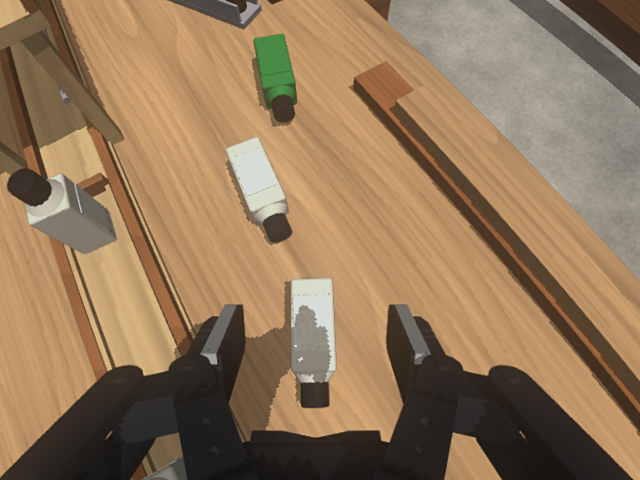

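Run:
```python
from h import *
s,st=snap("wrist")
i=s["image"][120:420,220:350];cv2.imwrite("pics/w17c.png",cv2.resize(i,None,fx=2,fy=2,interpolation=cv2.INTER_CUBIC) )
i=s["image"][270:415,270:350];cv2.imwrite("pics/w17d.png",cv2.resize(i,None,fx=4,fy=4,interpolation=cv2.INTER_CUBIC) )
```

```text
(no output)
```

View pics/w17d.png

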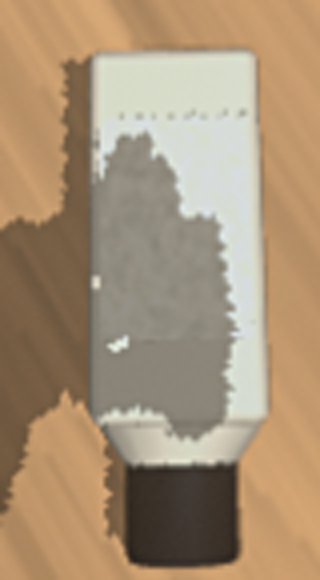

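Run:
```python
from h import *
s,st=snap("wrist")
def rel(p):return np.array([(p-H0)@XR*1000,(p-H0)@YR*1000])
b=[rel(onz(s,p,.04,st)) for p in((293.2,283.2),(333.8,282.8))];h=[rel(onz(s,p,.04,st)) for p in((293,374.5),(336.7,373.8))]
print(np.round(b,1).tolist(),np.round(h,1).tolist())
B=(b[0]+b[1])/2;H=(h[0]+h[1])/2;d=H-B;print(B.round(1),H.round(1),np.linalg.norm(d),np.degrees(np.arctan2(-d[0],-d[1])),np.linalg.norm(b[0]-b[1]),np.linalg.norm(h[0]-h[1]))
e=b[1]-b[0];print(np.degrees(np.arctan2(-e[1],e[0])))
e=h[1]-h[0];print(np.degrees(np.arctan2(-e[1],e[0])))
ce=rel(onz(s,(270+183/4,270+562/4),.02,st));print(ce)
```

```text
[[163.0, -190.9], [196.5, -209.7]] [[123.6, -263.1], [157.2, -281.5]]
[ 179.8 -200.3] [ 140.4 -272.3] 82.11857517006781 28.65917811827588 38.372898852540935 38.32155649300076
29.258987640458432
28.697550319910626
[ 125.24597723 -299.86436873]
```

Run:
```python
from h import *
c=cdir(29);P,M=graspP(.157,-.241,.016,c)
plan(P+Z*.03,M,n=6)
```

```text
dist mm [   7.9   21.4 -177. ] rot deg [-1.  -0.5 -3.3] N 6
[[-0.17, -0.08, -0.55],[25.5, -15.4, -0.3]]
[[-0.17, -0.08, -0.55],[25.6, -15.1, -0.3]]
[[-0.17, -0.08, -0.55],[25.8, -14.9, -0.4]]
[[-0.17, -0.08, -0.55],[25.9, -14.6, -0.5]]
[[-0.17, -0.08, -0.55],[26.0, -14.4, -0.6]]
[[-0.17, -0.08, -0.55],[26.2, -14.1, -0.7]]
```

Call:
servo_tool([
  [[-0.3,0,-1],[25,-15,0],60],
  [[-0.3,-0.2,-1],[26,-15,0],60],
  [[-0.3,-0.2,-1],[26,-15,0],60],
  [[0,0,0],[26,-15,-1],60],
  [[0,0,0],[26,-14,-1],60],
  [[0,0,0],[20,-11,0],60],
  [[0,0,0],[0,0,0],60],
])

```text
time_s: 27.9
tool_pos: [0.638, -0.2132, 0.0614]
orientation: [0.822, 1.313, 0.061]
wrist_force: [0.1, 0.1, 0.5]
width: 0.703
```

Run:
```python
from h import *
c=cdir(29);P,M=graspP(.157,-.241,.016,c)
plan(P,M,n=2);snap("wrist","w18")
```

```text
dist mm [ -6.2 -10.6 -45.4] rot deg [2.1 0.1 0.7] N 2
[[1.05, 0.04, 0.37],[15.3, -17.9, -0.6]]
[[1.05, 0.04, 0.37],[15.2, -18.0, -0.2]]
```

View pics/w18.png

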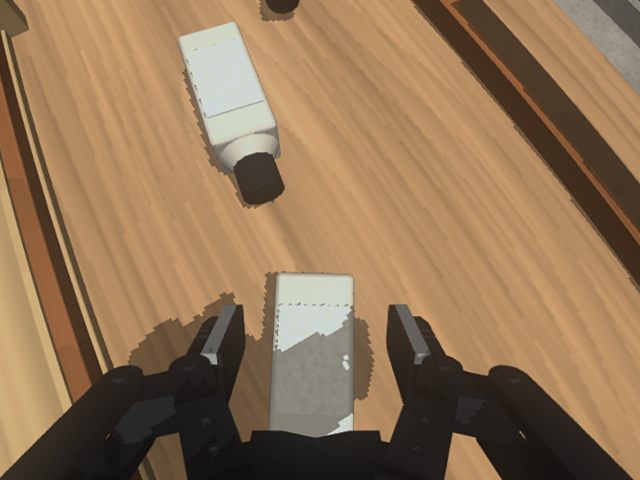

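Call:
servo_tool([
  [[1,0,0.4],[14,-17,0],60],
  [[1,0,0.4],[14,-17,0],60],
  [[0,0,0],[3,-2,0],60],
  [[0,0,0],[0,0,0],60],
])

```text
time_s: 28.35
tool_pos: [0.6375, -0.2225, 0.0241]
orientation: [0.851, 1.304, 0.052]
wrist_force: [-0.4, -0.2, 0.0]
width: 0.704
```

Run:
```python
from h import *
c=cdir(29);P,M=graspP(.157,-.241,.016,c)
plan(P,M,n=1);print(env.state()["wrist_force"])
```

```text
dist mm [-5.7 -1.3 -8.1] rot deg [ 0.7  0.5 -0. ] N 1
[[0.73, 0.48, -0.02],[4.2, -7.9, -4.3]]
[-0.3820059  -0.15312519  0.04989673]
```

Call:
servo_tool([
  [[0.7,0.4,0],[4,-7,-4],60],
  [[0,0,0],[0,0,0],60],
  [[0,0,0],[0,0,0],30],
  [[0,0,0],[0,0,0],30],
  [[0,0,0],[0,0,0],30],
  [[0,0,0],[0,0,0],30],
  [[0,0,0],[0,0,0],30],
])

```text
time_s: 29.05
tool_pos: [0.6328, -0.224, 0.0192]
orientation: [0.86, 1.31, 0.047]
wrist_force: [0.7, 0.4, -1.6]
width: 0.462
```

Run:
```python
from h import *
st=env.state();print(st["width"]*85.4,st["wrist_force"],st["tool_pos"])
hold(.180,-.200,.020,cdir(29))
c=cdir(29);P,M=graspP(.157,-.241,.016,c);plan(P,M,n=1)
snap("wrist","w19")
```

```text
39.41702350445749 [ 0.68962776  0.36503487 -1.63970136] [ 0.63280916 -0.22396671  0.01916202]
hold (bottle base in tool mm) [19.9 29.9 -0.8]
dist mm [-1.   0.2 -3.2] rot deg [0.1 0.2 0. ] N 1
[[0.09, 0.19, 0.01],[2.4, -2.1, -1.0]]
```

View pics/w19.png

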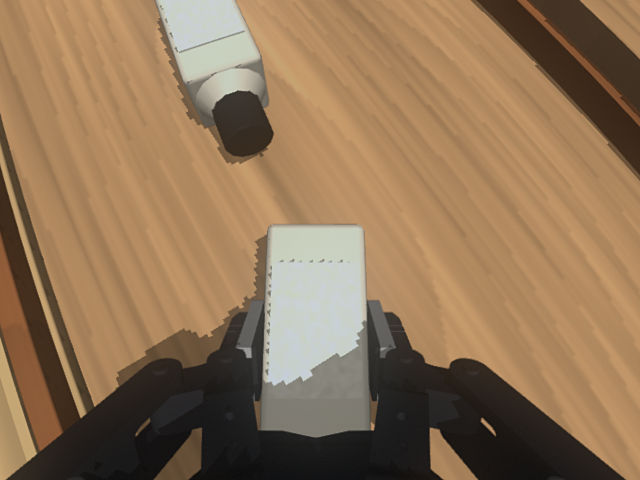

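```bash
cat >> h.py <<'E'
def fixhold(row,save=True):
    "shift held bottle along its axis so that near base edge projects to image row"
    s,st=snap("wrist");M=np.load("hold.npy");best=None
    for d in np.arange(-.012,.0121,.0005):
        N=M.copy();N[:3,3]+=N[:3,2]*d;p=proj(s,bottlecorners(toolT(st)@N)[[1,3]],st)
        e=abs(p[:,1].mean()-row)
        if best is None or e<best[0]:best=(e,d,N,p)
    print("shift mm",best[1]*1e3,best[3].round(0).tolist())
    if save:np.save("hold.npy",best[2])
E
python3 - <<'E'
from h import *
fixhold(226.5)
P,M=place(.004,-.245,.19);P0=toolT()[:3,3];plan(np.r_[P0[:2],.20],toolT()[:3,:3])
E
```

```text
shift mm 2.5000000000000124 [[263.0, 227.0], [363.0, 227.0]]
dist mm [  0.    0.  180.9] rot deg [-0. -0. -0.] N 5
[[-0.0, -0.0, -0.0],[-29.6, 20.7, 0.1]]
[[-0.0, -0.0, -0.0],[-29.6, 20.7, 0.1]]
[[-0.0, -0.0, -0.0],[-29.6, 20.7, 0.1]]
[[-0.0, -0.0, -0.0],[-29.6, 20.7, 0.1]]
[[-0.0, -0.0, -0.0],[-29.6, 20.7, 0.1]]
```

Call:
servo_tool([
  [[0,0,0],[-8,6,0],30],
  [[0,0,0],[-16,11,0],30],
  [[0,0,0],[-24,17,0],30],
  [[0,0,0],[-24,17,0],30],
  [[0,0,0],[-24,17,0],30],
  [[0,0,0],[-28,20,0],30],
  [[0,0,0],[-28,20,0],30],
  [[0,0,0],[-10,7,0],30],
])

```text
time_s: 29.95
tool_pos: [0.6323, -0.2195, 0.2329]
orientation: [0.858, 1.312, 0.05]
wrist_force: [0.6, 0.5, -2.1]
width: 0.455
```

Run:
```python
from h import *
st=env.state();print(st["width"]*85.4,st["wrist_force"])
P,M=place(.004,-.245,.17);print(ik(P,M,st["joint_positions"]))
plan(P,M,n=15)
```

```text
38.84357864289181 [ 0.55087611  0.53567394 -2.11764723]
(array([ 0.45350912,  0.60415931, -0.6255418 ,  2.18441678,  1.34623679,
        1.37004447, -1.16508098]), np.float64(5.180964409521774e-05), np.float64(4.264520446985021e-05))
dist mm [-158.4  -11.5  -29.5] rot deg [-31.7  -5.4 -87.8] N 15
[[-2.12, -0.36, -5.86],[-1.9, -6.2, -8.6]]
[[-2.12, -0.36, -5.86],[-1.4, -6.0, -8.8]]
[[-2.12, -0.36, -5.86],[-0.8, -5.8, -9.1]]
[[-2.12, -0.36, -5.86],[-0.3, -5.5, -9.3]]
[[-2.12, -0.36, -5.86],[0.2, -5.2, -9.5]]
[[-2.12, -0.36, -5.86],[0.6, -4.8, -9.6]]
[[-2.12, -0.36, -5.86],[1.0, -4.3, -9.8]]
[[-2.12, -0.36, -5.86],[1.4, -3.8, -10.0]]
[[-2.12, -0.36, -5.86],[1.7, -3.3, -10.1]]
[[-2.12, -0.36, -5.86],[1.9, -2.7, -10.2]]
[[-2.12, -0.36, -5.86],[2.1, -2.2, -10.3]]
[[-2.12, -0.36, -5.86],[2.2, -1.6, -10.4]]
[[-2.12, -0.36, -5.86],[2.3, -0.9, -10.5]]
[[-2.12, -0.36, -5.86],[2.3, -0.3, -10.5]]
[[-2.12, -0.36, -5.86],[2.2, 0.3, -10.5]]
```

Call:
servo_tool([
  [[-2.1,-0.4,-5.9],[-2,-6,-9],30],
  [[-2.1,-0.4,-5.9],[-1,-6,-9],30],
  [[-2.1,-0.4,-5.9],[-1,-6,-9],30],
  [[-2.1,-0.4,-5.9],[0,-5,-9],30],
  [[-2.1,-0.4,-5.9],[0,-5,-9],30],
  [[-2.1,-0.4,-5.9],[1,-5,-10],30],
  [[-2.1,-0.4,-5.9],[1,-4,-10],30],
  [[-2.1,-0.4,-5.9],[1,-4,-10],30],
  [[-2.1,-0.4,-5.9],[1,-4,-10],30],
  [[-2.1,-0.4,-5.9],[1,-4,-10],30],
  [[-2.1,-0.4,-5.9],[1,-3,-10],30],
  [[-2.1,-0.4,-5.9],[1,-3,-10],30],
  [[-2.1,-0.4,-5.9],[1,-2,-10],30],
  [[-2.1,-0.4,-5.9],[1,-2,-10],30],
  [[-2.1,-0.4,-5.9],[1,-1,-10],30],
  [[0,0,0],[0,0,0],30],
])

```text
time_s: 31.55
tool_pos: [0.4707, -0.2294, 0.2269]
orientation: [-0.78, 1.415, -0.825]
wrist_force: [0.0, 0.1, -2.9]
width: 0.456
```

```bash
cat >> h.py <<'E'
def where():
    B=toolT()@np.load("hold.npy");b=B[:3,3]-H0;print("bottle base rack",np.round([b@XR*1e3,b@YR*1e3,b[2]*1e3],1),env.state()["wrist_force"].round(1),B[:3,2].round(3),"w",env.state()["width"]*85.4)
E
python3 - <<'E'
from h import *
st=env.state();where()
P,M=place(.004,-.245,.15)
plan(P,M,n=2)
snap("wrist","w20")
E
```

```text
bottle base rack [   1.4 -245.9  193.6] [ 0.   0.1 -2.9] [-0.014  0.071  0.997] w 38.930450895673275
dist mm [  3.1  -1.6 -43.5] rot deg [-0.2  1.3  4. ] N 2
[[-0.09, 0.67, 2.01],[11.9, 18.3, 1.2]]
[[-0.09, 0.67, 2.01],[12.5, 17.9, 1.4]]
```

View pics/w20.png

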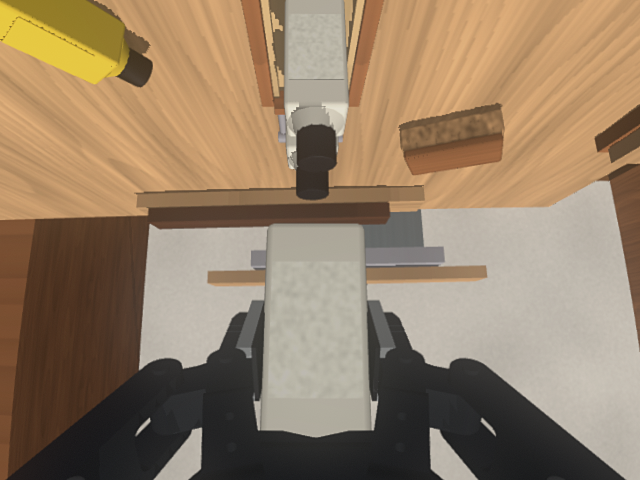

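Run:
```python
from h import *
s,st=snap("wrist")
def rel(p):return np.round([(p-H0)@XR*1000,(p-H0)@YR*1000],1)
for r in(100,102,105):print(r,[rel(onz(s,p,.101,st)).tolist() for p in((285.5,r),(348,r))])
```

```text
100 [[-12.5, -275.6], [24.5, -275.8]]
102 [[-12.6, -277.6], [24.7, -277.8]]
105 [[-12.8, -280.7], [25.0, -281.0]]
```

Call:
servo_tool([
  [[-0.2,1.3,4],[0,0,3],30],
  [[0,0,0],[8,13,0],30],
  [[0,0,0],[8,13,0],30],
  [[0,0,0],[0,0,0],30],
])

```text
time_s: 32.05
tool_pos: [0.4775, -0.2309, 0.2003]
orientation: [-0.691, 1.451, -0.78]
wrist_force: [0.1, 0.3, -1.6]
width: 0.458
```

Run:
```python
from h import *
where()
P,M=place(.004,-.245,.06);plan(P,M,n=4)
```

```text
bottle base rack [   8.2 -244.2  167. ] [ 0.1  0.3 -1.6] [-0.018 -0.017  1.   ] w 39.089584152657224
dist mm [-3.600e+00 -1.000e-01 -1.069e+02] rot deg [-1.2 -0.  -1. ] N 4
[[-0.3, -0.01, -0.26],[15.8, 21.6, -1.4]]
[[-0.3, -0.01, -0.26],[15.7, 21.6, -1.3]]
[[-0.3, -0.01, -0.26],[15.6, 21.7, -1.1]]
[[-0.3, -0.01, -0.26],[15.5, 21.8, -1.0]]
```

Call:
servo_tool([
  [[-1.2,0,-1],[8,11,-4],30],
  [[0,0,0],[13,20,0],30],
  [[0,0,0],[0,0,0],30],
])

```text
time_s: 32.35
tool_pos: [0.4752, -0.2322, 0.1658]
orientation: [-0.709, 1.454, -0.783]
wrist_force: [-0.7, -0.2, -1.4]
width: 0.458
```

Run:
```python
from h import *
where()
P,M=place(.004,-.244,.04);plan(P,M,n=4)
```

```text
bottle base rack [   5.7 -245.9  132.4] [-0.7 -0.2 -1.4] [-0.008 -0.005  1.   ] w 39.08546769179739
dist mm [ -1.4   2.2 -92.4] rot deg [-0.6 -0.  -0.3] N 4
[[-0.14, -0.01, -0.07],[12.9, 19.2, -0.6]]
[[-0.14, -0.01, -0.07],[12.9, 19.2, -0.5]]
[[-0.14, -0.01, -0.07],[12.9, 19.2, -0.5]]
[[-0.14, -0.01, -0.07],[12.8, 19.2, -0.4]]
```

Call:
servo_tool([
  [[-0.6,0,-0.3],[6,12,-2],30],
  [[0,0,0],[12,19,0],30],
  [[0,0,0],[12,19,0],30],
  [[0,0,0],[8,12,0],30],
  [[0,0,0],[0,0,0],30],
])

```text
time_s: 32.85
tool_pos: [0.4772, -0.2303, 0.0991]
orientation: [-0.71, 1.451, -0.786]
wrist_force: [0.1, 0.2, -0.7]
width: 0.458
```

Run:
```python
from h import *
where()
P,M=place(.004,-.244,.018);plan(P,M,n=1);snap("wrist","w21")
```

```text
bottle base rack [   7.6 -244.    65.7] [ 0.1  0.2 -0.7] [-0.01  -0.002  1.   ] w 39.138260978676975
dist mm [ -3.3   0.3 -47.7] rot deg [-0.7  0.  -0.2] N 1
[[-0.71, 0.02, -0.15],[27.4, 39.1, -3.8]]
```

View pics/w21.png

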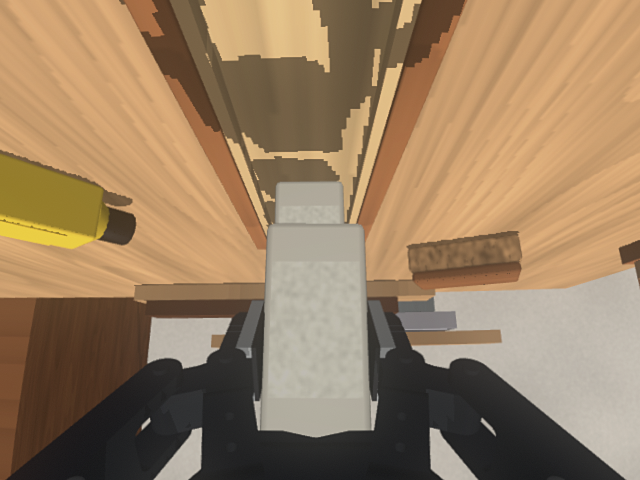

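Call:
servo_tool([
  [[-0.7,0,0],[7,10,-4],30],
  [[0,0,0],[9,13,0],30],
  [[0,0,0],[6,9,0],30],
  [[0,0,0],[0,0,0],30],
])

```text
time_s: 33.3
tool_pos: [0.4746, -0.2307, 0.0634]
orientation: [-0.715, 1.452, -0.78]
wrist_force: [-0.1, -0.8, -2.0]
width: 0.461
```

Run:
```python
from h import *
where()
P,M=place(.004,-.244,.018);plan(P,M,n=1)
```

```text
bottle base rack [   4.9 -244.6   30. ] [-0.1 -0.8 -2. ] [-0.006 -0.003  1.   ] w 39.40381822008212
dist mm [ -0.7   0.7 -12. ] rot deg [-0.3  0.2 -0.2] N 1
[[-0.32, 0.17, -0.17],[6.3, 10.2, -0.8]]
```

Call:
servo_tool([
  [[-0.3,0.2,-0.2],[4,6,-1],30],
  [[0,0,0],[1,2,0],30],
  [[0,0,0],[0.7,1,0],30],
  [[0,0,0],[0.7,1,0],30],
])

```text
time_s: 33.7
tool_pos: [0.4737, -0.2306, 0.0525]
orientation: [-0.723, 1.456, -0.783]
wrist_force: [-0.1, 9.1, 14.3]
width: 0.456
```

Run:
```python
from h import *
where()
```

```text
bottle base rack [   3.9 -244.7   19.1] [-0.1  9.1 14.3] [-0.     0.003  1.   ] w 38.976381919188626
```

Contact. Raise 1 mm, release, back off.

Call:
servo_tool([
  [[0,0,0],[-0.5,-0.8,0],30],
  [[0,0,0],[0,0,0],46],
  [[0,0,0],[0,0,0],54],
  [[0,0,0],[0,0,0],58],
  [[0,0,0],[0,0,0],58],
  [[0,0,0],[-10,0,0],58],
  [[0,0,0],[-20,0,0],58],
  [[0,0,0],[-30,0,0],58],
  [[0,0,0],[-30,0,0],58],
  [[0,0,0],[-10,-30,0],60],
  [[0,0,0],[-20,-30,0],60],
])

```text
time_s: 34.8
tool_pos: [0.4753, -0.1608, 0.1732]
orientation: [-0.727, 1.462, -0.78]
wrist_force: [1.2, 1.1, 0.9]
width: 0.7
```

Run:
```python
from h import *
s,st=snap("wrist","w22");print(st["wrist_force"],st["width"])
snap("scene","s22")
```

```text
[1.23984698 1.11773563 0.87284662] 0.7002351339746458
```

View pics/w22.png

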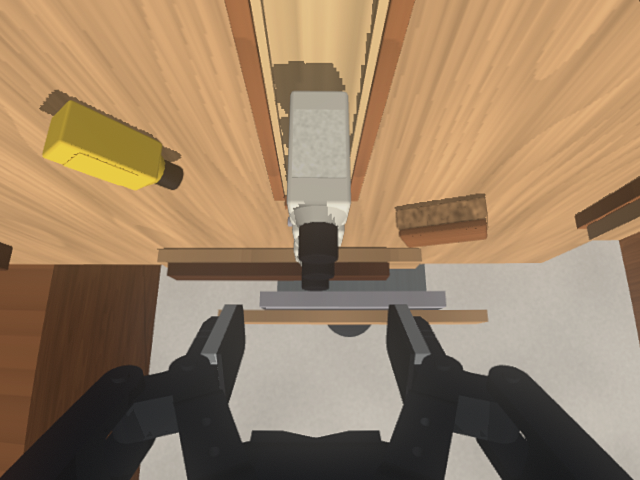

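View pics/s22.png

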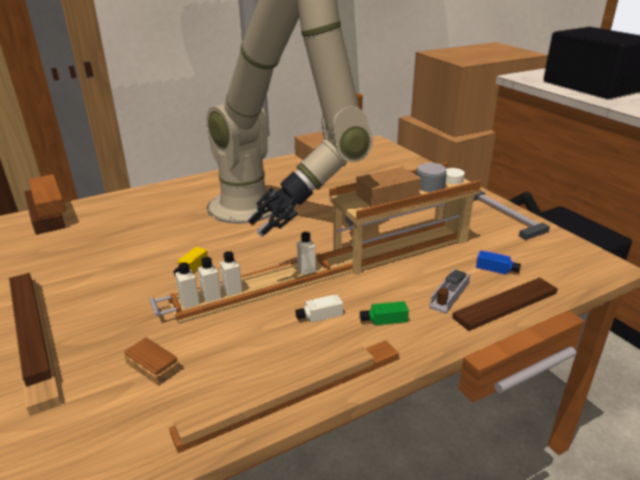

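Run:
```python
from h import *
st=env.state()
c=cdir(9);P,M=graspP(.182,-.090,.016,c,45)
print(P,ik(P,M,st["joint_positions"]))
P2=P+Z*.15+c*.03
print(ik(P2,M,st["joint_positions"]))
Pf=rk(.004,-.195,.07)+tilt(-YR,45)*.0187;print(ik(Pf,Rt(tilt(-YR,45),XR),st["joint_positions"]))
plan(P2,M)
```

```text
[ 0.66047679 -0.07023049  0.016     ] (array([ 0.91721859,  1.36113911, -1.27998837,  1.78894166,  0.76286234,
        0.63642859, -0.62545438]), np.float64(3.63217128000487e-05), np.float64(3.3062759622105915e-05))
(array([ 0.96709039,  1.11375795, -1.29      ,  1.73742687,  0.37710604,
        0.74644269, -0.40945699]), np.float64(3.82089071699144e-05), np.float64(3.6435046895956674e-05))
(array([ 0.05724167,  0.74220149, -0.11600133,  2.28527183,  1.40462445,
        0.88265134, -1.42956709]), np.float64(1.6947564795353927e-05), np.float64(9.655880649502801e-06))
dist mm [178.   60.8  -9.9] rot deg [10.5  1.  99.9] N 13
[[0.81, 0.07, 7.68],[-3.8, 3.6, 13.5]]
[[0.81, 0.07, 7.68],[-3.3, 4.3, 13.4]]
[[0.81, 0.07, 7.68],[-2.7, 4.9, 13.4]]
[[0.81, 0.07, 7.68],[-2.1, 5.4, 13.3]]
[[0.81, 0.07, 7.68],[-1.3, 5.8, 13.2]]
[[0.81, 0.07, 7.68],[-0.5, 6.1, 13.1]]
[[0.81, 0.07, 7.68],[0.3, 6.3, 13.0]]
[[0.81, 0.07, 7.68],[1.1, 6.4, 12.9]]
[[0.81, 0.07, 7.68],[2.0, 6.4, 12.9]]
[[0.81, 0.07, 7.68],[2.8, 6.2, 12.8]]
[[0.81, 0.07, 7.68],[3.6, 6.0, 12.7]]
[[0.81, 0.07, 7.68],[4.4, 5.6, 12.6]]
[[0.81, 0.07, 7.68],[5.1, 5.2, 12.5]]
```

Call:
servo_tool([
  [[0,0,0],[-20,-30,0],60],
  [[0,0,0],[-15,-20,0],60],
  [[0.8,0,7.7],[-4,4,13],60],
  [[0.8,0,7.7],[-3,4,13],60],
  [[0.8,0,7.7],[-3,5,13],60],
  [[0.8,0,7.7],[-2,5,13],60],
  [[0.8,0,7.7],[-1,6,13],60],
  [[0.8,0,7.7],[0,6,13],60],
  [[0.8,0,7.7],[0,6,13],60],
  [[0.8,0,7.7],[1,6,13],60],
  [[0.8,0,7.7],[2,6,13],60],
  [[0.8,0,7.7],[3,6,13],60],
  [[0.8,0,7.7],[4,6,13],60],
  [[0.8,0,7.7],[4,6,13],60],
  [[0.8,0,7.7],[5,5,13],60],
  [[0,0,0],[0,0,0],60],
])

```text
time_s: 36.5
tool_pos: [0.6627, -0.0873, 0.2363]
orientation: [0.802, 1.359, 0.532]
wrist_force: [-0.1, -0.7, -0.8]
width: 0.702
```

Run:
```python
from h import *
s,st=snap("wrist","w23");print(st["joint_positions"].round(2))
c=cdir(9);P,M=graspP(.182,-.090,.016,c,45);plan(P+Z*.15+c*.03,M,n=1)
i=s["image"][240:440,250:390];cv2.imwrite("pics/w23c.png",cv2.resize(i,None,fx=3,fy=3,interpolation=cv2.INTER_CUBIC) )
```

```text
[ 0.95  0.86 -0.92  1.72 -0.3   0.85  0.25]
dist mm [ -7.9 -14.  -72.4] rot deg [ 1.2  0.4 -4.7] N 1
[[1.19, 0.37, -4.66],[35.2, -65.0, -6.4]]
```

View pics/w23.png

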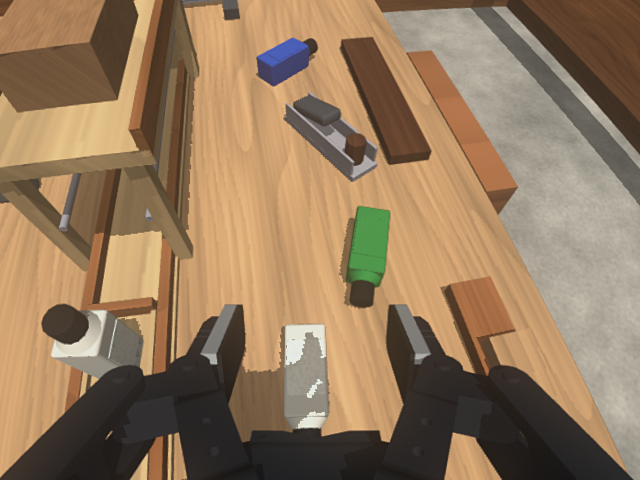

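View pics/w23c.png

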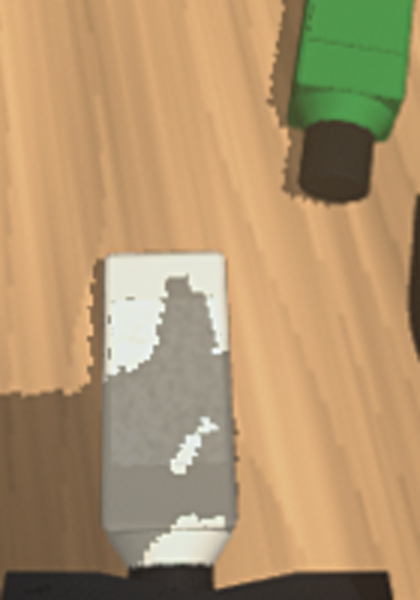

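Run:
```python
from h import *
s,st=snap("wrist")
def rel(p):return np.array([(p-H0)@XR*1000,(p-H0)@YR*1000])
b=[rel(onz(s,p,.04,st)) for p in((285,325),(325,325))];h=[rel(onz(s,p,.04,st)) for p in((284.7,416),(328.7,415.7))]
print(np.round(b,1).tolist(),np.round(h,1).tolist())
B=(b[0]+b[1])/2;H=(h[0]+h[1])/2;d=H-B;print(B.round(1),H.round(1),np.linalg.norm(d),np.degrees(np.arctan2(-d[0],-d[1])))
e=b[1]-b[0];print(np.degrees(np.arctan2(-e[1],e[0])));e=h[1]-h[0];print(np.degrees(np.arctan2(-e[1],e[0])))
```

```text
[[170.4, -26.0], [209.1, -31.5]] [[161.2, -108.3], [199.2, -113.5]]
[189.8 -28.8] [ 180.2 -110.9] 82.67465321134172 6.65844946936122
8.00367396374799
7.869304260556382
```

Run:
```python
from h import *
c=cdir(7.5);P,M=graspP(.183,-.086,.016,c,45)
plan(P+Z*.03+c*.01,M,n=6)
```

```text
dist mm [  -2.7    7.6 -194.5] rot deg [ 0.4  1.4 -4.5] N 6
[[0.07, 0.24, -0.75],[21.9, -23.9, -1.4]]
[[0.07, 0.24, -0.75],[22.2, -23.6, -1.3]]
[[0.07, 0.24, -0.75],[22.6, -23.3, -1.2]]
[[0.07, 0.24, -0.75],[22.9, -23.0, -1.0]]
[[0.07, 0.24, -0.75],[23.2, -22.7, -0.9]]
[[0.07, 0.24, -0.75],[23.5, -22.4, -0.8]]
```

Call:
servo_tool([
  [[0.1,0.5,-1.5],[22,-24,-1],60],
  [[0.1,0.5,-1.5],[22,-24,-1],60],
  [[0,0.4,-1.5],[22,-24,-1],60],
  [[0,0,0],[22,-23,-1],60],
  [[0,0,0],[22,-23,-1],60],
  [[0,0,0],[10,-11,0],60],
  [[0,0,0],[0,0,0],60],
])

```text
time_s: 37.3
tool_pos: [0.6608, -0.0746, 0.0767]
orientation: [0.681, 1.408, 0.48]
wrist_force: [-0.1, 0.2, 1.5]
width: 0.706
```

Run:
```python
from h import *
c=cdir(7.5);P,M=graspP(.183,-.086,.016,c,45)
plan(P,M,n=2);snap("wrist","w24")
```

```text
dist mm [  0.5   8.4 -60.7] rot deg [ 2.2 -0.   1.8] N 2
[[1.1, -0.01, 0.89],[25.0, -17.7, -1.1]]
[[1.1, -0.01, 0.89],[24.7, -18.1, -0.8]]
```

View pics/w24.png

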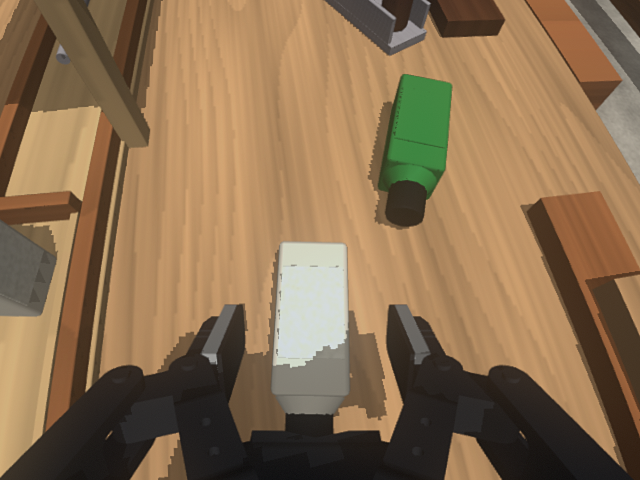

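Call:
servo_tool([
  [[1.1,0,0.9],[20,-14,-1],60],
  [[1.1,0,0.9],[17,-13,-1],60],
  [[0,0,0],[8,-6,0],60],
  [[0,0,0],[0,0,0],60],
])

```text
time_s: 37.75
tool_pos: [0.666, -0.0656, 0.0317]
orientation: [0.725, 1.401, 0.48]
wrist_force: [0.4, 0.7, 0.3]
width: 0.703
```

Run:
```python
from h import *
c=cdir(7.5);P,M=graspP(.183,-.086,.016,c,45)
plan(P,M,n=1);print(env.state()["wrist_force"])
```

```text
dist mm [ -4.7  -0.6 -15.7] rot deg [0.6 0.4 0.2] N 1
[[0.65, 0.41, 0.17],[10.1, -12.1, -4.7]]
[0.37734243 0.69550896 0.29986213]
```

Call:
servo_tool([
  [[0.6,0.4,0.2],[6,-7,-5],60],
  [[0,0,0],[4,-4,0],60],
  [[0,0,0],[1,-1,0],60],
  [[0,0,0],[0,0,0],60],
])

```text
time_s: 38.15
tool_pos: [0.6625, -0.0658, 0.0185]
orientation: [0.731, 1.407, 0.479]
wrist_force: [-0.2, 0.5, 0.0]
width: 0.705
```

Run:
```python
from h import *
c=cdir(7.5);P,M=graspP(.183,-.086,.016,c,45)
plan(P,M,n=1);print(env.state()["wrist_force"])
```

```text
dist mm [-1.2 -0.4 -2.5] rot deg [0.3 0.2 0.1] N 1
[[0.25, 0.17, 0.06],[1.3, -2.2, -1.1]]
[-0.21968988  0.51665107  0.02307468]
```

Call:
servo_tool([
  [[0.2,0.1,0],[0,0,-1],30],
  [[0,0,0],[0,0,0],30],
  [[0,0,0],[0,0,0],30],
  [[0,0,0],[0,0,0],30],
  [[0,0,0],[0,0,0],30],
])

```text
time_s: 38.65
tool_pos: [0.6616, -0.0661, 0.0191]
orientation: [0.734, 1.41, 0.476]
wrist_force: [0.1, 0.3, -0.0]
width: 0.462
```

Run:
```python
from h import *
hold(.1903,-.0282,.020,cdir(7.5));where()
snap("wrist","w25")
```

```text
hold (bottle base in tool mm) [31.  32.4 -0.6]
bottle base rack [190.3 -28.2  20. ] [ 0.1  0.3 -0. ] [-0.174 -0.985  0.   ] w 39.46803149337844
```

View pics/w25.png

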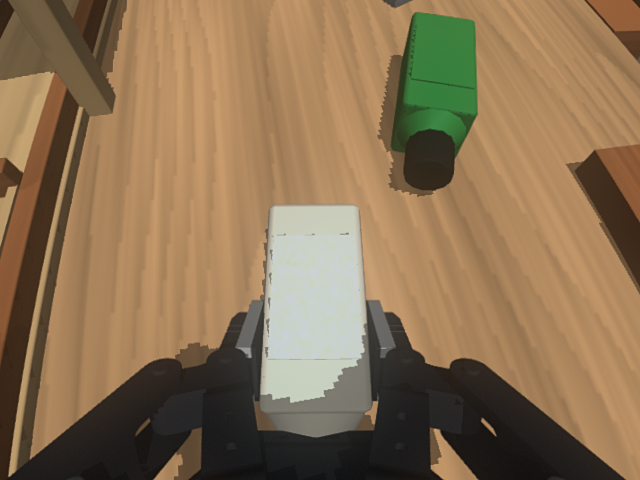

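Run:
```python
from h import *
fixhold(207)
```

```text
shift mm 3.000000000000013 [[268.0, 207.0], [360.0, 207.0]]
```

Call:
servo_tool([
  [[0,0,0],[-7,7,0],30],
  [[0,0,0],[-14,14,0],30],
  [[0,0,0],[-20,20,0],30],
  [[0,0,0],[-20,20,0],30],
  [[0,0,0],[-22,22,0],30],
  [[0,0,0],[-24,24,0],30],
  [[0,0,0],[-24,24,0],30],
  [[0,0,0],[-24,24,0],30],
  [[0,0,0],[-8,8,0],30],
])

```text
time_s: 39.65
tool_pos: [0.6591, -0.0627, 0.267]
orientation: [0.729, 1.411, 0.478]
wrist_force: [0.3, 0.4, -2.5]
width: 0.461
```

Run:
```python
from h import *
st=env.state();where()
P,M=place(.004,-.195,.19);print(ik(P,M,st["joint_positions"]))
plan(P,M,n=15)
```

```text
bottle base rack [187.1 -27.9 267.8] [ 0.3  0.4 -2.5] [-0.17  -0.985  0.002] w 39.402802842694555
(array([ 0.41356994,  0.50047581, -0.62438498,  2.14133204,  1.14884308,
        1.23556303, -1.02391344]), np.float64(5.6156326367031425e-05), np.float64(4.441246701334374e-05))
dist mm [-183.2 -118.4  -35.2] rot deg [ -8.2   0.1 -89.8] N 15
[[-0.55, 0.01, -5.98],[-5.3, -8.6, -10.7]]
[[-0.55, 0.01, -5.98],[-4.4, -9.0, -10.8]]
[[-0.55, 0.01, -5.98],[-3.4, -9.3, -10.9]]
[[-0.55, 0.01, -5.98],[-2.4, -9.5, -11.0]]
[[-0.55, 0.01, -5.98],[-1.4, -9.6, -11.0]]
[[-0.55, 0.01, -5.98],[-0.4, -9.6, -11.1]]
[[-0.55, 0.01, -5.98],[0.6, -9.5, -11.2]]
[[-0.55, 0.01, -5.98],[1.6, -9.3, -11.3]]
[[-0.55, 0.01, -5.98],[2.5, -9.0, -11.4]]
[[-0.55, 0.01, -5.98],[3.4, -8.5, -11.5]]
[[-0.55, 0.01, -5.98],[4.3, -8.0, -11.6]]
[[-0.55, 0.01, -5.98],[5.1, -7.4, -11.6]]
[[-0.55, 0.01, -5.98],[5.9, -6.7, -11.7]]
[[-0.55, 0.01, -5.98],[6.5, -6.0, -11.8]]
[[-0.55, 0.01, -5.98],[7.1, -5.2, -11.8]]
```

Call:
servo_tool([
  [[-0.5,0,-6],[-5,-9,-11],30],
  [[-0.5,0,-6],[-4,-9,-11],30],
  [[-0.5,0,-6],[-3,-9,-11],30],
  [[-0.5,0,-6],[-2,-9,-11],30],
  [[-0.5,0,-6],[-1,-10,-11],30],
  [[-0.5,0,-6],[0,-10,-11],30],
  [[-0.5,0,-6],[1,-10,-11],30],
  [[-0.5,0,-6],[2,-9,-11],30],
  [[-0.5,0,-6],[2,-9,-11],30],
  [[-0.5,0,-6],[3,-8,-11],30],
  [[-0.5,0,-6],[4,-8,-12],30],
  [[-0.5,0,-6],[5,-7,-12],30],
  [[-0.5,0,-6],[6,-7,-12],30],
  [[-0.5,0,-6],[6,-6,-12],30],
  [[-0.5,0,-6],[7,-5,-12],30],
  [[0,0,0],[0,0,0],30],
])

```text
time_s: 41.25
tool_pos: [0.4631, -0.1782, 0.2426]
orientation: [-0.626, 1.474, -0.7]
wrist_force: [1.2, -0.0, -2.9]
width: 0.459
```

Run:
```python
from h import *
st=env.state();where()
P,M=place(.004,-.195,.16)
plan(P,M,n=2)
s,st=snap("wrist","w26");snap("scene","s26")
```

```text
bottle base rack [  -8.5 -195.2  200.8] [ 1.2 -0.  -2.9] [-0.009  0.062  0.998] w 39.237190636960094
dist mm [ 12.9  -2.9 -40.7] rot deg [-0.6  0.4  3.5] N 2
[[-0.28, 0.2, 1.75],[14.4, 14.6, 6.2]]
[[-0.28, 0.2, 1.75],[14.8, 14.1, 6.4]]
```

View pics/w26.png

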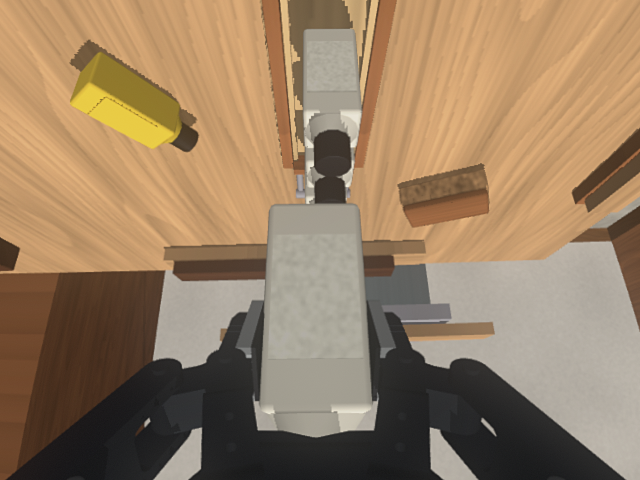

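View pics/s26.png

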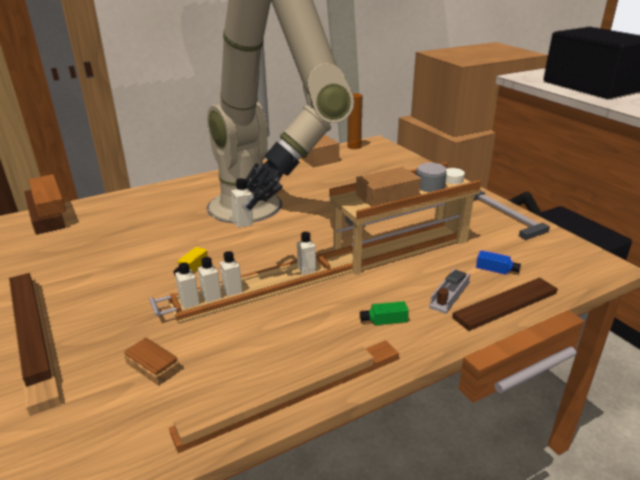

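Run:
```python
from h import *
s,st=snap("wrist")
def rel(p):return np.round([(p-H0)@XR*1000,(p-H0)@YR*1000],1)
for r in(110,113,116):print(r,[rel(onz(s,p,.101,st)).tolist() for p in((304,r),(361,r))])
P,M=place(.004,-.193,.15)
plan(P,M,n=3)
```

```text
110 [[-11.9, -223.0], [25.7, -223.6]]
113 [[-12.0, -225.8], [26.0, -226.4]]
116 [[-12.1, -228.6], [26.3, -229.2]]
dist mm [ 11.    0.2 -52.2] rot deg [-0.9  0.4  3.2] N 3
[[-0.31, 0.15, 1.08],[11.4, 13.2, 3.3]]
[[-0.31, 0.15, 1.08],[11.7, 13.0, 3.4]]
[[-0.31, 0.15, 1.08],[11.9, 12.7, 3.5]]
```

Call:
servo_tool([
  [[-0.9,0.4,3.2],[5,5,8],30],
  [[0,0,0],[12,12,0],30],
  [[0,0,0],[12,12,0],30],
  [[0,0,0],[0,0,0],30],
])

```text
time_s: 41.8
tool_pos: [0.4768, -0.1815, 0.2054]
orientation: [-0.566, 1.492, -0.646]
wrist_force: [0.3, -0.0, -1.1]
width: 0.459
```

Run:
```python
from h import *
where()
P,M=place(.004,-.193,.06);plan(P,M,n=5)
```

```text
bottle base rack [   5.4 -194.9  163.6] [ 0.3 -0.  -1.1] [-0.012 -0.012  1.   ] w 39.20794334754268
dist mm [  -0.8    2.4 -103.6] rot deg [-0.7  0.2 -0.7] N 5
[[-0.15, 0.03, -0.15],[14.5, 14.8, -0.4]]
[[-0.15, 0.03, -0.15],[14.4, 14.9, -0.4]]
[[-0.15, 0.03, -0.15],[14.4, 14.9, -0.3]]
[[-0.15, 0.03, -0.15],[14.4, 14.9, -0.3]]
[[-0.15, 0.03, -0.15],[14.3, 15.0, -0.2]]
```

Call:
servo_tool([
  [[-0.7,0.2,-0.7],[5,9,-2],30],
  [[0,0,0],[14,15,0],30],
  [[0,0,0],[0,0,0],30],
])

```text
time_s: 42.1
tool_pos: [0.4764, -0.1785, 0.1762]
orientation: [-0.578, 1.495, -0.65]
wrist_force: [-0.5, -0.6, -1.6]
width: 0.456
```

Run:
```python
from h import *
where()
P,M=place(.004,-.193,.05);plan(P,M,n=4);snap("scene","s27")
```

```text
bottle base rack [   4.5 -192.2  134.3] [-0.5 -0.6 -1.6] [-0.004 -0.002  1.   ] w 38.95176505893906
dist mm [ -0.4  -0.6 -84.3] rot deg [-0.3  0.  -0.1] N 4
[[-0.08, 0.0, -0.03],[15.0, 14.8, -0.2]]
[[-0.08, 0.0, -0.03],[15.0, 14.8, -0.2]]
[[-0.08, 0.0, -0.03],[15.0, 14.8, -0.1]]
[[-0.08, 0.0, -0.03],[15.0, 14.8, -0.1]]
```

View pics/s27.png

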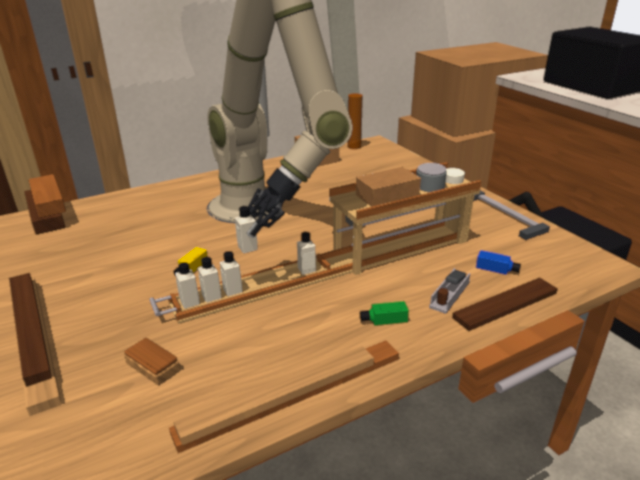

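Run:
```python
from h import *
s,st=snap("scene")
T0=toolT(st);f=lambda s_:(T0@np.array([-s_,0,0,1]))[:3]
p=proj(s,[f(.0187),f(.0727),f(.15),f(.214)]);print(p.round(0).tolist())
im=s["image"].copy()
for q in p: cv2.circle(im,tuple(int(v) for v in q),2,(0,0,255),-1)
# lower-line at r=.04 and r=.06 (tool +y side is down)
for r,c in((.04,(0,255,0)),(.055,(255,0,0))):
    a=proj(s,[(T0@np.array([-x,r,0,1]))[:3] for x in(.05,.25)]);cv2.line(im,tuple(int(v) for v in a[0]),tuple(int(v) for v in a[1]),c,1)
cv2.imwrite("pics/s27c.png",cv2.resize(im[80:290,200:400],None,fx=3,fy=2.8,interpolation=cv2.INTER_CUBIC))
```

```text
[[249.0, 226.0], [263.0, 209.0], [282.0, 184.0], [298.0, 163.0]]
```

View pics/s27c.png

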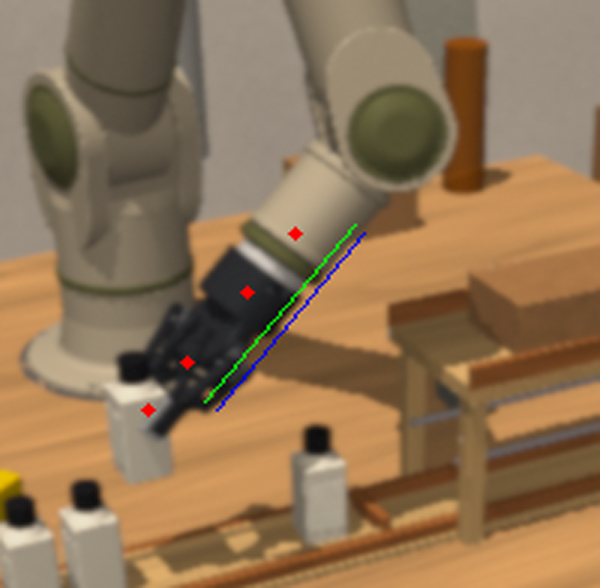

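Call:
servo_tool([
  [[-0.3,0,-0.1],[14,14,0],30],
  [[0,0,0],[15,15,0],30],
  [[0,0,0],[15,15,0],30],
  [[0,0,0],[6,6,0],30],
  [[0,0,0],[0,0,0],30],
])

```text
time_s: 42.7
tool_pos: [0.4802, -0.1785, 0.1101]
orientation: [-0.581, 1.488, -0.65]
wrist_force: [-0.0, -0.4, -1.8]
width: 0.459
```

Run:
```python
from h import *
where()
P,M=place(.004,-.194,.018);plan(P,M,n=2);s,st=snap("scene","s28")
cv2.imwrite("pics/s28c.png",cv2.resize(s["image"][80:320,160:400],None,fx=2.5,fy=2.5,interpolation=cv2.INTER_CUBIC))
snap("wrist","w28")
```

```text
bottle base rack [   8.6 -192.2   68.3] [-0.  -0.4 -1.8] [-0.01  0.    1.  ] w 39.218894524534115
dist mm [ -4.2  -1.6 -50.3] rot deg [-0.4  0.4 -0. ] N 2
[[-0.19, 0.21, -0.0],[18.4, 17.1, -2.3]]
[[-0.19, 0.21, -0.0],[18.4, 17.2, -2.2]]
```

View pics/s28c.png

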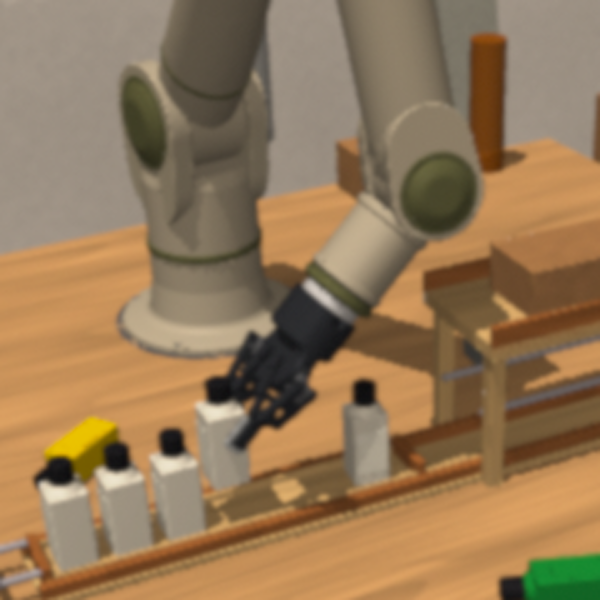

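View pics/w28.png

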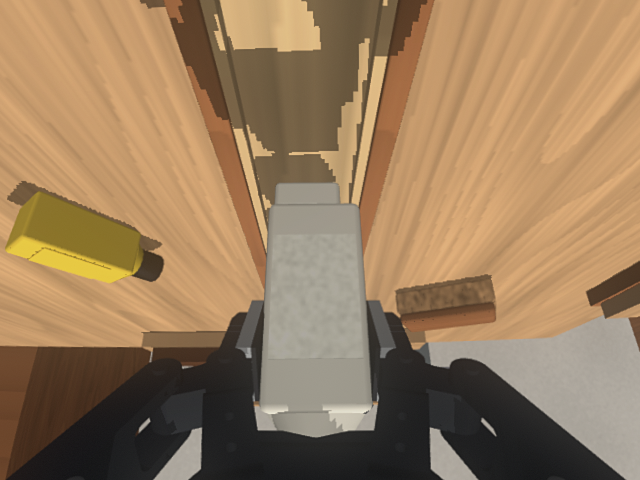

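Call:
servo_tool([
  [[-0.4,0.4,0],[10,8,-5],30],
  [[0,0,0],[10,10,0],30],
  [[0,0,0],[7,7,0],30],
  [[0,0,0],[0,0,0],30],
])

```text
time_s: 43.2
tool_pos: [0.4759, -0.1801, 0.0745]
orientation: [-0.582, 1.493, -0.649]
wrist_force: [0.3, 0.2, -2.3]
width: 0.461
```

Run:
```python
from h import *
where()
P,M=place(.004,-.194,.018);plan(P,M,n=1)
```

```text
bottle base rack [   4.2 -194.    32.7] [ 0.3  0.2 -2.3] [-0.005 -0.     1.   ] w 39.38856435153174
dist mm [  0.    0.  -14.7] rot deg [-0.2  0.2 -0. ] N 1
[[-0.21, 0.19, -0.04],[10.3, 10.4, -0.0]]
```

Call:
servo_tool([
  [[-0.2,0.2,0],[6,6,0],30],
  [[0,0,0],[2,2,0],30],
  [[0,0,0],[0.7,0.7,0],30],
  [[0,0,0],[0.7,0.7,0],30],
])

```text
time_s: 43.6
tool_pos: [0.4759, -0.1805, 0.0621]
orientation: [-0.586, 1.497, -0.65]
wrist_force: [-2.7, 8.8, 18.1]
width: 0.457
```

Run:
```python
from h import *
where()
```

```text
bottle base rack [   4.  -194.5   20.3] [-2.7  8.8 18.1] [-0.     0.003  1.   ] w 38.9890961192215
```

Call:
servo_tool([
  [[0,0,0],[-0.7,-0.7,0],30],
  [[0,0,0],[0,0,0],46],
  [[0,0,0],[0,0,0],54],
  [[0,0,0],[0,0,0],58],
  [[0,0,0],[0,0,0],58],
  [[0,0,0],[-10,0,0],58],
  [[0,0,0],[-20,0,0],58],
  [[0,0,0],[-25,0,0],58],
  [[0,0,0],[-20,-10,0],58],
  [[0,0,0],[-25,-30,0],60],
  [[0,0,0],[-25,-30,0],60],
  [[0,0,0],[-25,-30,0],60],
])

```text
time_s: 44.8
tool_pos: [0.4759, -0.139, 0.2443]
orientation: [-0.592, 1.505, -0.646]
wrist_force: [0.3, 0.0, -0.7]
width: 0.703
```

Run:
```python
from h import *
s,st=snap("wrist","w29");print(st["wrist_force"],st["width"])
s,st=snap("scene","s29")
cv2.imwrite("pics/s29c.png",cv2.resize(s["image"][80:320,140:400],None,fx=2.5,fy=2.5,interpolation=cv2.INTER_CUBIC))
```

```text
[ 0.29371479  0.01984772 -0.74488354] 0.7025209241872649
```

View pics/s29c.png

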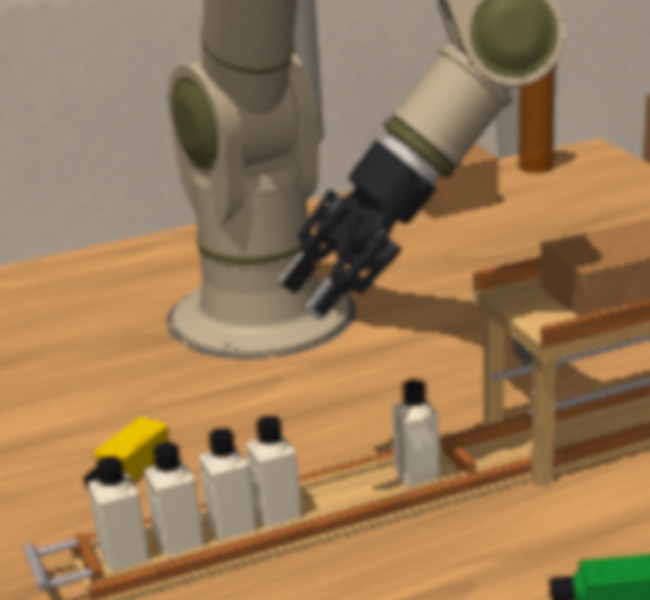

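View pics/w29.png

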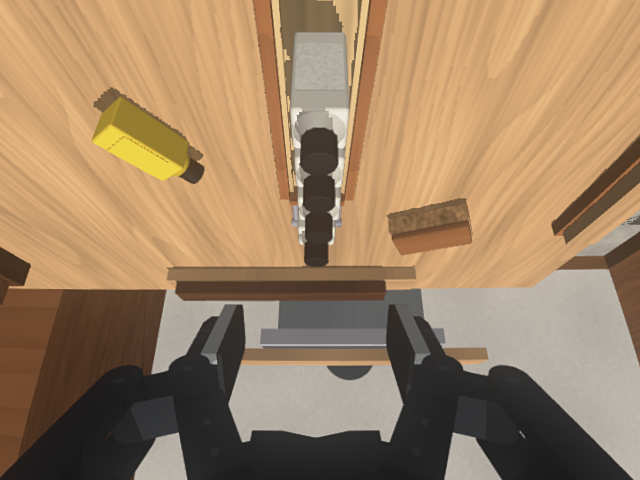

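Run:
```python
from h import *
st=env.state()
P=rk(0.003,-.44,.25)
for j in(-YR,YR):
    print(ik(P,Rt(-Z,j),st["joint_positions"]))
plan(P,Rt(-Z,-YR),n=16)
plan(P,Rt(-Z,YR),n=16)
```

```text
(array([ 0.73054037,  0.47056479, -0.11174251,  1.79892139,  0.06398281,
        0.87454415, -1.0248161 ]), np.float64(1.604338324436889e-05), np.float64(2.1750406953951332e-05))
(array([ 1.35683965,  0.80161602, -1.20648033,  1.71960026,  0.78977755,
        1.19792595,  1.44959184]), np.float64(7.661344392123977e-05), np.float64(5.012820572202926e-05))
dist mm [ -13.6 -285.4    2.8] rot deg [85.1 35.3 35.4] N 16
[[5.32, 2.21, 2.21],[12.5, -12.7, -0.1]]
[[5.32, 2.21, 2.21],[12.0, -13.1, 1.6]]
[[5.32, 2.21, 2.21],[11.4, -13.3, 3.2]]
[[5.32, 2.21, 2.21],[10.7, -13.4, 4.9]]
[[5.32, 2.21, 2.21],[10.0, -13.3, 6.5]]
[[5.32, 2.21, 2.21],[9.2, -12.9, 8.1]]
[[5.32, 2.21, 2.21],[8.4, -12.5, 9.7]]
[[5.32, 2.21, 2.21],[7.5, -11.8, 11.1]]
[[5.32, 2.21, 2.21],[6.6, -11.0, 12.4]]
[[5.32, 2.21, 2.21],[5.7, -10.0, 13.6]]
[[5.32, 2.21, 2.21],[4.8, -8.9, 14.7]]
[[5.32, 2.21, 2.21],[3.9, -7.7, 15.7]]
[[5.32, 2.21, 2.21],[3.0, -6.3, 16.4]]
[[5.32, 2.21, 2.21],[2.2, -4.8, 17.1]]
[[5.32, 2.21, 2.21],[1.3, -3.3, 17.5]]
[[5.32, 2.21, 2.21],[0.5, -1.7, 17.8]]
dist mm [ -13.6 -285.4    2.8] rot deg [-84.7 -35.3  35.3] N 16
[[-5.29, -2.21, 2.21],[12.5, -12.7, -0.1]]
[[-5.29, -2.21, 2.21],[12.0, -13.1, -1.8]]
[[-5.29, -2.21, 2.21],[11.4, -13.3, -3.5]]
[[-5.29, -2.21, 2.21],[10.7, -13.3, -5.1]]
[[-5.29, -2.21, 2.21],[10.0, -13.2, -6.7]]
[[-5.29, -2.21, 2.21],[9.2, -12.9, -8.3]]
[[-5.29, -2.21, 2.21],[8.4, -12.4, -9.8]]
[[-5.29, -2.21, 2.21],[7.5, -11.7, -11.2]]
[[-5.29, -2.21, 2.21],[6.6, -10.9, -12.5]]
[[-5.29, -2.21, 2.21],[5.7, -9.9, -13.7]]
[[-5.29, -2.21, 2.21],[4.8, -8.8, -14.8]]
[[-5.29, -2.21, 2.21],[3.9, -7.5, -15.7]]
[[-5.29, -2.21, 2.21],[3.0, -6.2, -16.5]]
[[-5.29, -2.21, 2.21],[2.1, -4.7, -17.1]]
[[-5.29, -2.21, 2.21],[1.3, -3.2, -17.5]]
[[-5.29, -2.21, 2.21],[0.5, -1.6, -17.8]]
```

Same orientation as the first pull (jaw along −y). First a lift, then the sweep.

Call:
servo_tool([
  [[0,0,0],[-20,-20,0],50],
  [[0,0,0],[-10,-10,0],50],
  [[5.3,2.2,2.2],[12,-13,0],45],
  [[5.3,2.2,2.2],[12,-13,2],40],
  [[5.3,2.2,2.2],[11,-13,3],38],
  [[5.3,2.2,2.2],[11,-13,5],38],
  [[5.3,2.2,2.2],[10,-13,7],38],
  [[5.3,2.2,2.2],[9,-13,8],38],
  [[5.3,2.2,2.2],[8,-12,10],38],
  [[5.3,2.2,2.2],[7,-12,11],38],
  [[5.3,2.2,2.2],[6,-11,12],38],
  [[5.3,2.2,2.2],[6,-10,14],38],
  [[5.3,2.2,2.2],[5,-9,15],38],
  [[5.3,2.2,2.2],[4,-8,16],38],
  [[5.3,2.2,2.2],[3,-6,17],38],
  [[5.3,2.2,2.2],[2,-5,17],38],
  [[5.3,2.2,2.2],[1,-3,18],38],
  [[5.3,2.2,2.2],[0,-2,18],38],
  [[0,0,0],[0,0,0],38],
])

```text
time_s: 46.8
tool_pos: [0.4604, -0.4214, 0.2884]
orientation: [1.311, 1.181, -1.239]
wrist_force: [-1.2, 0.6, -0.4]
width: 0.443
```

Run:
```python
from h import *
s,st=snap("wrist","w30")
plan(rk(.003,-.44,.20),Rt(-Z,-YR),n=3)
for d in viewer.masks_of(s,"tray_handle"):
    m=d["pixels"].astype(np.uint8);print(d["p"],d["location"],cv2.boundingRect(m))
print(proj(s,[rk(0.003,-.44,.034),rk(.037,-.44,.034),rk(-.031,-.44,.034)],st).round(0).tolist())
```

```text
dist mm [  2.1  -5.6 -88.3] rot deg [-2.1 -2.3 -1.1] N 3
[[-0.71, -0.76, -0.35],[29.3, 0.3, 3.0]]
[[-0.71, -0.76, -0.35],[29.4, 0.5, 2.6]]
[[-0.71, -0.76, -0.35],[29.4, 0.6, 2.2]]
0.74 [164.0, 184.5] (0, 168, 335, 70)
[[327.0, 200.0], [326.0, 168.0], [328.0, 230.0]]
```

View pics/w30.png

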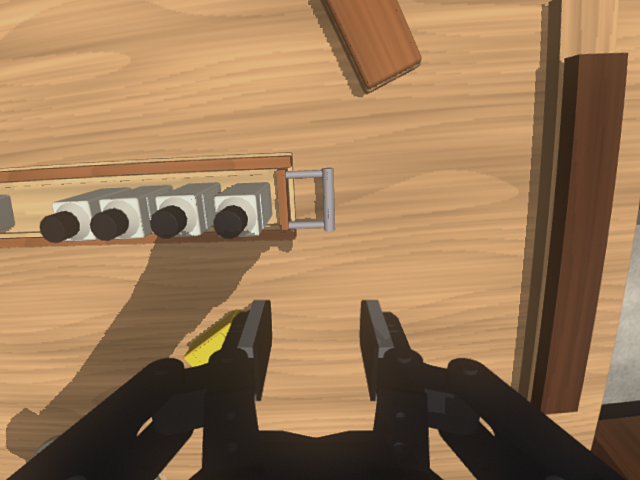

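Call:
servo_tool([
  [[-2.1,-2.3,-1.1],[8,0,5],38],
  [[0,0,0],[25,0,0],38],
  [[0,0,0],[35,0,0],38],
  [[0,0,0],[35,0,0],38],
  [[0,0,0],[35,0,0],38],
  [[0,0,0],[30,0,0],38],
  [[0,0,0],[0,0,0],38],
])

```text
time_s: 47.6
tool_pos: [0.4702, -0.4093, 0.1164]
orientation: [1.22, 1.203, -1.217]
wrist_force: [-0.4, 0.6, 0.0]
width: 0.445
```

Run:
```python
from h import *
plan(rk(.003,-.44,.022),Rt(-Z,-YR),n=2)
snap("wrist","w31")
```

```text
dist mm [ -6.7 -15.6 -94.4] rot deg [ 1.8 -0.1 -0.1] N 2
[[0.91, -0.04, -0.04],[47.2, -3.3, 7.9]]
[[0.91, -0.04, -0.04],[47.2, -3.2, 7.9]]
```

View pics/w31.png

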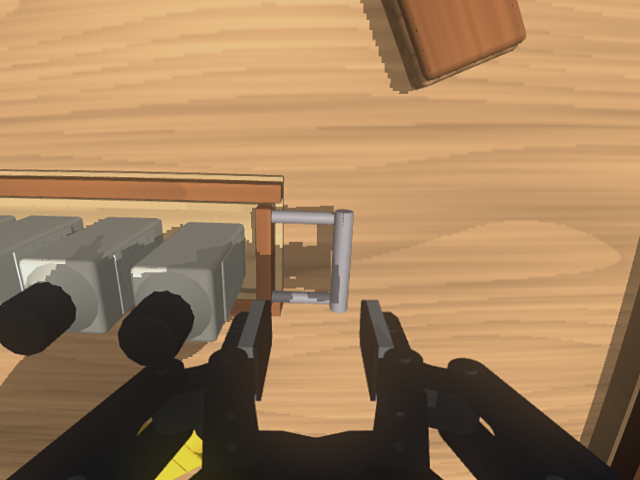

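Call:
servo_tool([
  [[1.8,0,0],[0,-6,16],38],
  [[0,0,0],[0,0,0],38],
  [[0,0,0],[25,0,0],38],
  [[0,0,0],[25,0,0],38],
  [[0,0,0],[0,0,0],38],
])

```text
time_s: 48.15
tool_pos: [0.4691, -0.4305, 0.0765]
orientation: [1.243, 1.171, -1.236]
wrist_force: [0.3, 0.8, -0.5]
width: 0.444
```

Run:
```python
from h import *
plan(rk(.003,-.44,.022),Rt(-Z,-YR),n=2)
```

```text
dist mm [ -5.6   5.6 -54.5] rot deg [-0.1  0.5 -0.8] N 2
[[-0.04, 0.23, -0.41],[27.2, -3.3, -2.9]]
[[-0.04, 0.23, -0.41],[27.2, -3.1, -2.8]]
```

Call:
servo_tool([
  [[0,0.5,-0.8],[0,-5,-6],38],
  [[0,0,0],[25,0,0],38],
  [[0,0,0],[24,0,0],38],
  [[0,0,0],[0,0,0],38],
])

```text
time_s: 48.55
tool_pos: [0.4663, -0.4264, 0.0342]
orientation: [1.244, 1.18, -1.241]
wrist_force: [-0.4, 0.8, 0.3]
width: 0.445
```

Run:
```python
from h import *
plan(rk(.003,-.44,.022),Rt(-Z,-YR),n=2)
snap("wrist","w32")
```

```text
dist mm [ -2.8   1.5 -12.2] rot deg [-0.2  0.2 -0.3] N 2
[[-0.08, 0.09, -0.16],[6.1, -1.5, -0.7]]
[[-0.08, 0.09, -0.16],[6.1, -1.5, -0.7]]
```

View pics/w32.png

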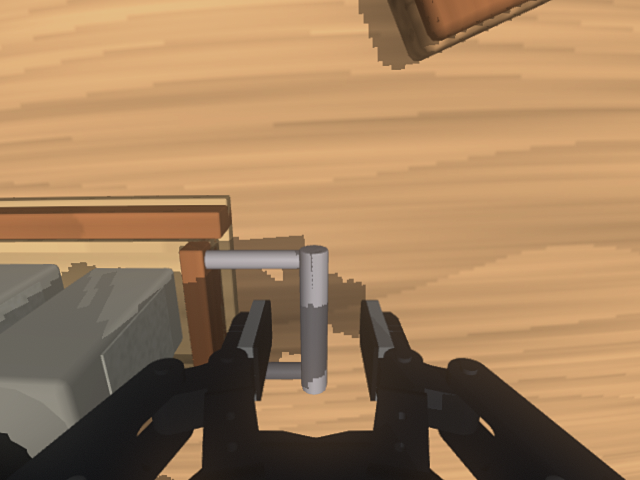

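Call:
servo_tool([
  [[0,0.2,-0.3],[5,-2,-1],38],
  [[0,0,0],[4,0,0],38],
  [[0,0,0],[0,0,0],20],
  [[0,0,0],[0,0,0],8],
  [[0,0,0],[0,0,0],5],
  [[0,0,0],[0,0,0],5],
  [[0,0,0],[0,0,0],5],
], squeeze=40)

```text
time_s: 49.3
tool_pos: [0.4665, -0.4254, 0.0313]
orientation: [1.245, 1.182, -1.241]
wrist_force: [0.0, 1.4, -1.9]
width: 0.12
```

Run:
```python
from h import *
st=env.state();print(st["wrist_force"],st["width"]*85.4)
plan(rk(.003,0,st["tool_pos"][2]),Rt(-Z,-YR),n=22)
```

```text
[ 0.02654411  1.3751206  -1.89199369] 10.226603111568187
dist mm [ 16.5 440.    0. ] rot deg [-0.1  0.1 -0.3] N 22
[[-0.01, 0.0, -0.01],[-0.0, -0.2, -20.0]]
[[-0.01, 0.0, -0.01],[-0.0, -0.2, -20.0]]
[[-0.01, 0.0, -0.01],[-0.0, -0.2, -20.0]]
[[-0.01, 0.0, -0.01],[-0.0, -0.2, -20.0]]
[[-0.01, 0.0, -0.01],[-0.0, -0.2, -20.0]]
[[-0.01, 0.0, -0.01],[-0.0, -0.2, -20.0]]
[[-0.01, 0.0, -0.01],[-0.0, -0.2, -20.0]]
[[-0.01, 0.0, -0.01],[-0.0, -0.2, -20.0]]
[[-0.01, 0.0, -0.01],[-0.0, -0.2, -20.0]]
[[-0.01, 0.0, -0.01],[-0.0, -0.2, -20.0]]
[[-0.01, 0.0, -0.01],[-0.0, -0.2, -20.0]]
[[-0.01, 0.0, -0.01],[-0.0, -0.2, -20.0]]
[[-0.01, 0.0, -0.01],[-0.0, -0.2, -20.0]]
[[-0.01, 0.0, -0.01],[-0.0, -0.2, -20.0]]
[[-0.01, 0.0, -0.01],[-0.0, -0.2, -20.0]]
[[-0.01, 0.0, -0.01],[-0.0, -0.2, -20.0]]
[[-0.01, 0.0, -0.01],[-0.0, -0.2, -20.0]]
[[-0.01, 0.0, -0.01],[-0.0, -0.1, -20.0]]
[[-0.01, 0.0, -0.01],[-0.0, -0.1, -20.0]]
[[-0.01, 0.0, -0.01],[-0.0, -0.1, -20.0]]
[[-0.01, 0.0, -0.01],[-0.0, -0.1, -20.0]]
[[-0.01, 0.0, -0.01],[-0.0, -0.1, -20.0]]
```

Call:
servo_tool([
  [[0,0,0],[0,0,-2],5],
  [[0,0,0],[0,0,-4],5],
  [[0,0,0],[0,0,-5],5],
  [[0,0,0],[0,0,-6],5],
  [[0,0,0],[0,0,-7],5],
  [[0,0,0],[0,0,-8],5],
  [[0,0,0],[0,0,-9],5],
  [[0,0,0],[0,0,-10],5],
  [[0,0,0],[0,0,-10],5],
  [[0,0,0],[0,0,-10],5],
  [[0,0,0],[0,0,-10],5],
  [[0,0,0],[0,0,-10],5],
  [[0,0,0],[0,0,-10],5],
  [[0,0,0],[0,0,-10],5],
  [[0,0,0],[0,0,-8],5],
  [[0,0,0],[0,0,-6],5],
  [[0,0,0],[0,0,-4],5],
  [[0,0,0],[0,0,-2],5],
])

```text
time_s: 51.1
tool_pos: [0.4731, -0.2841, 0.0312]
orientation: [1.243, 1.18, -1.242]
wrist_force: [-0.8, -3.0, -1.8]
width: 0.115
```

Run:
```python
from h import *
st=env.state();print(st["wrist_force"],st["width"]*85.4)
plan(rk(.003,0,.028),Rt(-Z,-YR),n=1)
s,st=snap("scene","s33");cv2.imwrite("pics/s33c.png",cv2.resize(s["image"][150:330,140:460],None,fx=2.4,fy=2.4,interpolation=cv2.INTER_CUBIC))
```

```text
[-0.76334019 -2.97737673 -1.84733537] 9.860206142428671
dist mm [  9.9 298.7  -3.2] rot deg [-0.2  0.2 -0.3] N 1
[[-0.16, 0.23, -0.32],[2.0, -4.2, -298.9]]
```

View pics/s33c.png

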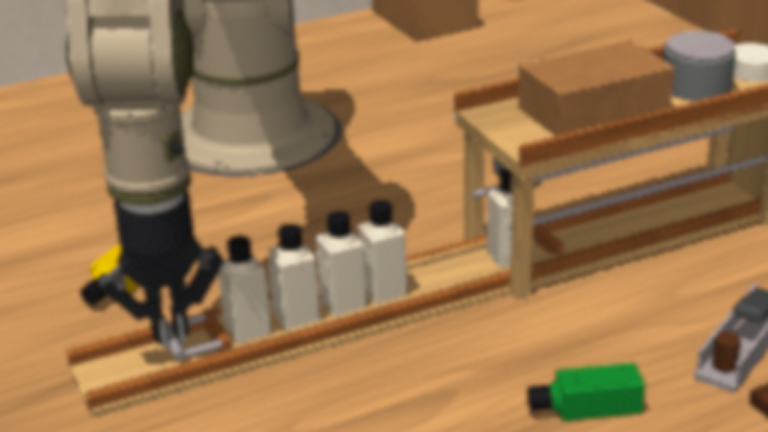

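Call:
servo_tool([
  [[0,0,0],[0,0,-3],5],
  [[0,0,0],[0,0,-5],5],
  [[0,0,0],[0,0,-7],5],
  [[0,0,0],[0,0,-9],5],
  [[0,0,0],[0,0,-10],5],
  [[0,0,0],[0,0,-10],5],
  [[0,0,0],[0,0,-10],5],
  [[0,0,0],[0,0,-10],5],
  [[0,0,0],[0,0,-10],5],
  [[0,0,0],[0,0,-10],5],
  [[0,0,0],[0,0,-10],5],
  [[0,0,0],[0,0,-10],5],
  [[0,0,0],[0,0,-10],5],
  [[0,0,0],[0,0,-10],5],
  [[0,0,0],[0,0,-10],5],
  [[0,0,0],[0,0,-8],5],
  [[0,0,0],[0,0,-6],5],
  [[0,0,0],[0,0,-4],5],
  [[0,0,0],[0,0,-2],5],
])

```text
time_s: 53.05
tool_pos: [0.4808, -0.1166, 0.0312]
orientation: [1.243, 1.179, -1.242]
wrist_force: [-0.8, -2.4, 1.3]
width: 0.116
```

Run:
```python
from h import *
st=env.state();print(st["wrist_force"],st["width"]*85.4,st["joint_positions"].round(2))
plan(rk(.003,0,.031),Rt(-Z,-YR),n=1)
s,st=snap("scene","s34");cv2.imwrite("pics/s34c.png",cv2.resize(s["image"][150:330,140:460],None,fx=2.4,fy=2.4,interpolation=cv2.INTER_CUBIC))
```

```text
[-0.84019981 -2.35537049  1.33720406] 9.920544619204763 [ 0.08  0.67  0.05  2.27 -0.16  0.19 -1.34]
dist mm [  2.2 131.2  -0.2] rot deg [-0.2  0.2 -0.3] N 1
[[-0.17, 0.25, -0.34],[-0.4, -4.1, -131.2]]
```

View pics/s34c.png

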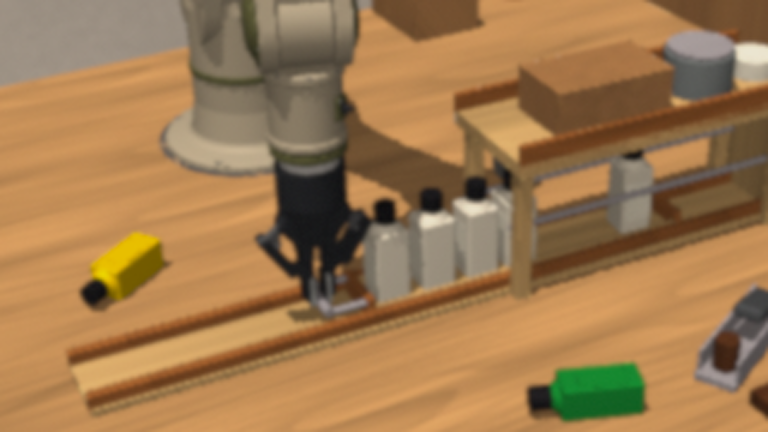

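Call:
servo_tool([
  [[0,0,0],[0,-1,-3],5],
  [[0,0,0],[0,-1,-5],5],
  [[0,0,0],[0,-1,-7],5],
  [[0,0,0],[0,0,-9],5],
  [[0,0,0],[0,0,-10],5],
  [[0,0,0],[0,0,-10],5],
  [[0,0,0],[0,0,-10],5],
  [[0,0,0],[0,0,-10],5],
  [[0,0,0],[0,0,-10],5],
  [[0,0,0],[0,0,-10],5],
  [[0,0,0],[0,0,-8],5],
  [[0,0,0],[0,0,-7],5],
  [[0,0,0],[0,0,-6],5],
  [[0,0,0],[0,0,-5],5],
  [[0,0,0],[0,0,-4],5],
  [[0,0,0],[0,0,-3],5],
])

```text
time_s: 54.7
tool_pos: [0.4867, 0.0099, 0.0311]
orientation: [1.246, 1.173, -1.238]
wrist_force: [1.8, -2.2, 4.1]
width: 0.116
```

Run:
```python
from h import *
st=env.state();print(st["wrist_force"],st["width"]*85.4,st["joint_positions"].round(2))
plan(rk(.003,0,.031),Rt(-Z,-YR),n=1)
```

```text
[ 1.76700293 -2.18782062  4.14579338] 9.91300701199354 [-0.2   0.67  0.08  2.3  -0.26  0.17 -1.5 ]
dist mm [-3.7  4.7 -0.1] rot deg [-0.2  0.3 -0.7] N 1
[[-0.22, 0.3, -0.7],[0.1, -3.9, -4.5]]
```

Call:
servo_tool([
  [[0,0,0],[0,-1,-2],5],
  [[0,0,0],[0,-1,-2],5],
  [[0,0,0],[0,-1,-2],5],
  [[0,0,0],[0,0,-2],5],
  [[0,0,0],[0,0,-2],5],
])

```text
time_s: 55.2
tool_pos: [0.4869, 0.0141, 0.0311]
orientation: [1.251, 1.16, -1.243]
wrist_force: [2.9, -9.4, 4.8]
width: 0.12
```

Call:
servo_tool([
  [[0,0,0],[0,0,-3],5],
  [[0,0,0],[0,0,-4],5],
])

```text
time_s: 55.4
tool_pos: [0.4869, 0.0142, 0.0311]
orientation: [1.252, 1.15, -1.251]
wrist_force: [2.4, -20.2, 3.6]
width: 0.124
```

Run:
```python
from h import *
st=env.state();print(st["wrist_force"],st["width"]*85.4,(st["tool_pos"]-H0)@YR)
s,st=snap("scene","s35");cv2.imwrite("pics/s35c.png",cv2.resize(s["image"][150:330,240:500],None,fx=3,fy=3,interpolation=cv2.INTER_CUBIC))
```

```text
[  2.4199435  -20.22612229   3.55772604] 10.560901194317827 -0.0002515049668036021
```

View pics/s35c.png

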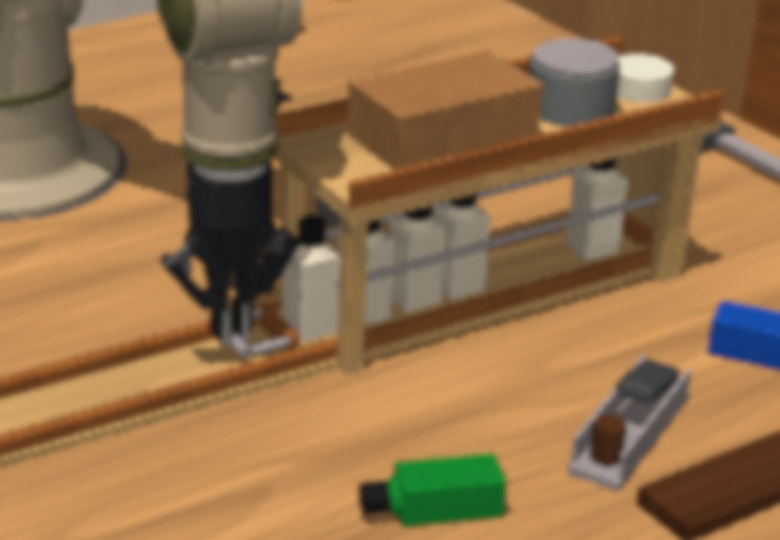

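Call:
servo_tool([
  [[0,0,0],[0,0,0],5],
  [[0,0,0],[0,0,0],20],
  [[0,0,0],[0,0,0],30],
  [[0,0,0],[0,0,0],30],
  [[0,0,0],[0,0,0],30],
  [[0,0,0],[-10,0,0],30],
  [[0,0,0],[-20,0,0],30],
  [[0,0,0],[-30,0,0],30],
  [[0,0,0],[-40,0,0],30],
  [[0,0,0],[-40,0,0],30],
  [[0,0,0],[-40,0,0],30],
  [[0,0,0],[-40,0,10],30],
  [[0,0,0],[-30,0,30],30],
  [[0,0,0],[0,0,40],30],
  [[0,0,0],[0,0,40],30],
  [[0,0,0],[0,0,40],30],
  [[0,0,0],[0,0,0],30],
])

```text
time_s: 57.15
tool_pos: [0.4669, -0.1436, 0.301]
orientation: [1.248, 1.16, -1.248]
wrist_force: [1.0, 0.5, 0.1]
width: 0.35
```

Run:
```python
from h import *
st=env.state();print(st["wrist_force"],st["tool_pos"])
s,st=snap("scene","s36");cv2.imwrite("pics/s36c.png",cv2.resize(s["image"][150:330,240:500],None,fx=3,fy=3,interpolation=cv2.INTER_CUBIC))
s,st=snap("top","t36");print(proj(s,[rk(0.003,0,.04)]))
snap("wrist","w36")
```

```text
[0.9916364  0.49011936 0.09266525] [ 0.46686414 -0.14360915  0.30103778]
[[329.86442563 243.51860867]]
```

View pics/s36c.png

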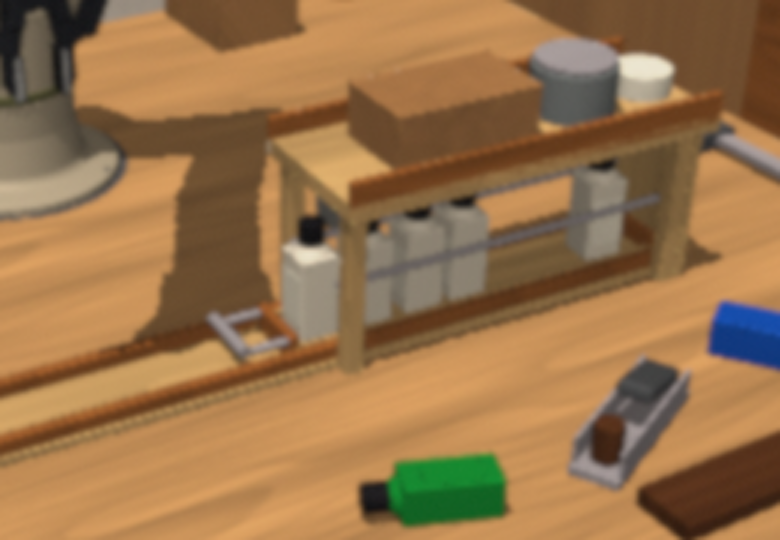

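View pics/t36.png

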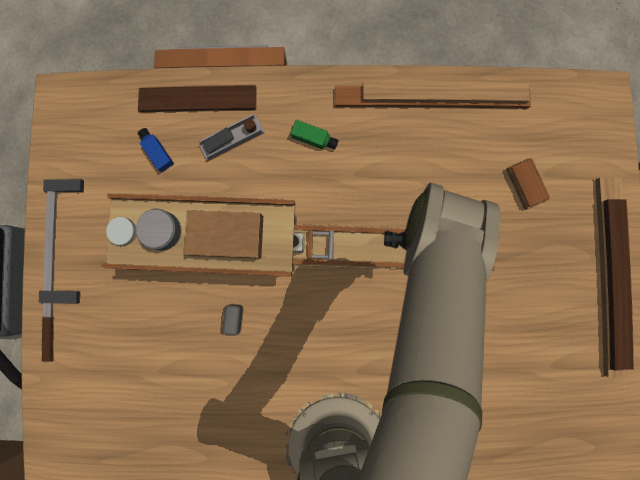

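View pics/w36.png

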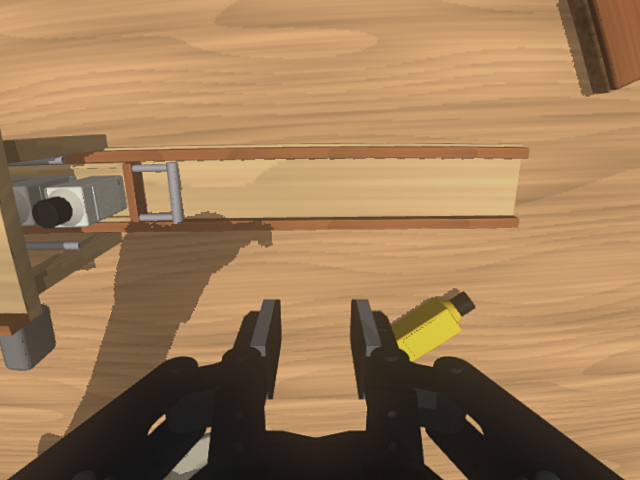

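Run:
```python
from h import *
s,st=snap("wrist")
i=s["image"][140:240,110:230];cv2.imwrite("pics/w37c.png",cv2.resize(i,None,fx=5,fy=5,interpolation=cv2.INTER_CUBIC))
print(proj(s,[rk(.003+a,y,.034) for y in(0,-.009) for a in(-.034,.034)],st).round(1).tolist())
s,st=snap("top");i=s["image"][220:270,290:350];cv2.imwrite("pics/t37c.png",cv2.resize(i,None,fx=10,fy=10,interpolation=cv2.INTER_CUBIC))
print(proj(s,[rk(.003,y,.04) for y in(0,-.009)]).round(1).tolist())
```

```text
[[177.2, 223.3], [170.2, 162.7], [185.0, 223.2], [178.3, 162.6]]
[[329.9, 243.5], [333.7, 243.7]]
```

View pics/w37c.png

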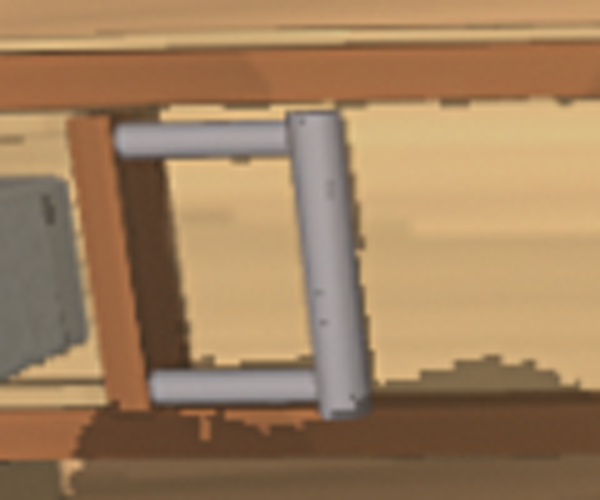

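View pics/t37c.png

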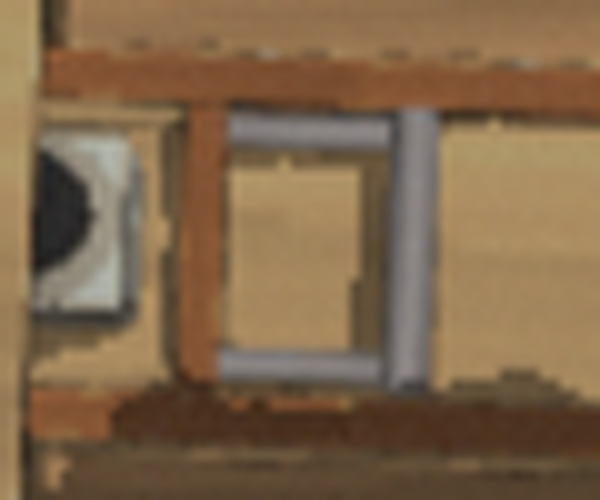

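Run:
```python
from h import *
plan(rk(.005,-.06,.10),Rt(-Z,-YR),n=6)
```

```text
dist mm [  14.2   92.  -199.7] rot deg [-0.3  0.7 -0.7] N 6
[[-0.05, 0.11, -0.12],[33.1, 1.2, -15.8]]
[[-0.05, 0.11, -0.12],[33.1, 1.3, -15.8]]
[[-0.05, 0.11, -0.12],[33.2, 1.3, -15.7]]
[[-0.05, 0.11, -0.12],[33.2, 1.4, -15.6]]
[[-0.05, 0.11, -0.12],[33.2, 1.5, -15.6]]
[[-0.05, 0.11, -0.12],[33.3, 1.6, -15.5]]
```

Call:
servo_tool([
  [[-0.1,0.2,-0.2],[33,1,-15],0],
  [[-0.1,0.2,-0.2],[33,1,-15],0],
  [[0,0.2,-0.2],[33,1,-15],0],
  [[0,0,0],[33,1,-15],0],
  [[0,0,0],[33,1,-15],0],
  [[0,0,0],[30,1,-12],0],
  [[0,0,0],[0,0,0],0],
])

```text
time_s: 58.1
tool_pos: [0.4822, -0.0392, 0.099]
orientation: [1.235, 1.191, -1.227]
wrist_force: [-0.3, 0.2, -0.3]
width: 0.004
```

Run:
```python
from h import *
st=env.state();print(st["width"]*85.4)
plan(rk(.005,-.05,.028),Rt(-Z,-YR),n=3)
snap("wrist","w38")
```

```text
0.3234455142992367
dist mm [  0.6   3.8 -71. ] rot deg [ 0.8 -0.1 -0.3] N 3
[[0.26, -0.03, -0.11],[23.7, 0.0, -1.2]]
[[0.26, -0.03, -0.11],[23.7, 0.1, -1.3]]
[[0.26, -0.03, -0.11],[23.7, 0.1, -1.3]]
```

View pics/w38.png

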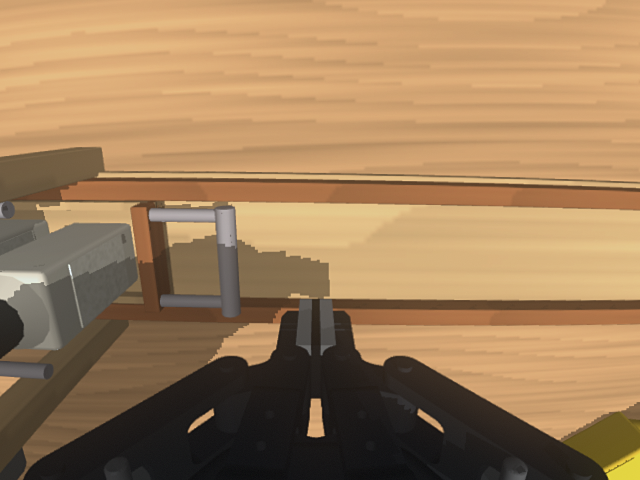

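Call:
servo_tool([
  [[0.8,0,-0.3],[22,0,0],0],
  [[0,0,0],[22,0,0],0],
  [[0,0,0],[20,0,0],0],
  [[0,0,0],[0,0,0],0],
  [[0,0,0],[0,0,-8],0],
  [[0,0,0],[0,0,-6],0],
  [[0,0,0],[0,0,-3],0],
])

```text
time_s: 58.85
tool_pos: [0.4892, -0.023, 0.0451]
orientation: [1.25, 1.178, -1.231]
wrist_force: [-0.0, 0.2, 0.9]
width: 0.001
```

Run:
```python
from h import *
st=env.state();print(st["wrist_force"],(st["tool_pos"]-H0)@YR,st["tool_pos"],(st["tool_pos"]-H0)@XR)
```

```text
[-0.02915122  0.16776572  0.89234196] -0.03738833653565673 [ 0.48919787 -0.02304202  0.0450984 ] 0.010866626523747626
```

Call:
servo_tool([
  [[0,0,0],[8,-6,0],0],
  [[0,0,0],[8,0,0],0],
  [[0,0,0],[6,0,0],0],
  [[0,0,0],[0,0,0],0],
])

```text
time_s: 59.25
tool_pos: [0.4838, -0.0214, 0.0229]
orientation: [1.25, 1.177, -1.227]
wrist_force: [-0.5, -0.6, 0.0]
width: -0.002
```

Run:
```python
from h import *
st=env.state();print(st["wrist_force"],(st["tool_pos"]-H0)@YR,st["tool_pos"],(st["tool_pos"]-H0)@XR)
s,st=snap("wrist","w39")
```

```text
[-0.45172209 -0.63371965  0.04775495] -0.035998174311426316 [ 0.48378845 -0.02141053  0.02292916] 0.005390215953446997
```

View pics/w39.png

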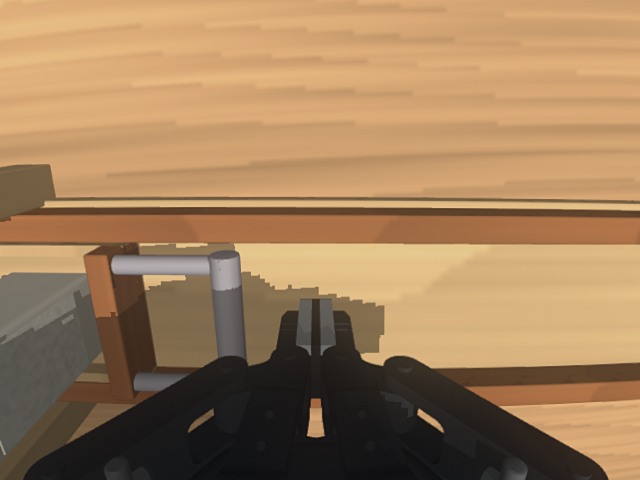

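Push gently against the bar.

Call:
servo_tool([
  [[0,0,0],[0,0,-6],0],
  [[0,0,0],[0,0,-4],0],
  [[0,0,0],[0,0,-3],0],
  [[0,0,0],[0,0,-3],0],
  [[0,0,0],[0,0,-3],0],
])

```text
time_s: 59.8
tool_pos: [0.4847, -0.0046, 0.0231]
orientation: [1.251, 1.172, -1.232]
wrist_force: [-1.5, -19.4, 0.1]
width: -0.0
```

Run:
```python
from h import *
st=env.state();print(st["wrist_force"],(st["tool_pos"]-H0)@YR)
```

```text
[ -1.4912007  -19.42568982   0.13640793] -0.01914728384535494
```

Call:
servo_tool([
  [[0,0,0],[0,0,2],0],
  [[0,0,0],[0,0,10],0],
  [[0,0,0],[0,0,15],0],
  [[0,0,0],[-20,0,10],0],
  [[0,0,0],[-30,0,10],0],
  [[0,0,0],[-40,0,10],0],
  [[0,0,0],[-40,0,20],0],
  [[0,0,0],[-40,0,30],0],
  [[0,0,0],[-40,0,40],0],
  [[0,0,0],[0,0,40],0],
  [[0,0,0],[0,0,40],0],
  [[0,0,0],[0,0,0],0],
])

```text
time_s: 61.0
tool_pos: [0.47, -0.2367, 0.2381]
orientation: [1.247, 1.17, -1.227]
wrist_force: [-0.5, 0.5, 0.1]
width: 0.001
```

Run:
```python
from h import *
s,st=snap("top");i=s["image"][220:270,290:350];cv2.imwrite("pics/t40c.png",cv2.resize(i,None,fx=10,fy=10,interpolation=cv2.INTER_CUBIC))
for n in ["sanding_block","block_plane","tape_measure"]:
    print(n,[(round(d["p"],2),np.round(d["location"],1).tolist()) for d in viewer.masks_of(s,n)][:1])
s,st=snap("scene","s40");cv2.imwrite("pics/s40c.png",cv2.resize(s["image"][150:330,240:500],None,fx=3,fy=3,interpolation=cv2.INTER_CUBIC))
print(st["time_s"],st["tool_pos"],st["wrist_force"])
```

```text
sanding_block [(0.74, [528.8, 185.0])]
block_plane [(0.97, [231.0, 133.7])]
tape_measure [(0.81, [229.4, 319.6])]
61.2 [ 0.47053153 -0.22985106  0.23642502] [-0.76661867  0.18262455 -0.69928384]
```

View pics/t40c.png

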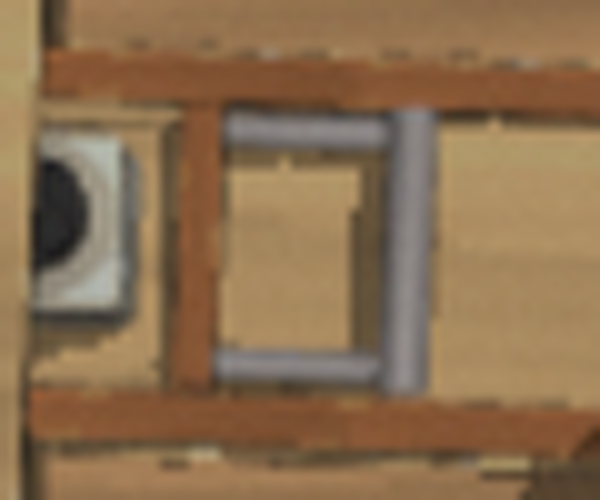

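View pics/s40c.png

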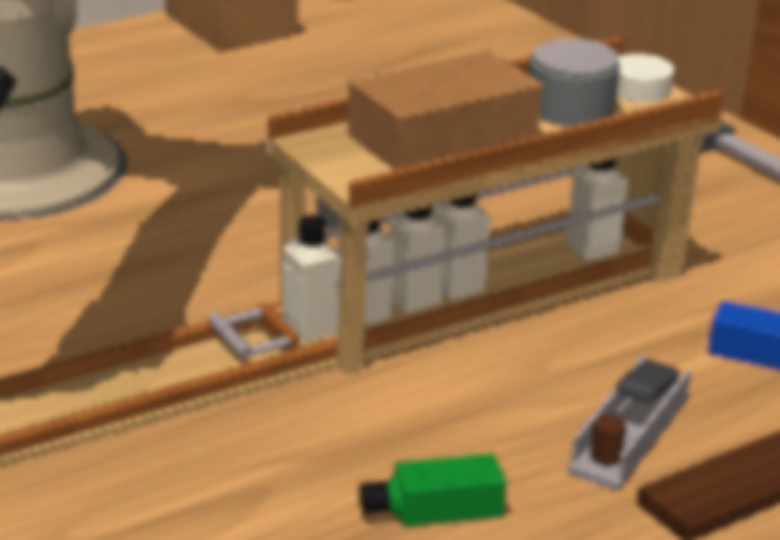

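```bash
python3 -c "
from rig import job_done
print(job_done())"
```

```text
the job is handed in; nothing more can be done
None
```

The job is handed in: all five glue bottles are standing in the tray, and the tray is fully home under the shelf. It took about 61 s of the 210 s allowed.

I pulled the tray out to its stop by the handle. I stood up the two bottles lying in the tray and the two from the bench along the lane with the standing one, then slid the tray back in slowly. It took two pushes. After I let go of the handle, the top and wrist pictures put the bar about 1 to 3 mm out. I pushed again with the closed fingers until it was solid at about 19 N.

- **Bottles:** the last scene picture shows all five upright under the shelf. The rail and a post partly hide some of them.
- **Tray:** the bar moved in by less than half a pixel (about 1 mm) on the second push. It still sits about 1 px outside where my calibration puts "home". That is within the 2 mm calibration, and the tray was hard against its stop.
- **Other things:** the sanding block, plane and tape measure were found within about 3 px of their starting spots, which is detector scatter. The green, blue and yellow look-alikes were not touched.
- **Forces:** every wrist-force reading I took was about 31 N or less. I noticed no grip slip and no knocked bottle.

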